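# Put the mooncake pattern plates away in the clear case

## Task

The washed pattern plates of the mooncake mould lie drying on the wooden tray; put all of them away in the clear case. Lift the case's slide catch over its bump and draw it back until it drops down again, flip the lid up, and slide each plate end-on along the floor under a spring clip of its own until it is fully home against the stop rail, lying flat. Then shut the lid fully and lift the catch back over the bump until it drops in place over the lid's tongue, leaving the other things on the shelf where they are.

Things in the scene. Friction and masses are not known exactly. Their poses are not given: they have to be found in the camera images.
- case: clear plastic plate case, fixed. Origin on the shelf surface; x from its latch front to its hinge back, y to the left along x. Clear walls 4 mm thick, 45 mm high, outside x -100 to 90, y -167 to 167 mm; floor top 8 mm up. Four sprung clips 74 mm apart along the back over a stop rail (8 mm high, front face at x = 45); floor free from there to the front. Catch ledge out to x = -137, 44 mm high
- seat1 (a point): where a plate's origin (underside centre) lies when fully home under clip 1, its length along the case's x, its end against the stop rail: case x = 10, y = -111 mm, on the floor (z = 8). Axes as the case's. A plate set down 52 mm or more short of this (towards -x) is clear of the clip
- seat2 (a point): the same for clip 2 (y = -37 mm)
- seat3 (a point): the same for clip 3 (y = +37 mm)
- seat4 (a point): the same for clip 4 (y = +111 mm)
- clip1 (a joint): lift of clip 1 (rad): 0 at rest, about 0.08 with a plate under it. Hinge along y at case x = 62, z = 22 mm; blade 26 mm wide; pressing edge at x = 19, 2.5 mm above the floor at rest, then a lip turned up 20 degrees out to x = -3, 10 mm above the floor. A plate end pushed along the floor to +x runs under the lip and lifts the clip; it presses 1.5 to 2.5 N, pushing in takes 1 to 4 N
- clip2 (a joint): the same for clip 2
- clip3 (a joint): the same for clip 3
- clip4 (a joint): the same for clip 4
- lid (a joint): angle of the clear flip-up lid (rad): 0 shut, grows as its front edge goes up and over to the back, stop at 1.75. Hinge line along y at case x = 90, z = 45.5 mm; the lid is 5 mm thick and reaches 190 mm from it. Stiff hinge: stays where it is left; opening takes 3 to 6 N at the handle, shutting a light push down
- lid_handle (a point): middle of the lid's handle, a round bar 12 mm thick and 80 mm long along the case's y, on two posts: 175 mm from the hinge line and 41 mm above the lid's underside (in lid axes, it turns with the lid); 30 mm free under the bar. Shut: case x = -85, y = -50, z = 86.5 mm
- catch (a joint): travel of the slide catch along the case's +y (m): 0 locked, its bar over the lid's steel tongue (case y = 23 to 47 mm, 34 mm past the lid edge) so that the lid cannot rise; 0.039 to 0.042 drawn, clear of it. A web under the bar stops against a bump 6 mm high: between 0.001 and 0.039 it travels only while lifted 6 mm or more. Slides with about 1 N
- catch_lift (a joint): lift of the slide catch (m): 0 down, dropped in beside the bump; 0.010 fully lifted; a light spring presses it down with 2 to 3 N; about 0.005 when left resting on the bump
- catch_knob (a point): grip point on the catch's upright black knob (14 along case x, 16 along y, 34 mm tall), 11 mm below its top; moves with the catch. Locked: case x = -118, y = 95, z = 81 mm. The catch bar lies 23 mm below this point, the channel cheeks beside it 25 mm below. A keeper staple stands 77 mm high at case x = -118, y = 12
- tray: wooden tray, fixed, 272 (its x) x 292 (its y) mm outside, floor 6 mm above the shelf surface, rim 6 mm thick and 18 mm high (30 mm in the middle of the two x ends). Origin under its centre on the shelf surface
- plate1: aluminium pattern plate of the mooncake mould, 70 x 44 x 6 mm, 50 g, flat with a rosette in the middle, the same both ways round; origin in the centre of its underside, x along its length, z up. It may be absent
- plate2: another such plate, the same; it may be absent
- plate3: another such plate, the same; it may be absent
- plate4: another such plate, the same; it may be absent
- mould: not part of the job: the aluminium mooncake mould with spring plunger, 68 mm across, 144 mm tall, standing; origin at the centre of its underside, standing
- pink_tin: not part of the job: a pink tin box, 104 x 154 x 60 mm; origin at the centre of its underside, standing
- tea_bowl: not part of the job: a white ceramic tea bowl, 104 mm across, 55 mm tall; origin at the centre of its underside, standing
- can: not part of the job: a can with a paper label, 72 mm across, 110 mm tall; origin at the centre of its underside, standing

How it is judged:
By the outcome, as a careful person would: the job done as asked, in the order asked, and still so for the second after the job is handed in, with the robot touching nothing.
Of plate1, plate2, plate3, plate4 only 2 to 4 are there at a start; the rules pass over those that are not, and their reading is None.
At some moment in a run one of plate1, plate2, plate3, plate4 may be knocked a few centimetres aside while the robot is not near it.
Once in a run the grip may slacken for a moment while it holds something.
It also fails if it takes over 210 s, if anything falls off the work surface, if the arm or the gripper's body presses on something with over 40 N, if the wrist force passes 120 N, or if a joint passes its speed limit or range.

## Robot

A 6-joint arm with a two-finger parallel gripper is mounted at the origin on the work surface. World frame = base frame: x ahead of the robot, y to its left, z up, the work surface at z = 0. Lengths are in m, angles in rad, forces in N, time in s.
With the tool pointing down it reaches from about 0.35 to 0.775 m from the base axis. Payload 5.5 kg.
Tool frame: the origin (TCP) lies between the finger pads; the fingertips stand env.nose_length ahead of it and the grasp point (between the pads) lies 8 mm behind it (env.nose_length is the distance from the TCP to the fingertips, in m); z points along the fingers, y is the direction in which the jaws open and shut (so a half turn about z gives the same grasp; the last joint's range is limited). The gripper opens to 85 mm and grips with 20 to 120 N. Pads are 22 mm wide; open, the fingers measure 114 mm over their backs; the gripper's body (76 mm by 85 mm) begins 54 mm behind the grasp point. The pads swing forward as they close: fully open they stand 13 mm farther back than shut.
Start: joints at [1.033, 0.313, 0.046, 1.304, 0, 1.431], TCP at [0.223, 0.53, 0.242] pointing down, gripper open.
Joint ranges: [-2.76, 2.76], [-0.86, 1.69], [-1.03, 1.26], [-2.2, 2.34], [-1.47, 1.5], [-3.14, 3.14]. Speed limits (rad/s): [2.57, 2.57, 3.14, 3.14, 3.14, 3.14].

## Interface

Orientations are given as a unit quaternion [w, x, y, z].
In Python, from workcell import env gives the robot as it stands. The module is installed in compiled form; this text tells all that it offers.
- The arm moves only by the shell command python3 -m creep 'ROWS' [FORCE]. ROWS is a JSON object of lists of equal length, an entry for each row: "hand": the finger opening in mm, from 0 to 85.4; "delta_pos": the shift along the tool's x, y, z scaled (see below), a list of three; "turn": the turn about the tool's z scaled (see below). In form: {"hand": [hand, ...], "delta_pos": [[dx, dy, dz], ...], "turn": [turn, ...]}. A call has exactly 5 rows; each row shifts and turns the commanded pose from where the row before left it, along the tool's axes as they then stand; what a row does not reach is not made up. The controller multiplies each number of a shift by 0.8 m and each number of a turn by 5 degrees. A row lasts 1/12 s, in which the tool goes at most 41.7 mm and 7.16 degrees, less where a joint would pass 70% of its speed; a pose out of reach is approached as far as the arm can. A call with a number of a shift or a turn outside -1 to 1 is refused whole. A call with a gripper value outside its range is refused whole. The fingers move at their own pace and stop on an object; FORCE is the grip in N (left out, the last holds). Time passes only in rows, so rows that do not move let the fingers close, or fill a call up. It gives the time, the measured TCP pose, the force and the opening at its end, in the units of the state.
- env.get_state(): the state, without advancing time (a new reading comes with each control period).
- env.read_camera(name): name is "side" or "top" or "wrist"; returns a dict with "pixels" (420x560x3 uint8, red, green, blue), "depth" (420x560 float32, m along the optical axis (not along the pixel's ray), 0 where there is no reading), "fx", "fy", "cx", "cy" (pixels), "origin" and "orientation" of the camera in the world. Camera axes: x right, y down, z forward; pixel columns grow to the right and rows downward; lengths in m; the calibration is good to about 2 mm. The wrist camera is an equidistant fisheye: a pixel r from the principal point sees the ray r / f radians off the axis. A picture is of the moment at which its call begins.
- env.hand_in(): hands the job in, once; it reports no verdict.
Trained networks look in the newest picture that a camera, given by its name, has taken for a name from the list of things; names that differ only in an ending like _2 or _b are one class to them, and where a whole thing is asked for, a point or a joint stands for the part that bears it (a point fixed in the world has none). Each returns a list of dicts, best first, with "score" (0 to 1); they miss things now and then, are a little off and sometimes report something else, mostly with a low value. They report only what shows in the picture. A call takes as long as a camera call.
- env.find_in(camera, target): "location" ([row, column] in pixels, amid what is visible of it).
- env.pinpoint(camera, target): "location" ([row, column] in pixels: a listed point, or the origin of a listed thing).
The state is a dict: "clock": time; "joint_pos": joint angles; "qvel": joint speeds; "tau": joint torques, N m; "tcp_pos": TCP position; "orientation": TCP orientation; "wrist_force": force on the tool from outside, world axes, zero at the start; "ft_torque": the same for the moment, N m; "finger_gap": finger opening in m.
Only numpy, scipy, OpenCV 4.12 (cv2) and the standard library are available. Lean on these libraries where they do the work, as an engineer would, in place of code of your own. Each camera call takes 0.05 s, during which the arm holds its last target.

## Working session

There is one attempt and no reset: what is moved stays moved. The work goes in short steps, Python scripts to look and compute and a shell command to move; the robot and the scene stay as the last step left them, time stands still between calls to the robot, and variables do not carry over. Pictures are saved under pics/ and viewed, and the job is handed in when it is done.

```bash
mkdir -p pics; ls; cat > h.py <<'E'
import numpy as np, cv2, json
from workcell import env
from scipy.spatial.transform import Rotation as R
def rot(q): return R.from_quat([q[1],q[2],q[3],q[0]]).as_matrix()
def snap(cam,fn=None):
    c=env.read_camera(cam)
    if fn: cv2.imwrite('pics/'+fn,c['pixels'][:,:,::-1])
    return c
def ray(c,row,col,fish=False):
    x=(col-c['cx'])/c['fx'];y=(row-c['cy'])/c['fy']
    if fish:
        r=np.hypot(x,y); s=np.sin(r)/r if r>1e-9 else 1
        d=np.array([x*s,y*s,np.cos(r)])
    else: d=np.array([x,y,1.0])
    return rot(c['orientation'])@d
def onz(c,row,col,z,fish=False):
    d=ray(c,row,col,fish);o=np.array(c['origin']);return o+d*(z-o[2])/d[2]
def proj(c,p):
    q=rot(c['orientation']).T@(np.array(p)-c['origin']);return np.array([c['cy']+c['fy']*q[1]/q[2],c['cx']+c['fx']*q[0]/q[2]])
def st():
    s=env.get_state();print('t',s['clock'],'tcp',np.round(s['tcp_pos'],4),'R',np.round(rot(s['orientation']),3).tolist(),'F',np.round(s['wrist_force'],1),'gap',round(s['finger_gap'],4));return s
E
python3 - <<'E'
from h import *
st(); print(env.nose_length, env.get_state()['orientation'])
for cam in ['top','side','wrist']:
    c=snap(cam,cam+'0.png');print(cam,c['origin'],c['orientation'],c['fx'],c['cx'],c['cy'])
    for t in ['plate1','tray','case','lid_handle','catch_knob','seat1','seat4','mould','pink_tin','tea_bowl','can']:
        try:
            print(t,[(np.round(d['location'],1).tolist(),round(d['score'],2)) for d in env.pinpoint(cam,t)][:6])
        except Exception as e: print(t,e)
E
```

```text
pics
t 0.0 tcp [0.2225 0.5297 0.2414] R [[-0.922, 0.387, -0.001], [0.387, 0.922, -0.002], [0.0, -0.002, -1.0]] F [-0.4 -0.6 -0.8] gap 0.0855
0.011 [-3.04874224e-04  1.97592389e-01  9.80283835e-01 -8.70410550e-04]
top [ 0.42352432 -0.01570243  1.77651037] [ 0.02646976 -0.69825399  0.71470164 -0.03069665] 467.02168059063223 273.4603800735868 218.95593577570676
plate1 [([203.0, 342.7], 0.75), ([236.0, 321.1], 0.74), ([219.2, 330.2], 0.73), ([206.6, 314.5], 0.59), ([232.5, 346.9], 0.54)]
tray [([218.5, 330.9], 0.78), ([187.0, 217.2], 0.59)]
case [([233.1, 207.0], 0.86)]
lid_handle [([257.4, 211.7], 0.63)]
catch_knob [([261.8, 172.6], 0.59)]
seat1 [([220.9, 333.7], 0.43), ([234.0, 205.9], 0.3)]
seat4 [([220.9, 333.7], 0.43), ([234.0, 205.9], 0.3)]
mould [([172.5, 341.8], 0.55)]
pink_tin [([187.6, 214.4], 0.85)]
tea_bowl [([253.5, 124.8], 0.75)]
can [([234.9, 206.4], 0.7)]
side [-0.07208031 -0.9618212   1.10428461] [-0.38901467  0.86858139 -0.28376017  0.11710734] 526.5414959017513 276.4720505123756 193.48351508438745
plate1 [([280.5, 313.1], 0.7), ([261.9, 343.6], 0.66), ([258.1, 291.2], 
[... 230 characters left out ...]
)]
seat1 [([166.1, 208.5], 0.88), ([191.7, 235.5], 0.86), ([150.4, 201.2], 0.62), ([177.4, 221.4], 0.61)]
seat4 [([166.1, 208.5], 0.88), ([191.7, 235.5], 0.86), ([150.4, 201.2], 0.62), ([177.4, 221.4], 0.61)]
mould [([241.8, 378.0], 0.71)]
pink_tin [([163.4, 267.4], 0.75), ([165.9, 210.5], 0.46)]
tea_bowl [([137.8, 160.4], 0.84)]
can [([352.2, 370.6], 0.73)]
wrist [0.14788487 0.56187801 0.37235458] [0.13355814 0.82255184 0.54560082 0.08882813] 325.19226210127806 275.6798740433385 213.2494505357418
plate1 [([410.5, 27.7], 0.52)]
tray []
case [([405.1, 124.2], 0.2)]
lid_handle []
catch_knob [([373.4, 193.2], 0.56)]
seat1 []
seat4 []
mould []
pink_tin []
tea_bowl [([322.7, 345.3], 0.65)]
can []
```

```bash
python3 - <<'E'
import cv2
a=cv2.imread('pics/top0.png');cv2.imwrite('pics/topz.png',cv2.resize(a[130:320,90:400],None,fx=2.55,fy=2.55,interpolation=cv2.INTER_CUBIC))
a=cv2.imread('pics/side0.png');cv2.imwrite('pics/sidez.png',cv2.resize(a[90:390,110:460],None,fx=2,fy=2,interpolation=cv2.INTER_CUBIC))
E
```

```text
(no output)
```

View pics/topz.png

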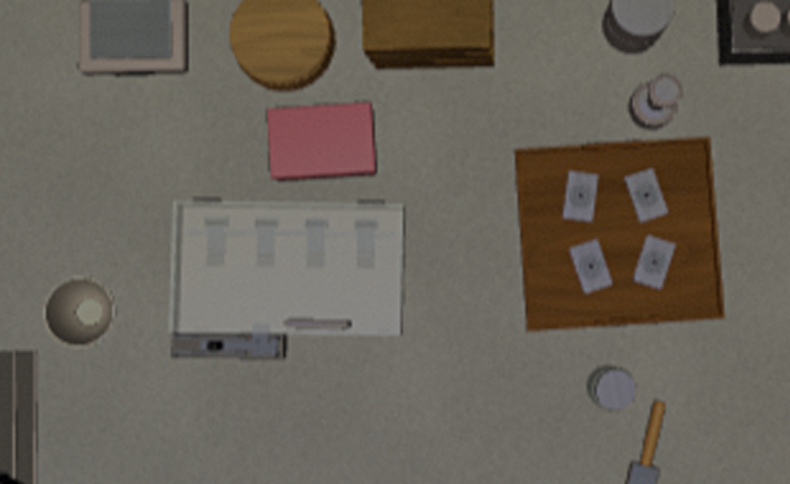

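View pics/sidez.png

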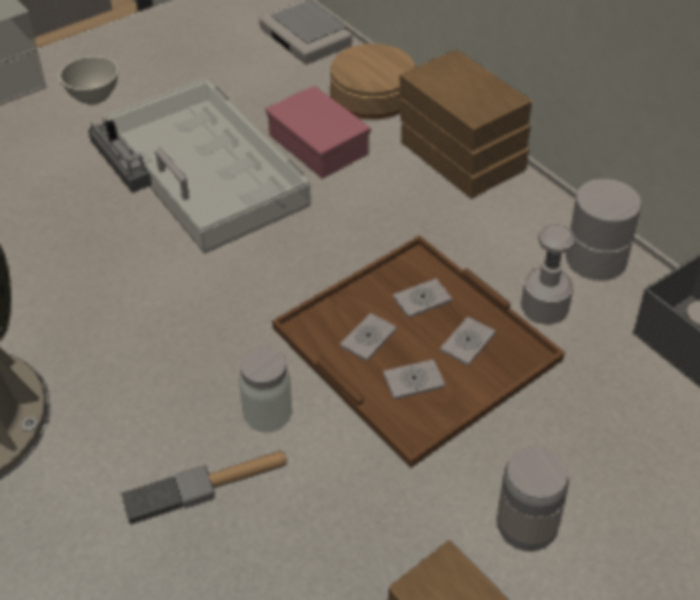

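View pics/wrist0.png

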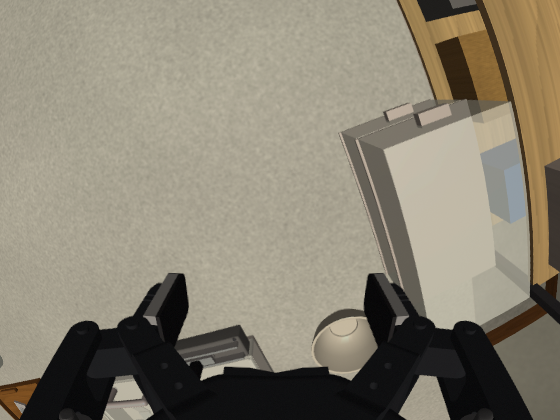

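```bash
python3 - <<'E'
from h import *
c=snap('top')
np.savez('top0.npz',**{k:np.array(v) for k,v in c.items()})
P=c['pixels'];D=c['depth']
rr,cc=np.mgrid[0:420,0:560]
X=np.stack([(cc-c['cx'])/c['fx']*D,(rr-c['cy'])/c['fy']*D,D],-1)@rot(c['orientation']).T+c['origin']
Z=X[...,2]
print('shelf z',np.median(Z[300:310,250:300]), np.median(Z[240:250,260:280]))
v=np.clip((Z+0.01)/0.12*255,0,255).astype(np.uint8)
cv2.imwrite('pics/hz.png',cv2.resize(cv2.applyColorMap(v,cv2.COLORMAP_JET)[130:320,90:400],None,fx=2.55,fy=2.55,interpolation=cv2.INTER_NEAREST))
s=env.read_camera('side')
hsv=cv2.cvtColor(P,cv2.COLOR_RGB2HSV)
# tray
sub=(hsv[...,1]>110)&(hsv[...,0]<20)
sub[:, :285]=0;sub[:180]=0;sub[265:]=0;sub[:,380:]=0
m=cv2.morphologyEx(sub.astype(np.uint8),cv2.MORPH_CLOSE,np.ones((3,3)))
cs,_=cv2.findContours(m,cv2.RETR_EXTERNAL,cv2.CHAIN_APPROX_NONE)
b=max(cs,key=cv2.contourArea);box=cv2.boxPoints(cv2.minAreaRect(b));
w=np.array([onz(c,y,x,0.018)[:2] for x,y in box]);print('tray',box.tolist(),w.round(4).tolist(),w.mean(0))
# plates
reg=np.zeros((420,560),bool);reg[190:255,300:366]=1
g=P.astype(int);pl=reg&(hsv[...,1]<80)&(g.sum(2)>250)
n,lab,stt,cen=cv2.connectedComponentsWithStats(pl.astype(np.uint8))
for i in range(1,n):
    if stt[i,4]<40: continue
    ys,xs=np.nonzero(lab==i);pts=np.array([onz(c,y,x,0.012)[:2] for x,y in zip(xs,ys)])
    mu=pts.mean(0);ev,vec=np.linalg.eigh(np.cov((pts-mu).T));a=vec[:,1]
    print('plate',stt[i].tolist(),mu.round(4),'ang',np.degrees(np.arctan2(a[1],a[0])).round(1),'size',np.sqrt(12*ev).round(4))
E
```

```text
shelf z -4.676005877501943e-06 7.397327274349941e-05
tray [[291.3756103515625, 188.25888061523438], [368.340087890625, 182.76141357421875], [373.4365234375, 254.11166381835938], [296.4720458984375, 259.609130859375]] [[0.6813, -0.0987], [0.6957, -0.3921], [0.4247, -0.4005], [0.4109, -0.1106]] [ 0.55316367 -0.25048238]
plate [311, 197, 13, 20, 209] [ 0.6098 -0.1951] ang 170.7 size [0.0446 0.0719]
plate [335, 196, 17, 21, 213] [ 0.6089 -0.2933] ang -162.3 size [0.0448 0.0734]
plate [339, 222, 16, 21, 214] [ 0.5095 -0.3013] ang 161.1 size [0.0449 0.0715]
plate [314, 224, 16, 21, 212] [ 0.5046 -0.2075] ang -163.0 size [0.044  0.0723]
```

View pics/hz.png

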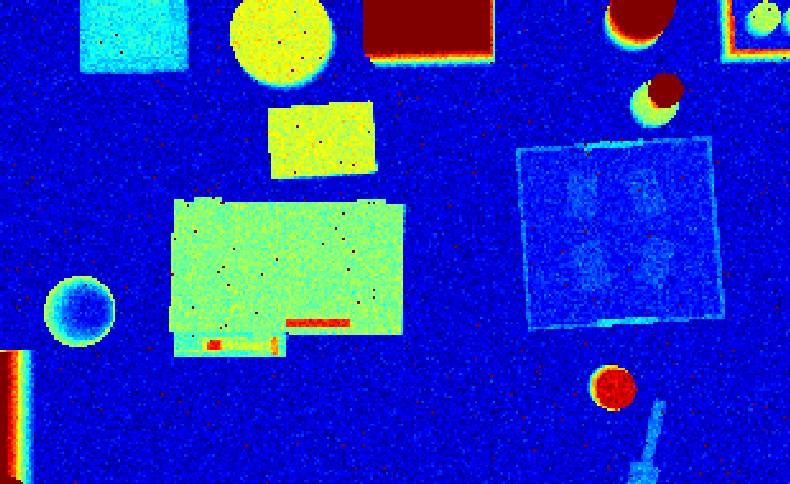

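```bash
python3 - <<'E'
from h import *
from scipy.optimize import minimize
c=dict(np.load('top0.npz'))
D=c['depth']
rr,cc=np.mgrid[0:420,0:560]
X=np.stack([(cc-c['cx'])/c['fx']*D,(rr-c['cy'])/c['fy']*D,D],-1)@rot(c['orientation']).T+c['origin']
Z=X[...,2]
# edge profile: right edge (min y), per row
for r in (215,220,230,240,250,258):
    print(r,(1000*Z[r,242:254]).round(0).astype(int).tolist(), (1000*Z[r,150:166]).round(0).astype(int).tolist())
for col in (180,190,200,215,230,240):
    print(col,(1000*Z[204:214,col]).round(0).astype(int).tolist(),(1000*Z[255:275,col]).round(0).astype(int).tolist())
# iou fit with sampled rectangle: lid assumed x -100..90, y -167..167 at z .0505; ledge x -137..-100 y? 
H=(Z>0.022)
reg=np.zeros_like(H);reg[200:274,150:255]=1;H&=reg
S=8
def mask(poly):
    m=np.zeros((420*4,560*4),np.uint8)
    cv2.fillPoly(m,[np.round((poly+0.5)*4*16-8).astype(np.int32)],1,shift=4)
    return cv2.resize(m.astype(np.float32),(560,420),interpolation=cv2.INTER_AREA)
W=np.ones((420,560),bool); 
def cost(p,ret=False):
    x,y,a=p;ca,sa=np.cos(a),np.sin(a)
    def w(u,v,z):return proj(c,[x+ca*u-sa*v,y+sa*u+ca*v,z])[::-1]
    m=np.zeros((420,560))
    for z in (0.0505,):
        m=np.maximum(m,mask(np.array([w(-.1,-.167,z),w(.09,-.167,z),w(.09,.167,z),w(-.1,.167,z)])))
    q=np.array([w(-.1,-.0,.044),w(-.1,.17,.044)])
    # ignore area near ledge & back hinge
    ign=np.zeros((420,560),np.uint8)
    cv2.fillPoly(ign,[np.array([w(-.15,-.02,.044),w(-.098,-.02,.044),w(-.098,.18,.044),w(-.15,.18,.044)]).astype(np.int32)],1)
    d=(m-H)**2;d[ign>0]=0
    return d[reg].sum()
best=None
for x0 in np.arange(.43,.47,.01):
  for a0 in (-.03,0,.03):
    r=minimize(cost,[x0,.215,a0],method='Nelder-Mead',options=dict(initial_simplex=[[x0,.215,a0],[x0+.01,.215,a0],[x0,.225,a0],[x0,.215,a0+.02]],xatol=1e-5,fatol=1e-3))
    if best is None or r.fun<best.fun: best=r
print(best.x,best.fun)
print('pin origin',onz(c,233.1,207,0.0))
k=Z>0.08;k&=reg
n,lab,s,cen=cv2.connectedComponentsWithStats(k.astype(np.uint8))
for i in range(1,n):
    if s[i,4]>6: print(s[i],onz(c,cen[i][1],cen[i][0],Z[lab==i].mean()))
E
```

```text
215 [49, 52, 47, 48, 51, 54, 10, -2, 2, 3, 5, 3] [5, 5, 3, -1, -12, 3, 6, 4, 50, 54, 61, 54, 53, 51, 53, 51]
220 [47, 49, 49, 51, 47, 58, 20, 6, 1, 3, -2, -3] [2, 4, 4, -8, 1, -3, -1, 7, 52, 54, 47, 63, 55, 43, 48, 48]
230 [45, 50, 53, 46, 51, 58, -1, 4, -2, 2, -3, -8] [4, -1, 2, -2, 4, -2, -6, 51, 51, 48, 55, 53, 41, 51, 50, 58]
240 [50, 51, 48, 47, 49, 62, 3, 5, 0, -1, 6, -3] [2, -11, -5, -12, 2, 5, -2, 55, 52, 46, 49, 49, 46, 54, 49, 48]
250 [51, 50, 48, 46, 52, 43, -6, -6, 0, 4, 2, 5] [-10, 6, -12, 0, -1, 8, 50, 57, 52, 46, 58, 47, 46, 54, 43, 1777]
258 [56, 49, 61, 54, 58, 35, 4, -7, -9, 5, -4, -2] [1, 6, -2, 2, 1, -5, 57, 52, 48, 54, 51, 61, 51, 53, 51, 49]
180 [-2, -6, -1, 0, -5, 56, 49, 54, 43, 45] [45, 51, 49, 49, 55, 42, 38, 52, 55, 59, 61, 62, 41, 45, 44, 3, 3, -1, -3, -5]
190 [5, 2, 6, -2, -6, 48, 50, 53, 45, 46] [53, 45, 50, 53, 47, 53, 49, 54, 48, 57, 64, 65, 46, 51, 44, 3, 4, 2, 3, 5]
200 [-6, -2, 2, -4, 8, 54, 42, 49, 58, 53] [51, 52, 56, 63, 55, 37, 42, 50, 40, 47, 35, 39, 45, 47, 40, -6, 2, 2, 5, 0]
215 [0, 3, -7, 0, -1, 58, 52, 50, 48, 40] [100, 93, 86, 54, 47, 42, 3, 10, 3, -2, 3, 12, -5, -2, 1, 0, 4, -2, -4, 4]
230 [10, -5, -5, -4, 50, 56, 47, 51, 52, 53] [51, 47, 49, 48, 53, 52, -2, -4, 2, -2, -2, -3, -1, -2, 4, -3, -4, -2, -1, 3]
240 [-1, -1, 2, 3, 48, 51, 46, 53, 51, 47] [51, 48, 42, 53, 58, 52, 5, -8, 0, 6, -1, -5, 3, 4, 2, 1, 11, 0, -2, 4]
[ 0.51809426  0.23715417 -0.03783254] 55.58984375
pin origin [0.51923148 0.22602053 0.        ]
[202 255  25   3  75] [0.43133785 0.18942024 0.09150963]
[171 263   5   4  19] [0.40410608 0.33628406 0.09208737]
```

```bash
cat >> h.py <<'E'
CX,CY,CA=0.518,0.2372,-0.0383
def cw(u,v,z):
    u,v=u/1000,v/1000;return np.array([CX+np.cos(CA)*u-np.sin(CA)*v,CY+np.sin(CA)*u+np.cos(CA)*v,z/1000])
def wc(p):
    d=np.array(p[:2])-[CX,CY];ca,sa=np.cos(CA),np.sin(CA)
    return np.array([ca*d[0]+sa*d[1],-sa*d[0]+ca*d[1],p[2]])*1000
def go(target,yaw_y=None):
    """target: world tcp (m); yaw_y: desired world angle of tool y (deg, mod 180)"""
    s=st();M=rot(s['orientation']);print('case tcp mm',wc(s['tcp_pos']).round(1),'j',np.round(s['joint_pos'],2))
    d=np.array(target)-s['tcp_pos']
    if yaw_y is not None:
        cur=np.degrees(np.arctan2(M[1,1],M[0,1]));e=(yaw_y-cur+90)%180-90
        M=R.from_euler('z',e,degrees=True).as_matrix()@M
        print('turn units',round(-e/5,3))
    print('delta tool units (after turn)',(M.T@d/0.8).round(4),'mm',(M.T@d*1000).round(1))
E
python3 -m creep '{"hand":[40,40,40,40,40],"delta_pos":[[0,0,0],[0,0,0],[0,0,0],[0,0,0],[0,0,0]],"turn":[-1,-1,-1,-1,-0.12]}' 30
python3 -c "
from h import *
print(env.nose_length)
go(cw(-118,95,120),87.8)"
```

```text
clock: 2.32
tcp_pos: [0.2228, 0.5301, 0.2423]
orientation: [0.0, 0.018, 1.0, 0.0]
wrist_force: [0.3, -1.0, -0.9]
finger_gap: 0.04
0.011
t 2.3167 tcp [0.2228 0.5301 0.2423] R [[-0.999, 0.036, 0.0], [0.036, 0.999, 0.0], [-0.0, 0.0, -1.0]] F [ 0.3 -1.  -0.9] gap 0.04
case tcp mm [-306.2  281.4  242.3] j [ 1.03  0.31  0.05  1.3  -0.    1.07]
turn units 0.03
delta tool units (after turn) [-0.2353 -0.233   0.1529] mm [-188.2 -186.4  122.3]
```

```bash

python3 -m creep '{"hand":[40,40,40,40,40],"delta_pos":[[-0.0235,-0.0233,0.0153],[-0.0235,-0.0233,0.0153],[-0.0235,-0.0233,0.0153],[-0.0235,-0.0233,0.0153],[-0.0235,-0.0233,0.0153]],"turn":[0,0,0,0,0.03]}' 
python3 -m creep '{"hand":[40,40,40,40,40],"delta_pos":[[-0.0235,-0.0233,0.0153],[-0.0235,-0.0233,0.0153],[-0.0235,-0.0233,0.0153],[-0.0235,-0.0233,0.0153],[-0.0235,-0.0233,0.0153]],"turn":[0,0,0,0,0]}' 
python3 -c "
from h import *
go(cw(-118,95,73),87.8)
c=snap('wrist','w1.png')
print([(d['location'],d['score']) for d in env.pinpoint('wrist','catch_knob')])
for d in env.pinpoint('wrist','catch_knob'): print(wc(onz(c,*d['location'],0.081,fish=True)))
for d in env.pinpoint('wrist','lid_handle'): print(d,wc(onz(c,*d['location'],0.0865,fish=True)))
"
```

```text
clock: 2.73
tcp_pos: [0.3137, 0.4326, 0.1807]
orientation: [0.0, 0.021, 1.0, 0.0]
wrist_force: [0.2, 0.8, -0.2]
finger_gap: 0.0397
clock: 3.15
tcp_pos: [0.4041, 0.3355, 0.1195]
orientation: [0.0, 0.022, 1.0, 0.0]
wrist_force: [1.5, -0.6, 0.5]
finger_gap: 0.04
t 3.15 tcp [0.4041 0.3355 0.1195] R [[-0.999, 0.043, 0.0], [0.043, 0.999, 0.0], [-0.0, 0.0, -1.0]] F [ 1.5 -0.6  0.5] gap 0.04
case tcp mm [-117.6   93.8  119.5] j [ 0.54  0.29 -0.3   0.98  0.    0.58]
turn units -0.054
delta tool units (after turn) [0.0005 0.0014 0.0582] mm [ 0.4  1.1 46.5]
[([247.0, 280.9], 0.89)]
[-122.30832582   96.96662024   81.        ]
{'location': [293.8, 71.3], 'score': 0.67} [-86.32107048 -48.25649784  86.5       ]
```

View pics/w1.png

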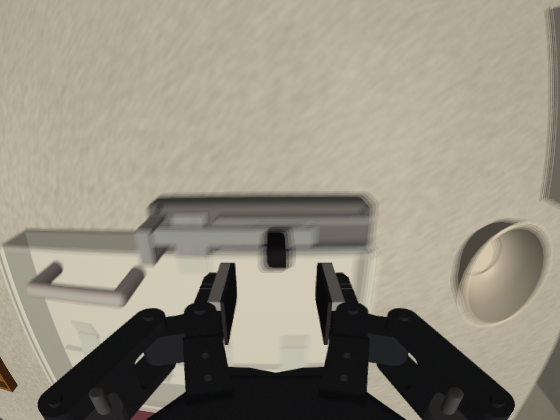

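```bash

python3 -c "
from h import *
s=st()
c=snap('wrist','w2.png')
for t,z in (('catch_knob',.081),('lid_handle',.0865)):
  for d in env.pinpoint('wrist',t): print(t,d,wc(onz(c,*d['location'],z,fish=True)))
M=rot(s['orientation']);print(M.T@(np.array(c['origin'])-s['tcp_pos']), M.T@rot(c['orientation']))
t=snap('top')
for n,z in (('catch_knob',.081),('lid_handle',.0865)):
  for d in env.pinpoint('top',n): print('top',n,d,wc(onz(t,*d['location'],z)))
t=snap('side')
for n,z in (('catch_knob',.081),('lid_handle',.0865)):
  for d in env.pinpoint('side',n): print('side',n,d,wc(onz(t,*d['location'],z)))
"
```

```text
t 3.35 tcp [0.4034 0.3359 0.1196] R [[-0.999, 0.044, -0.001], [0.044, 0.999, -0.0], [0.001, -0.0, -1.0]] F [-0.6 -0.5 -0.2] gap 0.04
catch_knob {'location': [250.2, 278.1], 'score': 0.85} [-120.98706447   95.71788096   81.        ]
lid_handle {'location': [295.1, 74.0], 'score': 0.8} [-86.25715229 -45.89585508  86.5       ]
[ 0.08126462  0.00016966 -0.13004342] [[-1.62186013e-03 -9.48503359e-01 -3.16762921e-01]
 [ 9.99998568e-01 -1.69115376e-03 -5.61706722e-05]
 [-4.82416734e-04 -3.16762558e-01  9.48504744e-01]]
top catch_knob {'location': [234.0, 204.7], 'score': 0.62} [ -5.67465674 -14.04774427  81.        ]
top lid_handle {'location': [259.6, 215.4], 'score': 0.81} [-97.62106867 -55.81773602  86.5       ]
side catch_knob {'location': [154.5, 165.6], 'score': 0.5} [-119.7130516   88.7565821   81.       ]
side lid_handle {'location': [173.8, 196.1], 'score': 0.55} [-86.00170614 -58.83447779  86.5       ]
side lid_handle {'location': [169.0, 210.3], 'score': 0.2} [-39.74473196 -63.15036755  86.5       ]
```

```bash

python3 -m creep '{"hand":[40,40,40,40,40],"delta_pos":[[0.0005,0.001,0.014],[0,0,0.014],[0,0,0.014],[0,0,0.014],[0,0,0.001]],"turn":[-0.07,0,0,0,0]}' 
python3 -m creep '{"hand":[10,10,10,10,10],"delta_pos":[[0,0,0],[0,0,0],[0,0,0],[0,0,0],[0,0,0]],"turn":[0,0,0,0,0]}' 40
python3 -c "
from h import *
go(cw(-118,95,73),87.8)
snap('wrist','w3.png')"
```

```text
clock: 4.22
tcp_pos: [0.4015, 0.3367, 0.0725]
orientation: [-0.001, 0.017, 1.0, -0.001]
wrist_force: [0.6, 0.3, -0.4]
finger_gap: 0.0398
clock: 4.63
tcp_pos: [0.4031, 0.3382, 0.075]
orientation: [0.0, 0.017, 1.0, 0.001]
wrist_force: [-1.9, 4.2, 0.6]
finger_gap: 0.0154
t 4.6333 tcp [0.4031 0.3382 0.075 ] R [[-0.999, 0.034, 0.001], [0.034, 0.999, 0.002], [-0.001, 0.002, -1.0]] F [-1.9  4.2  0.6] gap 0.0154
case tcp mm [-118.7   96.5   75. ] j [ 0.54  0.33 -0.36  0.88  0.    0.58]
turn units 0.048
delta tool units (after turn) [-0.0009 -0.0019  0.0025] mm [-0.7 -1.6  2. ]
```

View pics/w3.png

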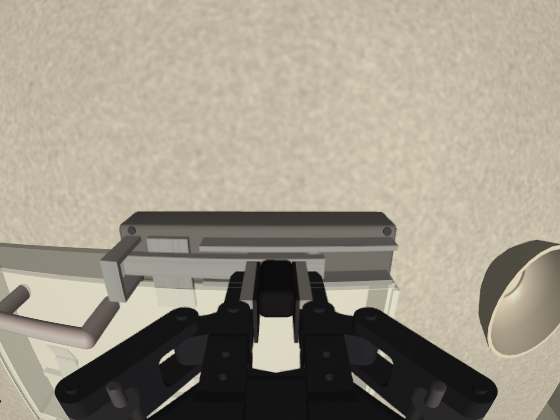

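```bash

python3 -m creep '{"hand":[10,10,10,10,10],"delta_pos":[[0,0,-0.004],[0,0,-0.004],[0,0,-0.0035],[0,0,0],[0,0,0]],"turn":[0,0,0,0,0]}' 40
python3 -c "
from h import *
go(cw(-118,95,73),87.8)
"
python3 -m creep '{"hand":[10,10,10,10,10],"delta_pos":[[0,0.01,0],[0,0.015,0],[0,0.015,0],[0,0.0115,0],[0,0,0]],"turn":[0,0,0,0,0]}' 40
python3 -c "
from h import *
go(cw(-118,135.5,73),87.8)
snap('wrist','w4.png')"
```

```text
clock: 5.1
tcp_pos: [0.4031, 0.3382, 0.0838]
orientation: [0.0, 0.017, 1.0, 0.001]
wrist_force: [-0.7, 5.6, -3.7]
finger_gap: 0.0151
t 5.1 tcp [0.4031 0.3382 0.0838] R [[-0.999, 0.034, 0.0], [0.034, 0.999, 0.002], [-0.0, 0.002, -1.0]] F [-0.7  5.6 -3.7] gap 0.0151
case tcp mm [-118.7   96.5   83.8] j [ 0.54  0.32 -0.35  0.9   0.    0.58]
turn units 0.048
delta tool units (after turn) [-0.0009 -0.0019  0.0135] mm [-0.7 -1.5 10.8]
clock: 5.52
tcp_pos: [0.4045, 0.3801, 0.0832]
orientation: [0.0, 0.017, 1.0, -0.0]
wrist_force: [0.4, 0.1, -3.8]
finger_gap: 0.0152
t 5.5167 tcp [0.4045 0.3801 0.0832] R [[-0.999, 0.033, 0.0], [0.033, 0.999, -0.0], [-0.0, -0.0, -1.0]] F [ 0.4  0.1 -3.8] gap 0.0152
case tcp mm [-118.9  138.5   83.2] j [ 0.61  0.37 -0.27  0.92 -0.    0.64]
turn units 0.058
delta tool units (after turn) [-0.0011 -0.0037  0.0127] mm [-0.8 -3.  10.2]
```

View pics/w4.png

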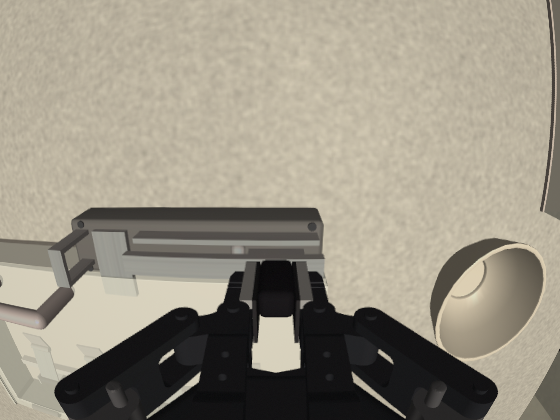

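```bash

python3 -m creep '{"hand":[10,10,10,10,10],"delta_pos":[[0,0,0.004],[0,0,0.004],[0,0,0.0035],[0,0,0],[0,0,0]],"turn":[0,0,0,0,0]}' 40
python3 -c "
from h import *
go(cw(-118,135.5,73),87.8)
snap('wrist','w5.png')"
python3 -m creep '{"hand":[30,30,30,30,30],"delta_pos":[[0,0,0],[0,0,0],[0,0,0],[0,0,0],[0,0,0]],"turn":[0,0,0,0,0]}' 40
python3 -m creep '{"hand":[40,40,40,40,40],"delta_pos":[[0,0,-0.01],[0,0,-0.02],[0,0,-0.025],[0,0,-0.03],[0,0,-0.02]],"turn":[0,0,0,0,0]}' 40
python3 -c "
from h import *
import time
go(cw(-118,135.5,73),87.8)
snap('side');c=snap('side','s6.png')
cv2.imwrite('pics/s6z.png',cv2.resize(c['pixels'][110:230,140:290,::-1],None,fx=5,fy=5,interpolation=cv2.INTER_CUBIC))
c=snap('wrist','w6.png')
for d in env.pinpoint('wrist','catch_knob'): print(d,wc(onz(c,*d['location'],.081,fish=True)))
"
```

```text
clock: 5.98
tcp_pos: [0.4046, 0.3786, 0.075]
orientation: [0.0, 0.017, 1.0, 0.001]
wrist_force: [-0.6, 1.6, 3.6]
finger_gap: 0.0149
t 5.9833 tcp [0.4046 0.3786 0.075 ] R [[-0.999, 0.035, 0.001], [0.035, 0.999, 0.001], [-0.001, 0.001, -1.0]] F [-0.6  1.6  3.6] gap 0.0149
case tcp mm [-118.8  137.    75. ] j [ 0.61  0.38 -0.29  0.9   0.    0.64]
turn units 0.039
delta tool units (after turn) [-0.0009 -0.0019  0.0025] mm [-0.8 -1.5  2. ]
clock: 6.45
tcp_pos: [0.4043, 0.3783, 0.0741]
orientation: [-0.0, 0.017, 1.0, -0.0]
wrist_force: [0.5, -0.2, -0.2]
finger_gap: 0.0298
clock: 6.87
tcp_pos: [0.4048, 0.3788, 0.1608]
orientation: [0.001, 0.017, 1.0, 0.001]
wrist_force: [0.7, 0.0, -0.7]
finger_gap: 0.0398
t 6.8667 tcp [0.4048 0.3788 0.1608] R [[-0.999, 0.035, 0.002], [0.035, 0.999, 0.001], [-0.002, 0.001, -1.0]] F [ 0.7  0.  -0.7] gap 0.0398
case tcp mm [-118.5  137.2  160.8] j [ 0.61  0.31 -0.16  1.1   0.    0.64]
turn units 0.042
delta tool units (after turn) [-0.0005 -0.0022  0.1098] mm [-0.4 -1.8 87.8]
{'location': [222.3, 273.1], 'score': 0.85} [-121.00573173  136.80611625   81.        ]
{'location': [293.1, 149.3], 'score': 0.36} [-59.42705804  36.61365139  81.        ]
```

View pics/s6z.png

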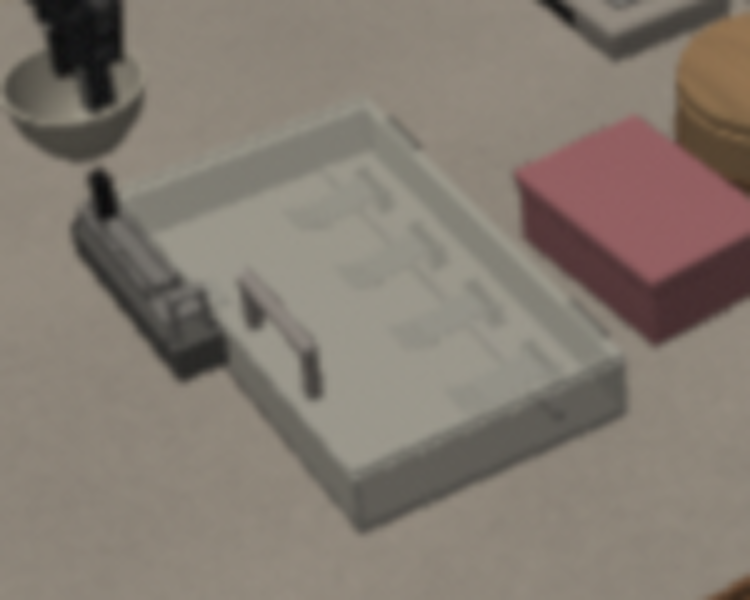

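View pics/w6.png

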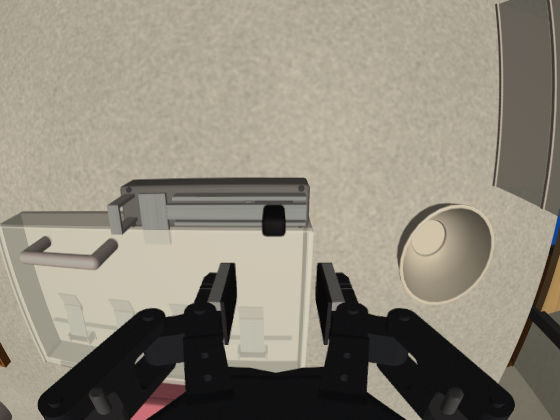

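```bash
python3 -c "
from h import *
go(cw(-85,-50,140))
"
```

```text
t 7.0667 tcp [0.4046 0.3786 0.1587] R [[-0.999, 0.035, 0.001], [0.035, 0.999, 0.001], [-0.001, 0.001, -1.0]] F [-0.4 -0.1 -1.2] gap 0.0403
case tcp mm [-118.8  136.9  158.7] j [ 0.61  0.31 -0.17  1.09 -0.    0.64]
delta tool units (after turn) [-0.0414 -0.2338  0.0233] mm [ -33.1 -187.1   18.6]
```

```bash

python3 -m creep '{"hand":[40,40,40,40,40],"delta_pos":[[-0.0083,-0.0468,0.0047],[-0.0083,-0.0468,0.0047],[-0.0083,-0.0468,0.0047],[-0.0083,-0.0468,0.0047],[-0.0083,-0.0468,0.0047]],"turn":[0,0,0,0,0]}' 
python3 -m creep '{"hand":[40,40,40,40,40],"delta_pos":[[0,0,0],[0,0,0],[0,0,0],[0,0,0],[0,0,0]],"turn":[-1,-1,-1,-1,-1]}' 
python3 -m creep '{"hand":[40,40,40,40,40],"delta_pos":[[0,0,0],[0,0,0],[0,0,0],[0,0,0],[0,0,0]],"turn":[-1,-1,-1,-1,-1]}' 
python3 -m creep '{"hand":[40,40,40,40,40],"delta_pos":[[0,0,0],[0,0,0],[0,0,0],[0,0,0],[0,0,0]],"turn":[-1,-1,-1,-1,-1]}' 
python3 -m creep '{"hand":[40,40,40,40,40],"delta_pos":[[0,0,0],[0,0,0],[0,0,0],[0,0,0],[0,0,0]],"turn":[-1,-1,-1,0,0]}' 
python3 -c "
from h import *
go(cw(-85,-50,78.5),-2.2)
snap('wrist');c=snap('wrist','w7.png')
for d in env.pinpoint('wrist','lid_handle'): print(d,wc(onz(c,*d['location'],.0865,fish=True)))
"
```

```text
clock: 7.48
tcp_pos: [0.4297, 0.1885, 0.1379]
orientation: [-0.001, 0.017, 1.0, -0.0]
wrist_force: [0.8, -0.9, -0.4]
finger_gap: 0.0402
clock: 7.9
tcp_pos: [0.4299, 0.1896, 0.138]
orientation: [-0.001, -0.201, 0.98, -0.0]
wrist_force: [0.3, 0.3, 0.2]
finger_gap: 0.0403
clock: 8.32
tcp_pos: [0.4299, 0.1899, 0.138]
orientation: [-0.001, -0.409, 0.913, 0.0]
wrist_force: [0.2, 0.3, 0.1]
finger_gap: 0.04
clock: 8.73
tcp_pos: [0.4298, 0.1899, 0.138]
orientation: [-0.001, -0.597, 0.803, 0.001]
wrist_force: [-0.2, -0.5, -0.0]
finger_gap: 0.0399
clock: 9.15
tcp_pos: [0.4301, 0.19, 0.1384]
orientation: [-0.001, -0.694, 0.72, 0.001]
wrist_force: [-0.4, 0.2, 1.1]
finger_gap: 0.0404
t 9.15 tcp [0.4301 0.19   0.1384] R [[-0.037, -0.999, -0.002], [-0.999, 0.037, -0.0], [0.001, 0.002, -1.0]] F [-0.4  0.2  1.1] gap 0.0404
case tcp mm [-86.  -50.5 138.4] j [ 0.24  0.17 -0.4   1.    0.   -1.29]
turn units 0.014
delta tool units (after turn) [-0.0007 -0.0014  0.0749] mm [-0.6 -1.1 59.9]
{'location': [249.5, 276.7], 'score': 0.94} [-86.15510083 -47.33241736  86.5       ]
```

View pics/w7.png

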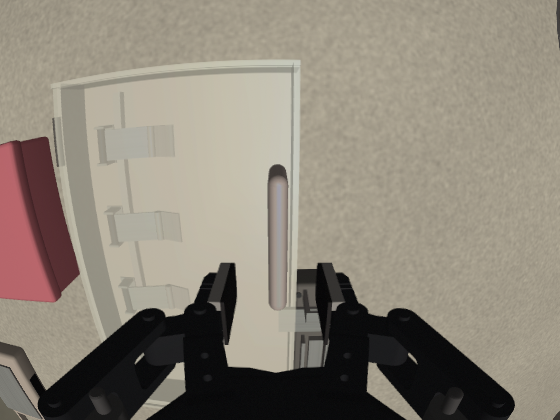

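```bash

python3 -m creep '{"hand":[40,40,40,40,40],"delta_pos":[[0,0,0.02],[0,0,0.02],[0,0,0.018],[0,0,0.018],[0,0,0]],"turn":[0,0,0,0,0]}' 
python3 -m creep '{"hand":[8,8,8,8,8],"delta_pos":[[0,0,0],[0,0,0],[0,0,0],[0,0,0],[0,0,0]],"turn":[0,0,0,0,0]}' 35
python3 -c "
from h import *
go(cw(-85,-50,77.5),-2.2)
s=env.get_state();p=wc(s['tcp_pos'])
# circle waypoints from current
hx,hz=90,45.5
g=np.array([p[0],p[2]+8])
r=g-[hx,hz];print('r',np.hypot(*r),np.degrees(np.arctan2(r[1],-r[0])))
prev=g
for th in range(5,101,5):
    t=np.radians(th);q=np.array([hx+r[0]*np.cos(t)+r[1]*np.sin(t),hz-r[0]*np.sin(t)+r[1]*np.cos(t)])
    d=q-prev;prev=q;print(th,'tool dy,dz units',(-d[0]/800).round(4),(-d[1]/800).round(4),'pos',q.round(1))
"
```

```text
clock: 9.72
tcp_pos: [0.429, 0.1897, 0.0762]
orientation: [-0.002, -0.694, 0.72, 0.001]
wrist_force: [-0.4, -0.7, -1.0]
finger_gap: 0.04
clock: 10.13
tcp_pos: [0.4293, 0.1903, 0.0793]
orientation: [-0.001, -0.695, 0.719, 0.001]
wrist_force: [-5.3, 0.6, 3.0]
finger_gap: 0.0103
t 10.1333 tcp [0.4293 0.1903 0.0793] R [[-0.035, -0.999, -0.003], [-0.999, 0.035, 0.001], [-0.0, 0.003, -1.0]] F [-5.3  0.6  3. ] gap 0.0103
case tcp mm [-86.9 -50.2  79.3] j [ 0.25  0.23 -0.49  0.85  0.   -1.29]
turn units 0.043
delta tool units (after turn) [-0.0003 -0.0024  0.0023] mm [-0.2 -1.9  1.8]
r 181.76824575114048 13.305005786422086
5 tool dy,dz units -0.0054 -0.0191 pos [-82.6 102.6]
10 tool dy,dz units -0.007 -0.0185 pos [-76.9 117.4]
15 tool dy,dz units -0.0086 -0.0178 pos [-70.  131.7]
20 tool dy,dz units -0.0102 -0.017 pos [-61.9 145.3]
25 tool dy,dz units -0.0116 -0.0161 pos [-52.6 158.2]
30 tool dy,dz units -0.013 -0.015 pos [-42.3 170.2]
35 tool dy,dz units -0.0142 -0.0138 pos [-30.9 181.2]
40 tool dy,dz units -0.0154 -0.0125 pos [-18.6 191.2]
45 tool dy,dz units -0.0164 -0.0111 pos [ -5.5 200.2]
50 tool dy,dz units -0.0173 -0.0097 pos [  8.3 207.9]
55 tool dy,dz units -0.0181 -0.0081 pos [ 22.8 214.4]
60 tool dy,dz units -0.0187 -0.0065 pos [ 37.8 219.6]
65 tool dy,dz units -0.0192 -0.0049 pos [ 53.2 223.5]
70 tool dy,dz units -0.0196 -0.0032 pos [ 68.8 226. ]
75 tool dy,dz units -0.0198 -0.0014 pos [ 84.6 227.2]
80 tool dy,dz units -0.0198 0.0003 pos [100.5 227. ]
85 tool dy,dz units -0.0197 0.002 pos [116.3 225.4]
90 tool dy,dz units -0.0195 0.0037 pos [131.8 222.4]
95 tool dy,dz units -0.0191 0.0054 pos [147.1 218.1]
100 tool dy,dz units -0.0185 0.007 pos [161.9 212.4]
```

```bash

python3 -m creep '{"hand":[8,8,8,8,8],"delta_pos":[[0,-0.0054,-0.019],[0,-0.007,-0.0185],[0,-0.0086,-0.0178],[0,-0.0102,-0.017],[0,-0.0116,-0.016]],"turn":[0,0,0,0,0]}' 35
python3 -m creep '{"hand":[8,8,8,8,8],"delta_pos":[[0,0,0],[0,0,0],[0,0,0],[0,0,0],[0,0,0]],"turn":[0,0,0,0,0]}' 35
python3 -c "
from h import *
go(cw(-52.6,-50,150.2),-2.2);snap('side');c=snap('side','s8.png')
cv2.imwrite('pics/s8z.png',cv2.resize(c['pixels'][90:230,140:290,::-1],None,fx=4,fy=4,interpolation=cv2.INTER_CUBIC))
"
```

```text
clock: 10.55
tcp_pos: [0.4613, 0.1891, 0.1496]
orientation: [-0.003, -0.695, 0.719, 0.003]
wrist_force: [-8.5, 2.3, -1.5]
finger_gap: 0.0106
clock: 10.97
tcp_pos: [0.4619, 0.1892, 0.1504]
orientation: [-0.002, -0.695, 0.719, 0.002]
wrist_force: [-10.3, 1.5, 9.0]
finger_gap: 0.0109
t 10.9667 tcp [0.4619 0.1892 0.1504] R [[-0.034, -0.999, -0.005], [-0.999, 0.034, 0.001], [-0.0, 0.005, -1.0]] F [-10.3   1.5   9. ] gap 0.0109
case tcp mm [-54.2 -50.2 150.4] j [ 0.23  0.22 -0.31  1.05  0.   -1.31]
turn units 0.047
delta tool units (after turn) [-0.0002 -0.002   0.0002] mm [-0.2 -1.6  0.2]
```

View pics/s8z.png

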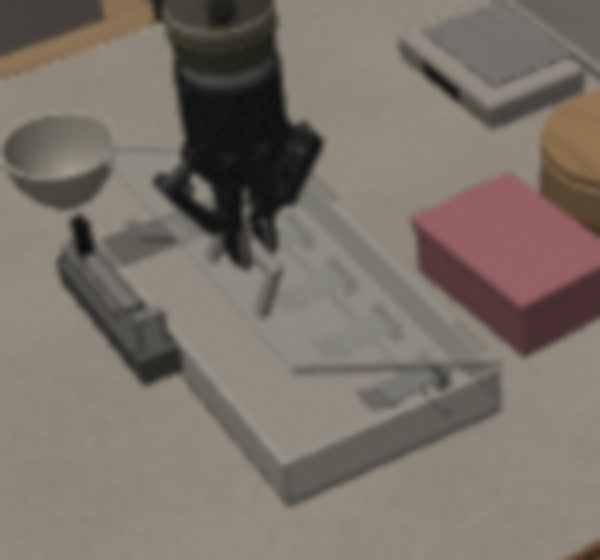

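```bash

python3 -m creep '{"hand":[8,8,8,8,8],"delta_pos":[[0,-0.0115,-0.0162],[0,-0.0142,-0.0138],[0,-0.0154,-0.0125],[0,-0.0164,-0.0111],[0,-0.0173,-0.0097]],"turn":[0,0,0,0,0]}' 35
python3 -m creep '{"hand":[8,8,8,8,8],"delta_pos":[[0,0,0],[0,0,0],[0,0,0],[0,0,0],[0,0,0]],"turn":[0,0,0,0,0]}' 35
python3 -c "
from h import *
go(cw(8.3,-50,200),-2.2);snap('side');c=snap('side','s9.png')
cv2.imwrite('pics/s9z.png',cv2.resize(c['pixels'][90:230,140:290,::-1],None,fx=4,fy=4,interpolation=cv2.INTER_CUBIC))
"
```

```text
clock: 11.48
tcp_pos: [0.5213, 0.187, 0.202]
orientation: [-0.002, -0.695, 0.719, 0.002]
wrist_force: [-11.4, -0.7, 7.9]
finger_gap: 0.0105
clock: 11.9
tcp_pos: [0.5252, 0.1869, 0.2035]
orientation: [0.001, -0.695, 0.719, -0.001]
wrist_force: [-5.4, -1.4, 11.7]
finger_gap: 0.0108
t 11.9 tcp [0.5252 0.1869 0.2035] R [[-0.035, -0.999, 0.003], [-0.999, 0.035, 0.0], [-0.001, -0.003, -1.0]] F [-5.4 -1.4 11.7] gap 0.0108
case tcp mm [  9.1 -50.  203.5] j [ 0.2   0.29 -0.08  1.2  -0.   -1.34]
turn units 0.038
delta tool units (after turn) [0.     0.001  0.0043] mm [0.  0.8 3.5]
```

View pics/s9z.png

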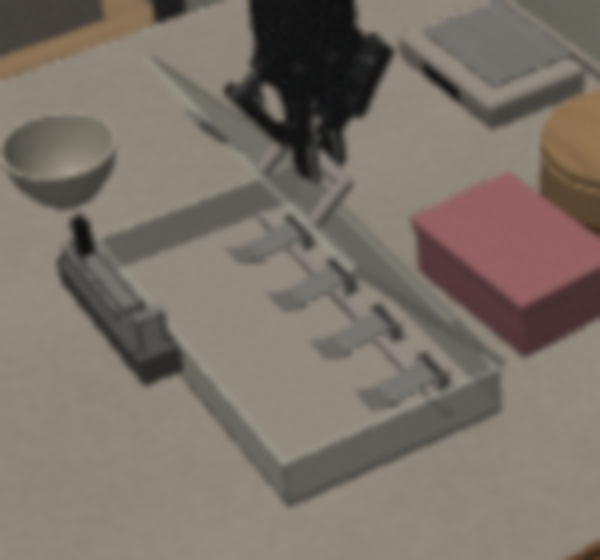

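```bash

python3 -m creep '{"hand":[8,8,8,8,8],"delta_pos":[[0,-0.0175,-0.0105],[0,-0.0187,-0.0065],[0,-0.0192,-0.0049],[0,-0.0196,-0.0032],[0,-0.0198,-0.0014]],"turn":[0,0,0,0,0]}' 35
python3 -m creep '{"hand":[8,8,8,8,8],"delta_pos":[[0,0,0],[0,0,0],[0,0,0],[0,0,0],[0,0,0]],"turn":[0,0,0,0,0]}' 35
python3 -c "
from h import *
go(cw(84.6,-50,219.2),-2.2);snap('side');c=snap('side','s10.png')
cv2.imwrite('pics/s10z.png',cv2.resize(c['pixels'][70:230,140:290,::-1],None,fx=3.5,fy=3.5,interpolation=cv2.INTER_CUBIC))
"
```

```text
clock: 12.42
tcp_pos: [0.6005, 0.1842, 0.2241]
orientation: [0.0, -0.695, 0.719, -0.0]
wrist_force: [-4.9, -1.7, 9.8]
finger_gap: 0.0103
clock: 12.83
tcp_pos: [0.6027, 0.1841, 0.224]
orientation: [0.002, -0.694, 0.72, -0.002]
wrist_force: [2.0, -0.9, 4.8]
finger_gap: 0.0106
t 12.8333 tcp [0.6027 0.1841 0.224 ] R [[-0.035, -0.999, 0.006], [-0.999, 0.035, 0.0], [-0.001, -0.006, -1.0]] F [ 2.  -0.9  4.8] gap 0.0106
case tcp mm [ 86.6 -49.8 224. ] j [ 0.17  0.42  0.16  1.3  -0.   -1.37]
turn units 0.033
delta tool units (after turn) [0.0003 0.0026 0.006 ] mm [0.2 2.1 4.8]
```

View pics/s10z.png

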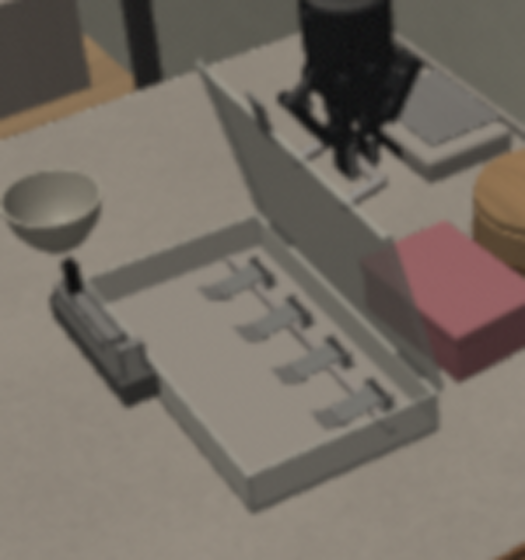

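```bash

python3 -m creep '{"hand":[8,8,8,8,8],"delta_pos":[[0,-0.0198,0.0003],[0,-0.0197,0.002],[0,-0.0195,0.0037],[0,-0.0191,0.0054],[0,-0.0075,0.0026]],"turn":[0,0,0,0,0]}' 35
python3 -m creep '{"hand":[8,8,8,8,8],"delta_pos":[[0,0,0],[0,0,0],[0,0,0],[0,0,0],[0,0,0]],"turn":[0,0,0,0,0]}' 35
python3 -c "
from h import *
go(cw(153,-50,208),-2.2);snap('side');c=snap('side','s11.png')
cv2.imwrite('pics/s11z.png',cv2.resize(c['pixels'][70:230,140:290,::-1],None,fx=3.5,fy=3.5,interpolation=cv2.INTER_CUBIC))
c=snap('wrist','w11.png')
"
```

```text
clock: 13.35
tcp_pos: [0.6708, 0.1817, 0.2114]
orientation: [0.001, -0.694, 0.72, -0.001]
wrist_force: [-3.9, 0.5, 1.2]
finger_gap: 0.0105
clock: 13.77
tcp_pos: [0.6701, 0.1817, 0.2115]
orientation: [0.001, -0.695, 0.719, -0.001]
wrist_force: [5.1, -0.5, 5.6]
finger_gap: 0.0102
t 13.7667 tcp [0.6701 0.1817 0.2115] R [[-0.035, -0.999, 0.003], [-0.999, 0.035, -0.0], [-0.0, -0.003, -1.0]] F [ 5.1 -0.5  5.6] gap 0.0102
case tcp mm [154.1 -49.6 211.5] j [ 0.15  0.56  0.35  1.36 -0.   -1.39]
turn units 0.039
delta tool units (after turn) [0.0005 0.0014 0.0043] mm [0.4 1.2 3.5]
```

View pics/s11z.png

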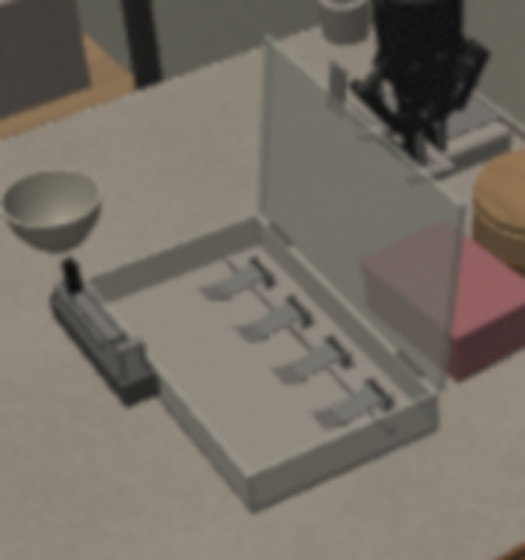

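View pics/w11.png

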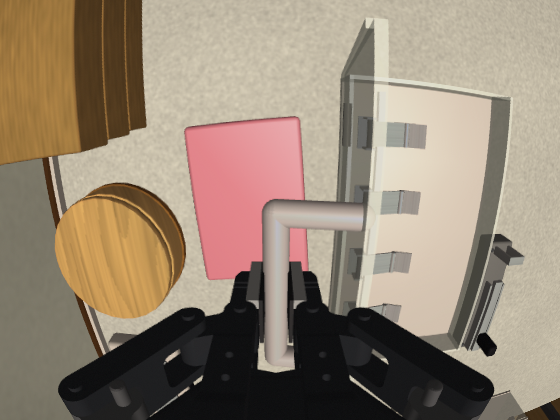

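```bash

python3 -m creep '{"hand":[25,25,25,25,25],"delta_pos":[[0,0,0],[0,0,0],[0,0,0],[0,0,-0.01],[0,0,-0.02]],"turn":[0,0,0,0,0]}' 35
python3 -m creep '{"hand":[25,25,25,25,25],"delta_pos":[[0,0,-0.02],[0,0,-0.03],[0,0,-0.03],[0,0,-0.02],[0,0,0]],"turn":[0,0,0,0,0]}' 35
python3 -c "
from h import *
go(cw(-80,0,300),87.8)
c=snap('wrist','w12.png')
c=snap('top','t12.png')
cv2.imwrite('pics/t12z.png',cv2.resize(c['pixels'][150:290,130:400,::-1],None,fx=2.9,fy=2.9,interpolation=cv2.INTER_CUBIC))
"
```

```text
clock: 14.33
tcp_pos: [0.6674, 0.1819, 0.2316]
orientation: [-0.002, -0.695, 0.719, 0.002]
wrist_force: [-0.2, -0.6, 0.6]
finger_gap: 0.0251
clock: 14.75
tcp_pos: [0.6699, 0.1822, 0.3187]
orientation: [0.002, -0.695, 0.719, -0.002]
wrist_force: [0.3, -0.1, 0.8]
finger_gap: 0.0253
t 14.75 tcp [0.6699 0.1822 0.3187] R [[-0.034, -0.999, 0.006], [-0.999, 0.034, 0.001], [-0.001, -0.006, -1.0]] F [ 0.3 -0.1  0.8] gap 0.0253
case tcp mm [153.9 -49.1 318.7] j [ 0.15  0.57  0.63  1.62  0.   -1.39]
turn units -17.955
delta tool units (after turn) [-0.2924 -0.0612  0.0241] mm [-233.9  -49.    19.3]
```

View pics/t12z.png

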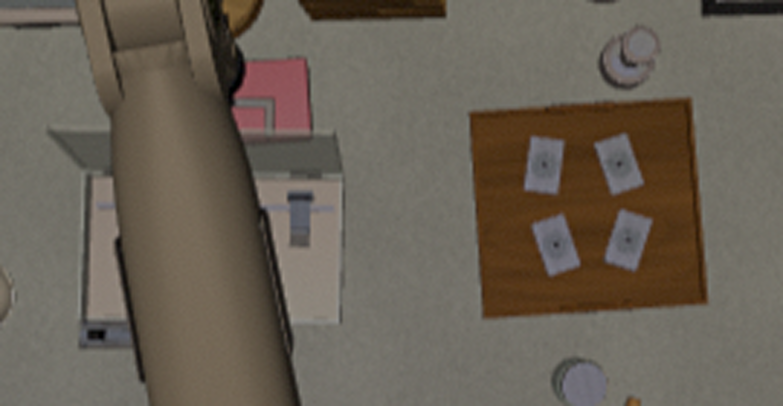

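```bash

python3 -m creep '{"hand":[55,55,55,55,55],"delta_pos":[[-0.01,0.045,0],[-0.01,0.045,0],[-0.01,0.045,0],[-0.01,0.045,0],[-0.01,0.045,0]],"turn":[0,0,0,0,0]}' 35
python3 -m creep '{"hand":[55,55,55,55,55],"delta_pos":[[0,0.045,0],[0,0.022,0],[0,0,0],[0,0,0],[0,0,0]],"turn":[0,1,1,1,1]}' 35
python3 -m creep '{"hand":[55,55,55,55,55],"delta_pos":[[0,0,0],[0,0,0],[0,0,0],[0,0,0],[0,0,0]],"turn":[1,1,1,1,1]}' 35
python3 -m creep '{"hand":[55,55,55,55,55],"delta_pos":[[0,0,0],[0,0,0],[0,0,0],[0,0,0],[0,0,0]],"turn":[1,1,1,1,1]}' 35
python3 -m creep '{"hand":[55,55,55,55,55],"delta_pos":[[0,0,0],[0,0,0],[0,0,0],[0,0,0],[0,0,0]],"turn":[1,1,1,1,0]}' 35
python3 -c "
from h import *
snap('wrist')
go(cw(-80,0,300),87.8)
c=snap('wrist','w13.png')
for n,z in (('seat1',.008),('clip1',.02),('catch_knob',.081)):
  for d in env.pinpoint('wrist',n): print(n,np.round(d['location'],1),round(d['score'],2),wc(onz(c,*d['location'],z,fish=True)).round(1))
c=snap('top')
for n,z in (('seat1',.008),('case',0),('catch_knob',.081)):
  for d in env.pinpoint('top',n): print(n,np.round(d['location'],1),round(d['score'],2),wc(onz(c,*d['location'],z)).round(1))
"
```

```text
clock: 15.27
tcp_pos: [0.4879, 0.228, 0.3117]
orientation: [-0.002, -0.695, 0.719, 0.001]
wrist_force: [0.1, 0.4, 0.9]
finger_gap: 0.0552
clock: 15.68
tcp_pos: [0.4355, 0.2299, 0.3126]
orientation: [-0.001, -0.558, 0.83, 0.0]
wrist_force: [0.5, -0.3, -0.2]
finger_gap: 0.0548
clock: 16.1
tcp_pos: [0.4361, 0.2297, 0.3121]
orientation: [-0.002, -0.365, 0.931, 0.0]
wrist_force: [-0.3, -0.4, -0.5]
finger_gap: 0.0553
clock: 16.52
tcp_pos: [0.4361, 0.2297, 0.3122]
orientation: [-0.002, -0.154, 0.988, -0.0]
wrist_force: [-0.1, -0.7, 0.0]
finger_gap: 0.0549
clock: 16.93
tcp_pos: [0.4362, 0.2297, 0.3123]
orientation: [-0.002, 0.018, 1.0, -0.0]
wrist_force: [-0.5, 0.0, -0.1]
finger_gap: 0.0547
t 16.9833 tcp [0.4363 0.2298 0.3125] R [[-0.999, 0.033, -0.003], [0.033, 0.999, -0.001], [0.003, -0.001, -1.0]] F [-0.2 -0.   0.7] gap 0.0548
case tcp mm [-81.4 -10.6 312.5] j [ 0.32  0.14 -0.    1.43  0.    0.35]
turn units 0.062
delta tool units (after turn) [-0.0017  0.0132  0.0156] mm [-1.4 10.6 12.5]
seat1 [228.6 310. ] 0.97 [ 4.7 39.1  8. ]
seat1 [227.6 257.8] 0.96 [  3.4 -35.8   8. ]
seat1 [231.5 206. ] 0.75 [  10.1 -111.9    8. ]Traceback (most recent call last):
  File "<string>", line 7, in <module>
    for d in env.pinpoint('wrist',n): print(n,np.round(d['location'],1),round(d['score'],2),wc(onz(c,*d['location'],z,fish=True)).round(1))
             ~~~~~~~~~~~~^^^^^^^^^^^
ValueError: it knows: can, case, catch_knob, lid_handle, mould, pink_tin, plate, seat, tea_bowl, tray
```

View pics/w13.png

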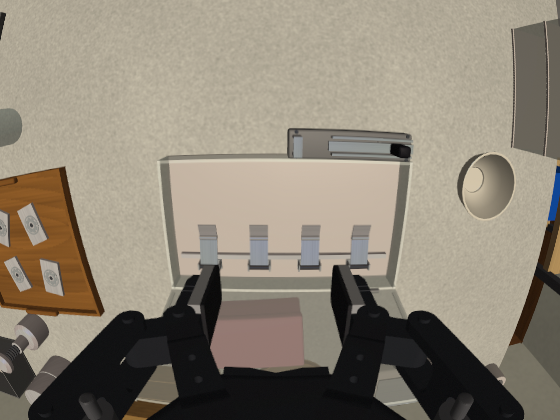

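```bash
cat >> h.py <<'E'
def projf(c,p):
    q=rot(c['orientation']).T@(np.array(p)-c['origin']);r=np.arctan2(np.hypot(q[0],q[1]),q[2]);h=np.hypot(q[0],q[1])
    return np.array([c['cy']+c['fy']*r*q[1]/h,c['cx']+c['fx']*r*q[0]/h])
def line3(img,c,a,b,col,sc,off,fish=True,n=20):
    P=[ (projf if fish else proj)(c,cw(*(np.array(a)+(np.array(b)-a)*t))) for t in np.linspace(0,1,n)]
    P=np.array([[(p[1]+.5-off[1])*sc,(p[0]+.5-off[0])*sc] for p in P])
    cv2.polylines(img,[np.round(P*16).astype(np.int32)],False,col,1,cv2.LINE_AA,4)
def overlay(c,crop,sc,fn,fish=True):
    r0,r1,c0,c1=crop
    im=cv2.resize(c['pixels'][r0:r1,c0:c1,::-1],None,fx=sc,fy=sc,interpolation=cv2.INTER_CUBIC).copy()
    L=lambda a,b,col:line3(im,c,a,b,col,sc,(r0,c0),fish)
    x0,x1,y=-100,90,167
    for a,b in (((x0,-y,45),(x0,y,45)),((x1,-y,45),(x1,y,45)),((x0,-y,45),(x1,-y,45)),((x0,y,45),(x1,y,45))): L(a,b,(0,0,255))
    L((45,-150,16),(45,150,16),(255,0,0))
    for k in (-111,-37,37,111):
        L((-3,k-13,18),(-3,k+13,18),(0,200,0));L((-3,k-13,18),(19,k-13,10.5),(0,200,0));L((-3,k+13,18),(19,k+13,10.5),(0,200,0))
    L((-137,-2,44),(-137,166,44),(255,0,255))
    cv2.imwrite('pics/'+fn,im)
E
python3 -c "
from h import *
c=snap('wrist')
overlay(c,(115,315,140,440),2.6,'ov1.png')
"
```

```text
(no output)
```

View pics/ov1.png

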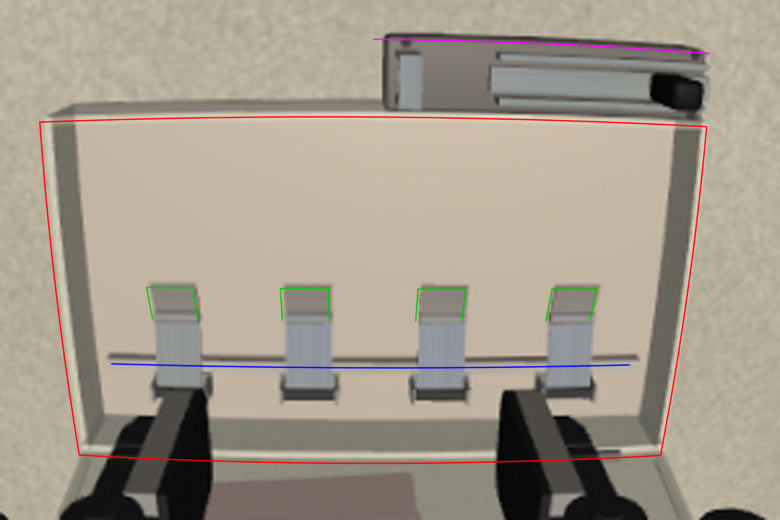

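```bash
sed -i 's/^CX,CY,CA=.*/CX,CY,CA=0.516,0.2384,-0.0383/' h.py
cat >> h.py <<'E'
def plates_top(c=None):
    c=c or env.read_camera('top')
    P=c['pixels'];hsv=cv2.cvtColor(P,cv2.COLOR_RGB2HSV)
    reg=np.zeros((420,560),bool);reg[186:256,296:370]=1
    pl=reg&(hsv[...,1]<80)&(P.astype(int).sum(2)>250)
    n,lab,stt,cen=cv2.connectedComponentsWithStats(pl.astype(np.uint8))
    for i in range(1,n):
        if stt[i,4]<60: continue
        ys,xs=np.nonzero(lab==i);pts=np.array([onz(c,y,x,0.012)[:2] for x,y in zip(xs,ys)])
        mu=pts.mean(0);ev,vec=np.linalg.eigh(np.cov((pts-mu).T));a=vec[:,1]
        ang=(np.degrees(np.arctan2(a[1],a[0]))+90)%180-90
        g=mu-0.012*np.array([np.cos(np.radians(ang)),np.sin(np.radians(ang))])
        print('plate',stt[i,4],mu.round(4),'ang',round(ang,1),'size',np.sqrt(12*ev).round(4),'grasp',g.round(4),'yaw_y',round(ang+90,1))
E
python3 -c "
from h import *
plates_top()
go([.493,-.211,.15],107)
go([.493,-.211,.15])
"
```

```text
plate 211 [ 0.6098 -0.1952] ang -9.3 size [0.0447 0.0716] grasp [ 0.5979 -0.1932] yaw_y 80.7
plate 214 [ 0.6089 -0.2933] ang 17.7 size [0.0447 0.0732] grasp [ 0.5975 -0.297 ] yaw_y 107.7
plate 220 [ 0.5096 -0.3015] ang -19.6 size [0.0455 0.072 ] grasp [ 0.4983 -0.2975] yaw_y 70.4
plate 216 [ 0.5047 -0.2077] ang 16.6 size [0.0442 0.0718] grasp [ 0.4932 -0.2111] yaw_y 106.6
t 17.1833 tcp [0.4369 0.2299 0.3135] R [[-0.999, 0.033, -0.001], [0.033, 0.999, -0.0], [0.001, -0.0, -1.0]] F [-0.2 -0.5 -0. ] gap 0.0549
case tcp mm [-78.7 -11.5 313.5] j [0.32 0.14 0.   1.43 0.   0.35]
turn units -3.782
delta tool units (after turn) [ 0.0939 -0.5475  0.2046] mm [  75.1 -438.   163.7]
t 17.1833 tcp [0.4369 0.2299 0.3135] R [[-0.999, 0.033, -0.001], [0.033, 0.999, -0.0], [0.001, -0.0, -1.0]] F [-0.2 -0.5 -0. ] gap 0.0549
case tcp mm [-78.7 -11.5 313.5] j [0.32 0.14 0.   1.43 0.   0.35]
delta tool units (after turn) [-0.0886 -0.5485  0.2044] mm [ -70.9 -438.8  163.5]
```

```bash

python3 -m creep '{"hand":[60,60,60,60,60],"delta_pos":[[-0.0059,-0.0366,0.0136],[-0.0059,-0.0366,0.0136],[-0.0059,-0.0366,0.0136],[-0.0059,-0.0366,0.0136],[-0.0059,-0.0366,0.0136]],"turn":[0,0,0,0,0]}' 35
python3 -m creep '{"hand":[60,60,60,60,60],"delta_pos":[[-0.0059,-0.0366,0.0136],[-0.0059,-0.0366,0.0136],[-0.0059,-0.0366,0.0136],[-0.0059,-0.0366,0.0136],[-0.0059,-0.0366,0.0136]],"turn":[0,0,0,0,0]}' 35
python3 -m creep '{"hand":[60,60,60,60,60],"delta_pos":[[-0.0059,-0.0366,0.0136],[-0.0059,-0.0366,0.0136],[-0.0059,-0.0366,0.0136],[-0.0059,-0.0366,0.0136],[-0.0059,-0.0366,0.0136]],"turn":[0,0,0,0,0]}' 35
python3 -m creep '{"hand":[60,60,60,60,60],"delta_pos":[[0,0,0],[0,0,0],[0,0,0],[0,0,0],[0,0,0]],"turn":[-1,-1,-1,-0.8,0]}' 35
python3 -c "
from h import *
go([.493,-.211,.019],107)
c=snap('wrist','w14.png')
for d in env.pinpoint('wrist','plate1'): print(np.round(d['location'],1),round(d['score'],2),onz(c,*d['location'],0.009,fish=True).round(4))
"
```

```text
clock: 17.6
tcp_pos: [0.4556, 0.0817, 0.2591]
orientation: [0.0, 0.017, 1.0, 0.0]
wrist_force: [0.0, 0.3, -0.4]
finger_gap: 0.0602
clock: 18.02
tcp_pos: [0.4741, -0.0657, 0.2047]
orientation: [0.0, 0.017, 1.0, 0.0]
wrist_force: [1.0, 0.1, 0.1]
finger_gap: 0.0598
clock: 18.43
tcp_pos: [0.4926, -0.2129, 0.1502]
orientation: [0.0, 0.017, 1.0, 0.0]
wrist_force: [1.2, 0.4, 0.1]
finger_gap: 0.0595
clock: 18.85
tcp_pos: [0.4926, -0.2115, 0.1505]
orientation: [-0.0, -0.149, 0.989, 0.0]
wrist_force: [-0.3, 0.6, 0.8]
finger_gap: 0.0599
t 18.85 tcp [ 0.4926 -0.2115  0.1505] R [[-0.956, -0.295, -0.0], [-0.295, 0.956, 0.0], [0.0, 0.0, -1.0]] F [-0.3  0.6  0.8] gap 0.0599
case tcp mm [  -6.2 -450.5  150.5] j [-0.56  0.28 -0.22  1.06  0.   -0.85]
turn units 0.028
delta tool units (after turn) [-0.0007  0.0004  0.1644] mm [ -0.6   0.3 131.5]
[265.4 153.4] 0.88 [ 0.5889 -0.3082  0.009 ]
[218.7 281.3] 0.76 [ 0.505  -0.2023  0.009 ]
[192.4 178.3] 0.57 [ 0.5082 -0.2971  0.009 ]
[313.1 258.2] 0.57 [ 0.6092 -0.1942  0.009 ]
```

View pics/w14.png

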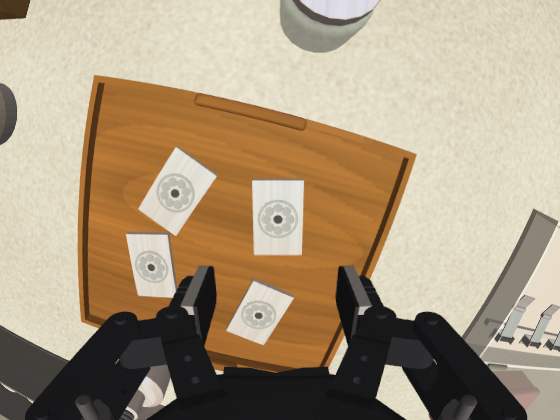

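```bash

python3 -m creep '{"hand":[60,60,60,60,60],"delta_pos":[[0,0,0.04],[0,0,0.04],[0,0,0.04],[0,0,0.03],[0,0,0.014]],"turn":[0,0,0,0,0]}' 35
python3 -m creep '{"hand":[50,50,50,50,50],"delta_pos":[[0,0,0],[0,0,0],[0,0,0],[0,0,0.0015],[0,0,0]],"turn":[0,0,0,0,0]}' 35
python3 -m creep '{"hand":[50,50,50,50,50],"delta_pos":[[0,0,0.0015],[0,0,0],[0,0,0],[0,0,0],[0,0,0]],"turn":[0,0,0,0,0]}' 35
python3 -m creep '{"hand":[50,50,50,50,50],"delta_pos":[[0,0,0.0015],[0,0,0],[0,0,0],[0,0,0],[0,0,0]],"turn":[0,0,0,0,0]}' 35
python3 -c "
from h import *
go([.493,-.211,.019],107)
c=snap('wrist','w15.png')
"
```

```text
clock: 19.37
tcp_pos: [0.4906, -0.2099, 0.0162]
orientation: [-0.002, -0.147, 0.989, 0.002]
wrist_force: [-0.4, -0.9, 0.2]
finger_gap: 0.0603
clock: 19.78
tcp_pos: [0.4936, -0.2119, 0.0196]
orientation: [0.001, -0.148, 0.989, -0.001]
wrist_force: [-0.6, 0.7, -0.5]
finger_gap: 0.0503
clock: 20.2
tcp_pos: [0.4927, -0.2114, 0.0172]
orientation: [0.0, -0.148, 0.989, 0.0]
wrist_force: [0.6, -0.1, -0.3]
finger_gap: 0.0501
clock: 20.62
tcp_pos: [0.4927, -0.2114, 0.0159]
orientation: [0.0, -0.148, 0.989, 0.0]
wrist_force: [-0.3, -0.3, -0.0]
finger_gap: 0.0502
t 20.6167 tcp [ 0.4927 -0.2114  0.0159] R [[-0.956, -0.293, -0.0], [-0.293, 0.956, 0.0], [-0.0, 0.0, -1.0]] F [-0.3 -0.3 -0. ] gap 0.0502
case tcp mm [  -6.1 -450.4   15.9] j [-0.56  0.42 -0.4   0.75  0.   -0.85]
turn units 0.002
delta tool units (after turn) [-0.0005  0.0003 -0.0038] mm [-0.4  0.3 -3.1]
```

View pics/w15.png

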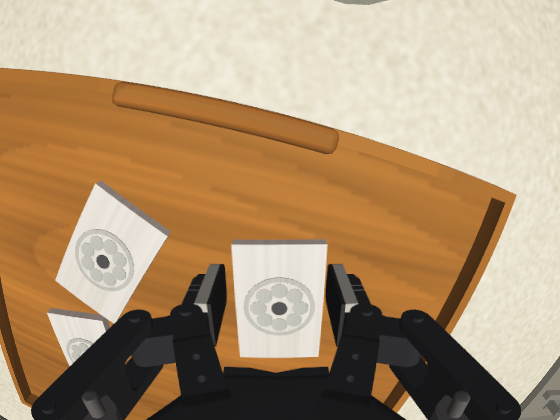

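```bash

python3 -m creep '{"hand":[50,40,40,40,40],"delta_pos":[[0,0,0.001],[0,0,0],[0,0,0],[0,0,0],[0,0,0]],"turn":[0,0,0,0,0]}' 40
python3 -m creep '{"hand":[40,40,40,40,40],"delta_pos":[[0,0,0],[0,0,0],[0,0,0],[0,0,0],[0,0,0]],"turn":[0,0,0,0,0]}' 40
python3 -c "
from h import *
st()"
python3 -m creep '{"hand":[40,40,40,40,40],"delta_pos":[[0,0,-0.005],[0,0,-0.015],[0,0,-0.03],[0,0,-0.03],[0,0,-0.03]],"turn":[0,0,0,0,0]}' 40
python3 -m creep '{"hand":[40,40,40,40,40],"delta_pos":[[0,0,-0.01],[0,0,0],[0,0,0],[0,0,0],[0,0,0]],"turn":[1,1,1,0.8,0]}' 40
python3 -c "
from h import *
c=snap('wrist','w16.png')
plates_top()
go(cw(10-54-12,-111,130),87.8)
"
```

```text
clock: 21.08
tcp_pos: [0.4929, -0.2115, 0.0153]
orientation: [0.0, -0.148, 0.989, -0.0]
wrist_force: [-0.6, -0.1, 2.8]
finger_gap: 0.0423
clock: 21.5
tcp_pos: [0.4929, -0.2115, 0.0154]
orientation: [0.0, -0.148, 0.989, -0.0]
wrist_force: [-0.1, -0.4, 4.4]
finger_gap: 0.0426
t 21.5 tcp [ 0.4929 -0.2115  0.0154] R [[-0.956, -0.292, 0.001], [-0.292, 0.956, -0.0], [-0.0, -0.0, -1.0]] F [-0.1 -0.4  4.4] gap 0.0426
clock: 21.92
tcp_pos: [0.4917, -0.2108, 0.1034]
orientation: [-0.001, -0.148, 0.989, 0.001]
wrist_force: [0.1, -0.6, -1.8]
finger_gap: 0.0425
clock: 22.33
tcp_pos: [0.4922, -0.2111, 0.1109]
orientation: [-0.0, 0.018, 1.0, 0.0]
wrist_force: [-1.1, 0.5, -1.6]
finger_gap: 0.0427
plate 212 [ 0.61   -0.1951] ang -9.0 size [0.0446 0.0719] grasp [ 0.5981 -0.1933] yaw_y 81.0
plate 109 [ 0.6046 -0.3135] ang 45.5 size [0.0309 0.0588] grasp [ 0.5962 -0.3221] yaw_y 135.5
plate 233 [ 0.5165 -0.3044] ang 33.3 size [0.0524 0.075 ] grasp [ 0.5065 -0.311 ] yaw_y 123.3
plate 69 [ 0.501  -0.2297] ang -40.6 size [0.0214 0.0481] grasp [ 0.4919 -0.2219] yaw_y 49.4
plate 68 [ 0.445  -0.3248] ang -30.4 size [0.0215 0.0456] grasp [ 0.4346 -0.3187] yaw_y 59.6
t 22.4333 tcp [ 0.4923 -0.2111  0.1108] R [[-0.999, 0.033, -0.001], [0.033, 0.999, 0.001], [0.001, 0.001, -1.0]] F [-0.3 -0.  -0.5] gap 0.0427
case tcp mm [  -6.5 -450.1  110.8] j [-0.56  0.32 -0.29  0.97  0.   -0.52]
turn units 0.066
delta tool units (after turn) [ 0.0619  0.4239 -0.0236] mm [ 49.5 339.1 -18.9]
```

View pics/w16.png

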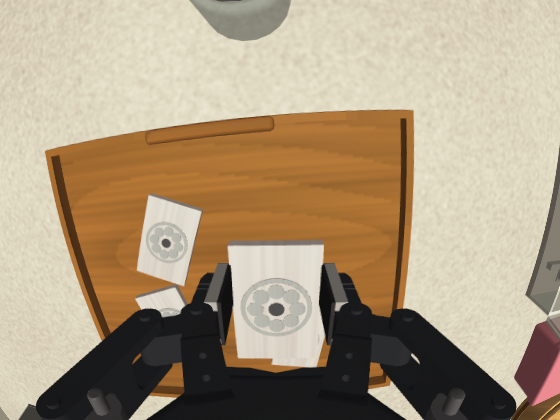

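```bash

python3 -m creep '{"hand":[40,40,40,40,40],"delta_pos":[[0.0062,0.0424,-0.0024],[0.0062,0.0424,-0.0024],[0.0062,0.0424,-0.0024],[0.0062,0.0424,-0.0024],[0.0062,0.0424,-0.0024]],"turn":[0,0,0,0,0]}' 40
python3 -m creep '{"hand":[40,40,40,40,40],"delta_pos":[[0.0062,0.0424,-0.0024],[0.0062,0.0424,-0.0024],[0.0062,0.0424,-0.0024],[0.0062,0.0424,-0.0024],[0.0062,0.0424,-0.0024]],"turn":[0,0,0,0,0.07]}' 40
python3 -c "
from h import *
snap('wrist');c=snap('wrist','w17.png')
go(cw(10-54-12,-111,18.5),87.8)
for d in env.pinpoint('wrist','plate1'): print(np.round(d['location'],1),round(d['score'],2))
"
```

```text
clock: 22.85
tcp_pos: [0.4731, -0.0396, 0.1207]
orientation: [-0.0, 0.017, 1.0, 0.0]
wrist_force: [-1.0, 0.5, -0.1]
finger_gap: 0.0427
clock: 23.27
tcp_pos: [0.4542, 0.1309, 0.1304]
orientation: [-0.0, 0.02, 1.0, 0.0]
wrist_force: [1.4, -0.6, 0.5]
finger_gap: 0.0422
t 23.3667 tcp [0.4539 0.1333 0.1306] R [[-0.999, 0.033, -0.0], [0.033, 0.999, 0.001], [0.0, 0.001, -1.0]] F [ 0.8 -0.5 -1.3] gap 0.0422
case tcp mm [ -58.1 -107.4  130.6] j [ 0.11  0.19 -0.41  0.98  0.    0.15]
turn units 0.064
delta tool units (after turn) [-0.0026 -0.0047  0.1401] mm [ -2.1  -3.8 112.1]
[334.3  29.2] 0.93
[302.6 276.3] 0.67
```

View pics/w17.png

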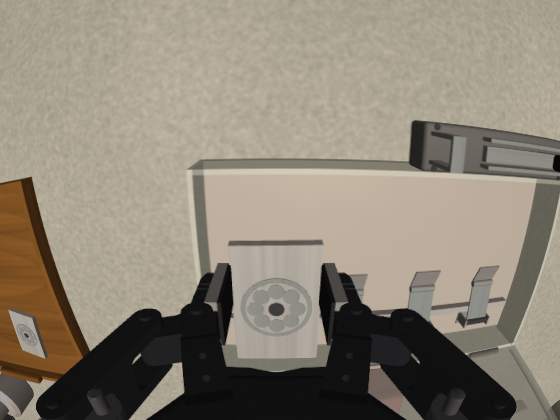

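```bash

cat >> h.py <<'E'
def inhand(row,col,dz=-0.0034):
    s=env.get_state();c=env.read_camera('wrist');M=rot(s['orientation'])
    p=onz(c,row,col,s['tcp_pos'][2]+dz,fish=True);return (M.T@(p-s['tcp_pos'])*1000).round(1)
E
python3 -c "
from h import *
print(inhand(241,276),inhand(305,276),inhand(358,276),inhand(270,229),inhand(270,323))"
python3 -m creep '{"hand":[40,40,40,40,40],"delta_pos":[[-0.0026,-0.0047,0.03],[0,0,0.035],[0,0,0.035],[0,0,0.025],[0,0,0.013]],"turn":[0,0,0,0,0]}' 40
python3 -m creep '{"hand":[40,40,40,40,40],"delta_pos":[[0,0,0],[0,0,0],[0,0,0],[0,0,0],[0,0,0]],"turn":[0,0,0,0,0]}' 40
python3 -c "
from h import *
go(cw(10-54-12,-111,18.5),87.8);"

```

```text
[23.6  0.3  3.4] [-10.9   0.2   3.4] [-47.5   0.2   3.4] [  8.8 -21.7   3.4] [ 8.6 22.3  3.4]
clock: 24.08
tcp_pos: [0.4552, 0.1239, 0.0174]
orientation: [-0.002, 0.022, 1.0, -0.0]
wrist_force: [-0.4, -0.8, 0.2]
finger_gap: 0.0425
clock: 24.5
tcp_pos: [0.4572, 0.1251, 0.0203]
orientation: [0.0, 0.021, 1.0, 0.0]
wrist_force: [-0.5, 0.0, 0.0]
finger_gap: 0.0421
t 24.5 tcp [0.4572 0.1251 0.0203] R [[-0.999, 0.042, 0.001], [0.042, 0.999, 0.0], [-0.001, 0.0, -1.0]] F [-0.5  0.   0. ] gap 0.0421
case tcp mm [ -54.4 -115.4   20.3] j [ 0.1   0.31 -0.55  0.7   0.    0.14]
turn units -0.037
delta tool units (after turn) [0.002  0.0056 0.0022] mm [1.6 4.4 1.8]
```

```bash

python3 -m creep '{"hand":[40,40,40,40,40],"delta_pos":[[0.001,0.0028,0],[0.001,0.0028,0],[0,0,0.0015],[0,0,0.001],[0,0,0]],"turn":[-0.04,0,0,0,0]}' 40
python3 -m creep '{"hand":[40,40,40,50,50],"delta_pos":[[0,0,0],[0,0,0],[0,0,0],[0,0,0],[0,0,0]],"turn":[0,0,0,0,0]}' 40
python3 -c "
from h import *
snap('wrist');c=snap('wrist','w18.png')
go(cw(10-54-12,-111,18.2),87.8);"

```

```text
clock: 24.92
tcp_pos: [0.4552, 0.1302, 0.0178]
orientation: [-0.0, 0.018, 1.0, -0.0]
wrist_force: [1.3, -0.0, -0.5]
finger_gap: 0.0427
clock: 25.33
tcp_pos: [0.4555, 0.13, 0.018]
orientation: [0.0, 0.019, 1.0, 0.0]
wrist_force: [-1.0, 0.6, 0.2]
finger_gap: 0.0504
t 25.4333 tcp [0.4555 0.13   0.0181] R [[-0.999, 0.037, 0.0], [0.037, 0.999, 0.0], [-0.0, 0.0, -1.0]] F [0.4 0.2 0.1] gap 0.0502
case tcp mm [ -56.3 -110.6   18.1] j [ 0.11  0.32 -0.56  0.7   0.    0.15]
turn units 0.011
delta tool units (after turn) [-0.0004 -0.0005 -0.0002] mm [-0.3 -0.4 -0.1]
```

View pics/w18.png

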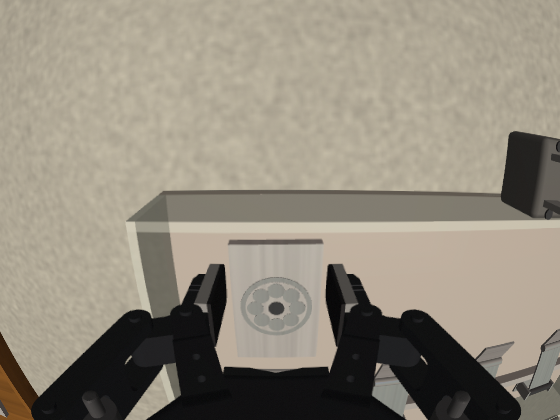

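```bash

python3 -m creep '{"hand":[40,40,40,40,40],"delta_pos":[[0,0,0],[0,0,0],[0,0,0],[0,0,0],[0,0,0]],"turn":[0,0,0,0,0]}' 35
python3 -m creep '{"hand":[40,40,40,40,40],"delta_pos":[[-0.006,0,0],[-0.006,0,0],[-0.006,0,0],[-0.006,0,0],[-0.006,0,0]],"turn":[0,0,0,0,0]}' 35
python3 -m creep '{"hand":[40,40,40,40,40],"delta_pos":[[-0.006,0,0],[-0.006,0,0],[-0.006,0,0],[-0.006,0,0],[-0.006,0,0]],"turn":[0,0,0,0,0]}' 35
python3 -c "
from h import *
snap('wrist');c=snap('wrist','w19.png')
go(cw(10-12,-111,18.2),87.8);"

```

```text
clock: 25.85
tcp_pos: [0.4555, 0.13, 0.0183]
orientation: [0.0, 0.019, 1.0, 0.0]
wrist_force: [-1.1, 0.3, 5.7]
finger_gap: 0.0429
clock: 26.27
tcp_pos: [0.4749, 0.1294, 0.0182]
orientation: [-0.004, 0.018, 1.0, 0.0]
wrist_force: [-18.9, 1.0, 27.6]
finger_gap: 0.0422
clock: 26.68
tcp_pos: [0.4955, 0.1286, 0.0182]
orientation: [-0.007, 0.018, 1.0, 0.0]
wrist_force: [-17.9, 0.6, 24.1]
finger_gap: 0.0427
t 26.7833 tcp [0.4983 0.1285 0.0182] R [[-0.999, 0.037, -0.009], [0.037, 0.999, 0.0], [0.009, 0.0, -1.0]] F [-14.7   1.6  21.6] gap 0.0426
case tcp mm [ -13.5 -110.5   18.2] j [ 0.1   0.39 -0.45  0.75  0.    0.13]
turn units 0.021
delta tool units (after turn) [-0.0143 -0.0007 -0.0001] mm [-11.5  -0.5  -0.1]
```

View pics/w19.png

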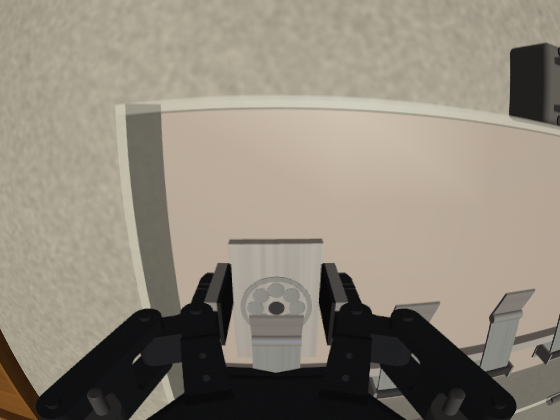

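```bash

python3 -m creep '{"hand":[40,40,40,40,40],"delta_pos":[[0,0,-0.0005],[0,0,-0.0005],[-0.002,0,0],[-0.003,0,0],[-0.003,0,0]],"turn":[0,0,0,0,0]}' 35
python3 -c "
from h import *
go(cw(10-12,-111,18.2),87.8);"
python3 -m creep '{"hand":[40,40,40,40,40],"delta_pos":[[-0.002,0,0],[-0.002,0,0],[-0.002,0,0],[-0.001,0,0],[0,0,0]],"turn":[0,0,0,0,0]}' 35
python3 -c "
from h import *
snap('wrist');c=snap('wrist','w20.png')
go(cw(10-12,-111,18.2),87.8);"

```

```text
clock: 27.2
tcp_pos: [0.5053, 0.1282, 0.0183]
orientation: [-0.004, 0.018, 1.0, 0.0]
wrist_force: [-9.6, 0.6, 11.2]
finger_gap: 0.0428
t 27.2 tcp [0.5053 0.1282 0.0183] R [[-0.999, 0.037, -0.008], [0.037, 0.999, 0.0], [0.008, -0.0, -1.0]] F [-9.6  0.6 11.2] gap 0.0428
case tcp mm [  -6.5 -110.6   18.3] j [ 0.09  0.4  -0.43  0.75  0.    0.13]
turn units 0.019
delta tool units (after turn) [-0.0056 -0.0006  0.0001] mm [-4.5 -0.4  0. ]
clock: 27.62
tcp_pos: [0.5084, 0.1281, 0.0182]
orientation: [-0.006, 0.018, 1.0, 0.0]
wrist_force: [-17.5, 0.8, 19.1]
finger_gap: 0.0429
t 27.7167 tcp [0.5084 0.1281 0.0182] R [[-0.999, 0.037, -0.012], [0.037, 0.999, 0.0], [0.012, -0.0, -1.0]] F [-16.2   0.6  17.8] gap 0.0425
case tcp mm [  -3.4 -110.5   18.2] j [ 0.09  0.4  -0.42  0.76  0.    0.13]
turn units 0.021
delta tool units (after turn) [-0.0017 -0.0006  0.    ] mm [-1.4 -0.5  0. ]
```

View pics/w20.png

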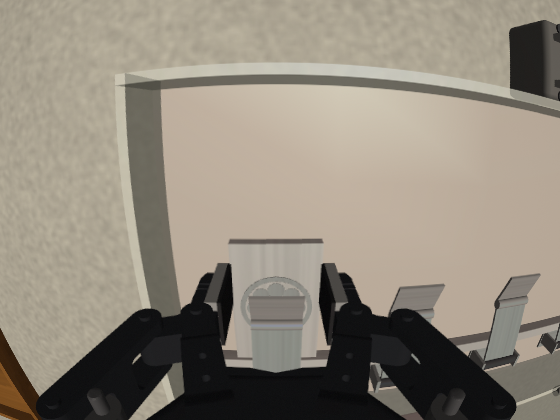

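```bash

python3 -m creep '{"hand":[40,52,52,52,52],"delta_pos":[[0.002,0,-0.001],[0,0,0],[0,0,0],[0,0,0],[0,0,0]],"turn":[0,0,0,0,0]}' 35
python3 -m creep '{"hand":[52,52,52,52,52],"delta_pos":[[0,0,-0.005],[0,0,-0.015],[0,0,-0.02],[0.02,0,0],[0.025,0,0]],"turn":[0,0,0,0,0]}' 35
python3 -m creep '{"hand":[20,20,20,20,20],"delta_pos":[[0.005,0,0],[0,0,0],[0,0,0],[0,0,0],[0,0,0]],"turn":[0,0,0,0,0]}' 35
python3 -c "
from h import *
snap('wrist');c=snap('wrist','w21.png')
go(cw(-41,-111,21.5),87.8);
from h import *
print(wc(onz(c,245,276,.014,fish=True)))
"

```

```text
clock: 28.13
tcp_pos: [0.5145, 0.1278, 0.0196]
orientation: [0.001, 0.019, 1.0, 0.0]
wrist_force: [-0.0, -0.4, 0.3]
finger_gap: 0.052
clock: 28.55
tcp_pos: [0.4806, 0.1292, 0.0532]
orientation: [0.003, 0.019, 1.0, 0.0]
wrist_force: [-0.5, -0.6, -0.2]
finger_gap: 0.0518
clock: 28.97
tcp_pos: [0.475, 0.1293, 0.0517]
orientation: [0.001, 0.019, 1.0, 0.0]
wrist_force: [-0.2, 0.4, -0.3]
finger_gap: 0.0202
t 29.0667 tcp [0.4745 0.1293 0.0515] R [[-0.999, 0.038, 0.0], [0.038, 0.999, 0.0], [-0.0, 0.0, -1.0]] F [ 0.2 -0.2  0.2] gap 0.0197
case tcp mm [ -37.2 -110.6   51.5] j [ 0.1   0.3  -0.47  0.79  0.    0.14]
turn units 0.009
delta tool units (after turn) [ 0.0047 -0.0005  0.0375] mm [ 3.8 -0.4 30. ]
[ -43.39233069 -110.28305761   14.        ]
```

View pics/w21.png

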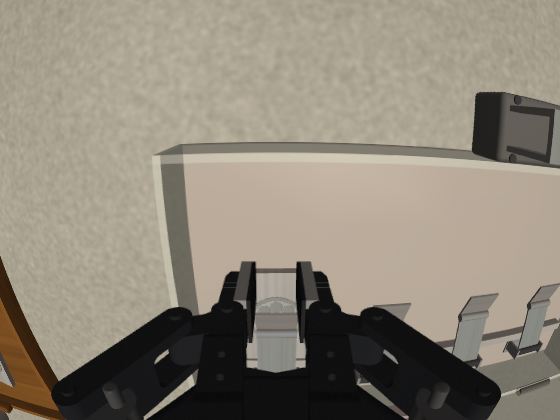

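```bash

python3 -m creep '{"hand":[20,20,20,20,20],"delta_pos":[[0.008,0,0],[0,0,0.015],[0,0,0.015],[0,0,0.0075],[0,0,0]],"turn":[0,0,0,0,0]}' 35
python3 -c "
from h import *
go(cw(-36,-111,21.5),87.8)"
python3 -m creep '{"hand":[20,20,20,20,20],"delta_pos":[[-0.004,0,0],[-0.004,0,0],[-0.002,0,0],[-0.002,0,0],[0,0,0]],"turn":[0,0,0,0,0]}' 35
python3 -c "
from h import *
go(cw(-36,-111,21.5),87.8)"
python3 -m creep '{"hand":[20,20,20,20,20],"delta_pos":[[-0.002,0,0],[-0.002,0,0],[-0.002,0,0],[0,0,0],[0,0,0]],"turn":[0,0,0,0,0]}' 35
python3 -c "
from h import *
go(cw(-36,-111,21.5),87.8)"

```

```text
clock: 29.48
tcp_pos: [0.4659, 0.1294, 0.0203]
orientation: [-0.001, 0.019, 1.0, -0.0]
wrist_force: [0.2, 0.5, -0.2]
finger_gap: 0.0203
t 29.4833 tcp [0.4659 0.1294 0.0203] R [[-0.999, 0.037, -0.003], [0.037, 0.999, -0.0], [0.003, -0.0, -1.0]] F [ 0.2  0.5 -0.2] gap 0.0203
case tcp mm [ -45.9 -110.8   20.3] j [ 0.1   0.33 -0.53  0.72  0.    0.14]
turn units 0.011
delta tool units (after turn) [-0.0124 -0.0002 -0.0016] mm [-9.9 -0.2 -1.3]
clock: 29.9
tcp_pos: [0.4762, 0.1293, 0.0217]
orientation: [-0.001, 0.019, 1.0, 0.0]
wrist_force: [-3.8, 1.0, 3.2]
finger_gap: 0.0204
t 29.9 tcp [0.4762 0.1293 0.0217] R [[-0.999, 0.037, -0.002], [0.037, 0.999, 0.0], [0.002, 0.0, -1.0]] F [-3.8  1.   3.2] gap 0.0204
case tcp mm [ -35.6 -110.6   21.7] j [ 0.1   0.34 -0.5   0.73  0.    0.14]
turn units 0.013
delta tool units (after turn) [ 0.0005 -0.0006  0.0002] mm [ 0.4 -0.4  0.2]
clock: 30.32
tcp_pos: [0.4765, 0.1293, 0.0209]
orientation: [-0.005, 0.018, 1.0, 0.0]
wrist_force: [-13.5, 1.6, 10.1]
finger_gap: 0.0201
t 30.3167 tcp [0.4765 0.1293 0.0209] R [[-0.999, 0.037, -0.009], [0.037, 0.999, 0.0], [0.009, 0.0, -1.0]] F [-13.5   1.6  10.1] gap 0.0201
case tcp mm [ -35.3 -110.6   20.9] j [ 0.1   0.35 -0.5   0.73  0.    0.14]
turn units 0.021
delta tool units (after turn) [ 0.0009 -0.0006 -0.0007] mm [ 0.7 -0.4 -0.6]
```

```bash

python3 -m creep '{"hand":[20,20,20,20,20],"delta_pos":[[0.006,0,0],[0.005,0,0],[0,0,-0.02],[0,0,-0.04],[0,0,-0.05]],"turn":[0,0,0,0,0]}' 35
python3 -m creep '{"hand":[60,60,60,60,60],"delta_pos":[[0.005,-0.045,-0.02],[0,-0.05,0],[0,-0.05,0],[0,-0.05,0],[0,-0.05,0]],"turn":[0,0,0,0,0]}' 35
python3 -c "
from h import *
snap('top');c=snap('top','t22.png');plates_top(c)
cv2.imwrite('pics/t22z.png',cv2.resize(c['pixels'][150:290,130:400,::-1],None,fx=2.9,fy=2.9,interpolation=cv2.INTER_CUBIC))
c=snap('wrist','w22.png');go([.5,-.25,.15])
for d in env.pinpoint('wrist','plate1'): print(np.round(d['location'],1),round(d['score'],2),onz(c,*d['location'],0.009,fish=True).round(4))
"

```

```text
clock: 30.73
tcp_pos: [0.4717, 0.129, 0.1087]
orientation: [-0.002, 0.019, 1.0, -0.0]
wrist_force: [-0.3, 0.6, 0.1]
finger_gap: 0.0197
clock: 31.15
tcp_pos: [0.4626, -0.0685, 0.1265]
orientation: [0.002, 0.018, 1.0, -0.001]
wrist_force: [0.7, -0.4, -0.4]
finger_gap: 0.06
plate 210 [ 0.6098 -0.195 ] ang -9.3 size [0.0445 0.0718] grasp [ 0.598  -0.1931] yaw_y 80.7
plate 213 [ 0.5901 -0.3117] ang 18.0 size [0.0446 0.0716] grasp [ 0.5787 -0.3154] yaw_y 108.0
plate 220 [ 0.5095 -0.3016] ang -20.4 size [0.0454 0.0719] grasp [ 0.4983 -0.2974] yaw_y 69.6
plate 83 [ 0.4692 -0.1231] ang -3.8 size [0.0304 0.0412] grasp [ 0.4573 -0.1223] yaw_y 86.2
t 31.3 tcp [ 0.4627 -0.0696  0.1262] R [[-0.999, 0.043, 0.003], [0.043, 0.999, -0.001], [-0.003, -0.001, -1.0]] F [0.  0.2 0.1] gap 0.06
case tcp mm [ -41.4 -309.8  126.2] j [-0.32  0.18 -0.43  0.96 -0.   -0.28]
delta tool units (after turn) [-0.0564 -0.2233 -0.0294] mm [ -45.2 -178.7  -23.5]
[260.8 480.6] 0.73 [0.5242 0.1284 0.009 ]
[262.7  58. ] 0.7 [ 0.5082 -0.2973  0.009 ]
[324.8  73.6] 0.56 [ 0.5878 -0.3073  0.009 ]
```

View pics/t22z.png

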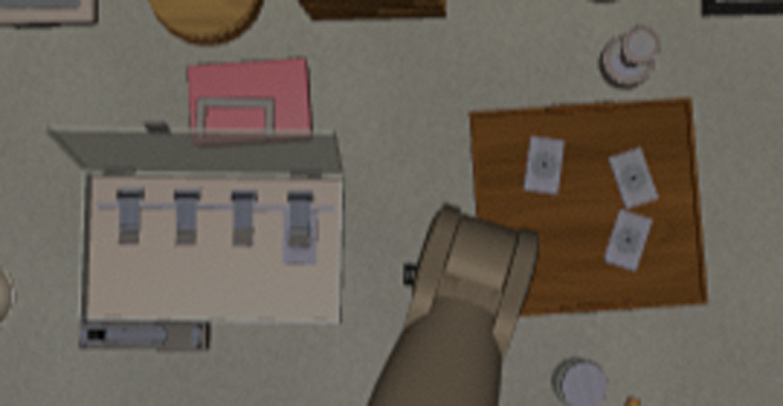

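View pics/w22.png

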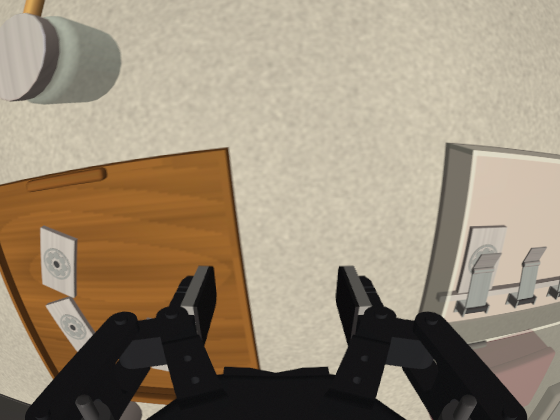

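```bash
python3 -c "
from h import *
go([.598,-.1931,.06],80.7)"
```

```text
t 31.35 tcp [ 0.4623 -0.0678  0.1259] R [[-0.999, 0.041, 0.002], [0.041, 0.999, -0.0], [-0.002, -0.0, -1.0]] F [-1.1  0.9  0.8] gap 0.0599
case tcp mm [ -41.9 -308.   125.9] j [-0.32  0.18 -0.43  0.96  0.   -0.28]
turn units 1.391
delta tool units (after turn) [-0.1925 -0.1271  0.0828] mm [-154.  -101.7   66.2]
```

```bash

python3 -m creep '{"hand":[60,60,60,60,60],"delta_pos":[[0,0,0],[0,0,0],[-0.0241,-0.0159,0.0103],[-0.0241,-0.0159,0.0103],[-0.0241,-0.0159,0.0103]],"turn":[1,0.39,0,0,0]}' 35
python3 -m creep '{"hand":[60,60,60,60,60],"delta_pos":[[-0.0241,-0.0159,0.0103],[-0.0241,-0.0159,0.0103],[-0.0241,-0.0159,0.0103],[-0.0241,-0.0159,0.0103],[-0.0241,-0.0159,0.0103]],"turn":[0,0,0,0,0]}' 35
python3 -m creep '{"hand":[56,56,56,56,56],"delta_pos":[[0,0,0],[0,0,0],[0,0,0],[0,0,0],[0,0,0]],"turn":[0,0,0,0,0]}' 35
python3 -c "
from h import *
c=snap('wrist','w23.png')
go([.598,-.1931,.0155],80.7)"
```

```text
clock: 31.77
tcp_pos: [0.5141, -0.1117, 0.101]
orientation: [0.001, 0.078, 0.997, -0.0]
wrist_force: [0.7, 0.0, 0.4]
finger_gap: 0.0599
clock: 32.18
tcp_pos: [0.5995, -0.1896, 0.0591]
orientation: [0.0, 0.078, 0.997, 0.0]
wrist_force: [0.5, -0.0, 0.1]
finger_gap: 0.0601
clock: 32.6
tcp_pos: [0.5976, -0.1899, 0.0603]
orientation: [0.0, 0.079, 0.997, 0.0]
wrist_force: [-0.3, 0.2, -0.0]
finger_gap: 0.0561
t 32.65 tcp [ 0.5977 -0.1902  0.0603] R [[-0.988, 0.157, 0.001], [0.157, 0.988, -0.0], [-0.001, 0.0, -1.0]] F [ 0.8  0.7 -0.6] gap 0.0563
case tcp mm [  98.  -425.2   60.3] j [-0.44  0.52 -0.1   0.95  0.   -0.28]
turn units 0.054
delta tool units (after turn) [-0.0009 -0.0035  0.056 ] mm [-0.7 -2.8 44.8]
```

View pics/w23.png

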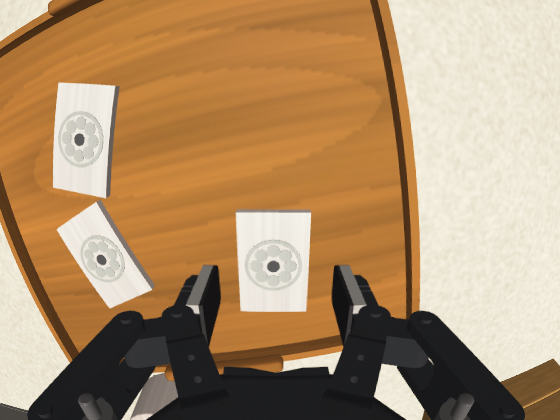

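```bash

python3 -m creep '{"hand":[54,54,54,54,50],"delta_pos":[[0,-0.0035,0.015],[0,0,0.02],[0,0,0.015],[0,0,0.0055],[0,0,0]],"turn":[0.05,0,0,0,0]}' 35
python3 -m creep '{"hand":[50,50,50,50,50],"delta_pos":[[0,0,0],[0,0,0],[0,0,0],[0,0,0],[0,0,0]],"turn":[0,0,0,0,0]}' 35
python3 -m creep '{"hand":[40,40,40,40,40],"delta_pos":[[0,0,0],[0,0,0],[0,0,0],[0,0,0],[0,0,0]],"turn":[0,0,0,0,0]}' 40
python3 -m creep '{"hand":[40,40,40,40,40],"delta_pos":[[0,0,0],[0,0,-0.0005],[0,0,-0.005],[0,0,-0.02],[0,0,-0.03]],"turn":[0,0,0,0,0]}' 40
python3 -m creep '{"hand":[40,40,40,40,40],"delta_pos":[[0,0,-0.03],[0,0,-0.03],[0,0,-0.015],[0,0,0],[0,0,0]],"turn":[0,0,0,0,0]}' 40
python3 -c "
from h import *
c=snap('wrist','w24.png')
plates_top()
go(cw(10-54-12,-37,120),87.8)"
```

```text
clock: 33.07
tcp_pos: [0.5969, -0.1939, 0.0147]
orientation: [-0.0, 0.082, 0.997, 0.0]
wrist_force: [0.2, 0.0, 0.6]
finger_gap: 0.0498
clock: 33.48
tcp_pos: [0.5975, -0.194, 0.0152]
orientation: [0.0, 0.081, 0.997, 0.0]
wrist_force: [0.8, 0.6, 1.7]
finger_gap: 0.0497
clock: 33.9
tcp_pos: [0.5977, -0.194, 0.0155]
orientation: [0.0, 0.081, 0.997, -0.0]
wrist_force: [0.0, 0.2, 2.6]
finger_gap: 0.0425
clock: 34.32
tcp_pos: [0.595, -0.1929, 0.0572]
orientation: [-0.003, 0.081, 0.997, 0.001]
wrist_force: [0.7, -0.7, -0.1]
finger_gap: 0.0423
clock: 34.73
tcp_pos: [0.5977, -0.1941, 0.12]
orientation: [0.001, 0.081, 0.997, -0.0]
wrist_force: [-0.7, -0.1, -0.4]
finger_gap: 0.0429
plate 278 [ 0.6605 -0.2761] ang -89.0 size [0.0596 0.0749] grasp [ 0.6603 -0.2641] yaw_y 1.0
plate 79 [ 0.6462 -0.2058] ang -29.0 size [0.0225 0.0559] grasp [ 0.6357 -0.2   ] yaw_y 61.0
plate 368 [ 0.546  -0.3096] ang -7.5 size [0.0421 0.1474] grasp [ 0.5341 -0.308 ] yaw_y 82.5
t 34.8333 tcp [ 0.5965 -0.1935  0.1181] R [[-0.987, 0.162, -0.002], [0.162, 0.987, 0.001], [0.002, 0.001, -1.0]] F [-0.8  0.7 -1.1] gap 0.0423
case tcp mm [  97.  -428.5  118.1] j [-0.44  0.47 -0.02  1.08  0.   -0.28]
turn units -1.429
delta tool units (after turn) [ 0.1913  0.4894 -0.0015] mm [153.  391.5  -1.2]
```

View pics/w24.png

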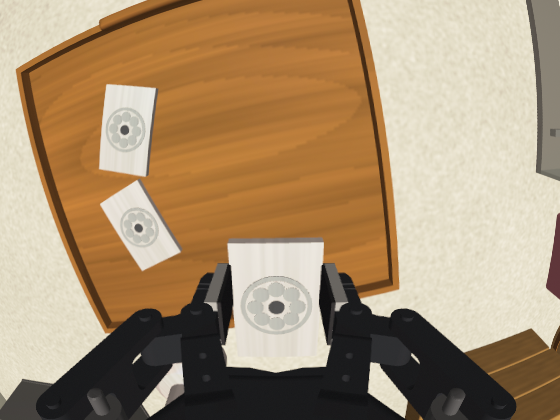

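```bash

python3 -m creep '{"hand":[40,40,40,40,40],"delta_pos":[[0,0,0],[0,0,0],[0.03,0.035,0],[0.03,0.035,0],[0.03,0.035,0]],"turn":[-1,-0.43,0,0,0]}' 40
python3 -m creep '{"hand":[40,40,40,40,40],"delta_pos":[[0.0125,0.043,0],[0.0125,0.043,0],[0.0125,0.043,0],[0.0125,0.043,0],[0.0125,0.043,0]],"turn":[0,0,0,0,0]}' 40
python3 -m creep '{"hand":[40,40,40,40,40],"delta_pos":[[0.0097,0.0423,0],[0.0097,0.0423,0],[0.0097,0.0423,0],[0.0097,0.0423,0],[0,0,0]],"turn":[0,0,0,0,0]}' 40
python3 -m creep '{"hand":[40,40,40,40,40],"delta_pos":[[0,0,0],[0,0,0],[0,0,0],[0,0,0],[0,0,0]],"turn":[0,0,0,0,0]}' 40
python3 -c "
from h import *
c=snap('wrist','w25.png')
go(cw(10-54-12,-37,20),87.8)"
```

```text
clock: 35.25
tcp_pos: [0.5266, -0.1063, 0.1172]
orientation: [-0.002, 0.02, 1.0, 0.001]
wrist_force: [-0.7, 0.3, 0.6]
finger_gap: 0.0426
clock: 35.67
tcp_pos: [0.4834, 0.068, 0.1181]
orientation: [-0.001, 0.019, 1.0, 0.0]
wrist_force: [1.1, 0.0, -1.1]
finger_gap: 0.0427
clock: 36.08
tcp_pos: [0.4569, 0.2075, 0.1182]
orientation: [-0.002, 0.016, 1.0, 0.001]
wrist_force: [-0.2, 0.1, 1.0]
finger_gap: 0.0425
clock: 36.5
tcp_pos: [0.4597, 0.2018, 0.1195]
orientation: [-0.0, 0.02, 1.0, -0.0]
wrist_force: [-0.4, -0.2, 0.2]
finger_gap: 0.0426
t 36.55 tcp [0.4598 0.2019 0.1196] R [[-0.999, 0.04, -0.0], [0.04, 0.999, -0.0], [0.0, -0.0, -1.0]] F [ 0.6 -0.4 -0.8] gap 0.043
case tcp mm [-54.8 -38.6 119.6] j [ 0.25  0.25 -0.36  0.97 -0.    0.29]
turn units -0.021
delta tool units (after turn) [0.0015 0.002  0.1245] mm [ 1.2  1.6 99.6]
```

View pics/w25.png

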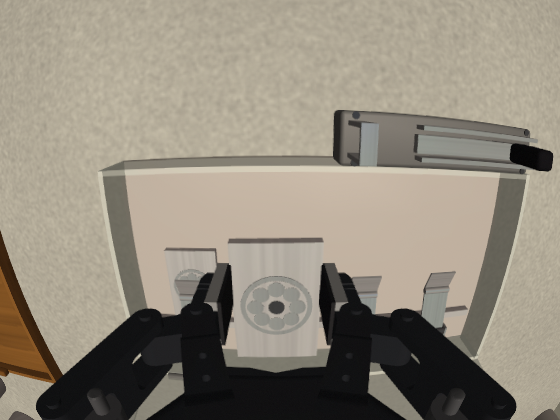

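```bash

python3 -m creep '{"hand":[40,40,40,40,40],"delta_pos":[[0.001,0.002,0.03],[0,0,0.03],[0,0,0.03],[0,0,0.02],[0,0,0.01]],"turn":[0,0,0,0,0]}' 40
python3 -m creep '{"hand":[40,40,40,40,40],"delta_pos":[[0,0,0.003],[0,0,0.002],[0,0,0],[0,0,0],[0,0,0]],"turn":[0,0,0,0,0]}' 40
python3 -c "
from h import *
go(cw(10-54-12,-37,19),87.8)"

```

```text
clock: 36.97
tcp_pos: [0.4574, 0.2035, 0.0216]
orientation: [-0.002, 0.02, 1.0, -0.0]
wrist_force: [-0.1, -0.6, -1.4]
finger_gap: 0.0423
clock: 37.38
tcp_pos: [0.4597, 0.2048, 0.0207]
orientation: [0.001, 0.019, 1.0, 0.0]
wrist_force: [0.2, -0.8, -0.5]
finger_gap: 0.0427
t 37.3833 tcp [0.4597 0.2048 0.0207] R [[-0.999, 0.038, 0.002], [0.038, 0.999, 0.001], [-0.002, 0.001, -1.0]] F [ 0.2 -0.8 -0.5] gap 0.0427
case tcp mm [-55.  -35.7  20.7] j [ 0.26  0.36 -0.48  0.73  0.    0.3 ]
turn units 0.001
delta tool units (after turn) [ 0.0012 -0.0016  0.0021] mm [ 1.  -1.3  1.7]
```

Lower 1.5 mm, release, regrip, then slide.

```bash

python3 -m creep '{"hand":[40,40,50,50,50],"delta_pos":[[0.001,-0.0015,0.002],[0,0,0],[0,0,0],[0,0,0],[0,0,0]],"turn":[0,0,0,0,0]}' 35
python3 -m creep '{"hand":[40,40,40,40,40],"delta_pos":[[0,0,0],[0,0,0],[0,0,0],[0,0,0],[0,0,0]],"turn":[0,0,0,0,0]}' 35
python3 -m creep '{"hand":[40,40,40,40,40],"delta_pos":[[-0.006,0,0],[-0.006,0,0],[-0.006,0,0],[-0.006,0,0],[-0.006,0,0]],"turn":[0,0,0,0,0]}' 35
python3 -c "
from h import *
go(cw(10-12,-37,19),87.8)
c=snap('wrist','w26.png')"

```

```text
clock: 37.8
tcp_pos: [0.458, 0.2035, 0.0182]
orientation: [0.0, 0.019, 1.0, 0.0]
wrist_force: [-0.3, 0.1, -0.8]
finger_gap: 0.0498
clock: 38.22
tcp_pos: [0.4581, 0.2035, 0.0184]
orientation: [0.0, 0.019, 1.0, 0.0]
wrist_force: [-0.5, -1.0, 5.3]
finger_gap: 0.0427
clock: 38.63
tcp_pos: [0.4784, 0.2027, 0.0183]
orientation: [-0.003, 0.019, 1.0, 0.0]
wrist_force: [-16.5, 0.6, 21.7]
finger_gap: 0.0427
t 38.6333 tcp [0.4784 0.2027 0.0183] R [[-0.999, 0.037, -0.006], [0.037, 0.999, 0.001], [0.006, 0.0, -1.0]] F [-16.5   0.6  21.7] gap 0.0427
case tcp mm [-36.2 -37.1  18.3] j [ 0.24  0.39 -0.44  0.75  0.    0.28]
turn units 0.011
delta tool units (after turn) [-0.0427  0.0002 -0.0011] mm [-34.2   0.1  -0.9]
```

View pics/w26.png

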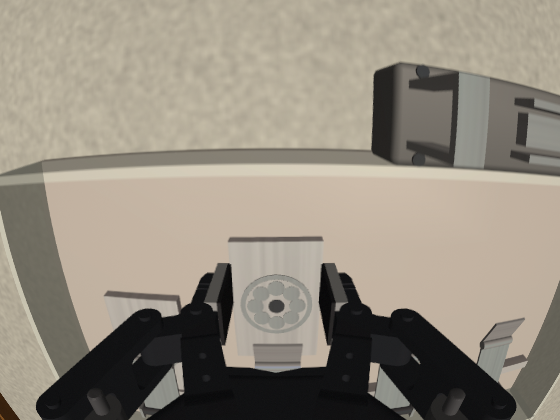

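```bash

python3 -m creep '{"hand":[40,40,40,40,40],"delta_pos":[[0,0,-0.0015],[-0.006,0,0],[-0.006,0,0],[-0.006,0,0],[-0.006,0,0]],"turn":[0,0,0,0,0]}' 35
python3 -c "
from h import *
go(cw(10-12,-37,19),87.8)"
python3 -m creep '{"hand":[40,40,40,40,40],"delta_pos":[[-0.005,0,0],[-0.005,0,0],[-0.003,0,0],[-0.003,0,0],[0,0,0]],"turn":[0,0,0,0,0]}' 35
python3 -c "
from h import *
go(cw(10-12,-37,19),87.8)
c=snap('wrist','w27.png')"

```

```text
clock: 39.1
tcp_pos: [0.5007, 0.2016, 0.0186]
orientation: [-0.001, 0.019, 1.0, -0.0]
wrist_force: [-3.1, -0.1, -1.6]
finger_gap: 0.0431
t 39.1 tcp [0.5007 0.2016 0.0186] R [[-0.999, 0.038, -0.002], [0.038, 0.999, -0.0], [0.002, -0.0, -1.0]] F [-3.1 -0.1 -1.6] gap 0.0431
case tcp mm [-13.9 -37.3  18.6] j [ 0.23  0.42 -0.39  0.76  0.    0.27]
turn units 0.002
delta tool units (after turn) [-0.0149  0.0004 -0.0005] mm [-11.9   0.3  -0.4]
clock: 39.52
tcp_pos: [0.5122, 0.2013, 0.0185]
orientation: [-0.002, 0.019, 1.0, 0.0]
wrist_force: [-6.2, 1.0, -0.6]
finger_gap: 0.0425
t 39.5167 tcp [0.5122 0.2013 0.0185] R [[-0.999, 0.038, -0.004], [0.038, 0.999, 0.0], [0.004, 0.0, -1.0]] F [-6.2  1.  -0.6] gap 0.0425
case tcp mm [ -2.4 -37.2  18.5] j [ 0.23  0.44 -0.36  0.78  0.    0.27]
turn units 0.002
delta tool units (after turn) [-0.0005  0.0003 -0.0006] mm [-0.4  0.2 -0.5]
```

View pics/w27.png

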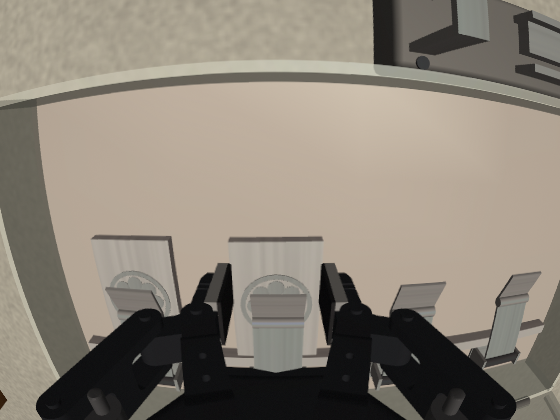

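```bash

python3 -m creep '{"hand":[52,52,52,52,52],"delta_pos":[[0,0,0],[0,0,0],[0,0,0],[0,0,0],[0,0,-0.005]],"turn":[0,0,0,0,0]}' 35
python3 -m creep '{"hand":[52,52,52,20,20],"delta_pos":[[0,0,-0.015],[0,0,-0.02],[0.02,0,0],[0.025,0,0],[0.012,0,0]],"turn":[0,0,0,0,0]}' 35
python3 -m creep '{"hand":[20,20,20,20,20],"delta_pos":[[0,0,0],[0,0,0],[0,0,0.01],[0,0,0.015],[0,0,0.01]],"turn":[0,0,0,0,0]}' 35
python3 -c "
from h import *
go(cw(-36,-37,21.5),87.8)"

```

```text
clock: 39.98
tcp_pos: [0.5141, 0.2012, 0.0232]
orientation: [0.0, 0.019, 1.0, 0.0]
wrist_force: [0.3, 0.6, 0.2]
finger_gap: 0.0525
clock: 40.4
tcp_pos: [0.4667, 0.203, 0.0517]
orientation: [-0.0, 0.019, 1.0, -0.0]
wrist_force: [-1.4, 0.6, -0.1]
finger_gap: 0.0288
clock: 40.82
tcp_pos: [0.4693, 0.203, 0.0222]
orientation: [0.0, 0.019, 1.0, 0.0]
wrist_force: [-0.5, -1.0, -0.3]
finger_gap: 0.0202
t 40.8167 tcp [0.4693 0.203  0.0222] R [[-0.999, 0.039, 0.001], [0.039, 0.999, 0.0], [-0.001, 0.0, -1.0]] F [-0.5 -1.  -0.3] gap 0.0202
case tcp mm [-45.3 -37.2  22.2] j [ 0.25  0.37 -0.46  0.74 -0.    0.29]
turn units -0.003
delta tool units (after turn) [-0.0116  0.0002  0.0009] mm [-9.3  0.2  0.7]
```

```bash

python3 -m creep '{"hand":[20,20,20,20,20],"delta_pos":[[-0.004,0,0],[-0.004,0,0],[-0.003,0,0],[-0.003,0,0],[-0.003,0,0]],"turn":[0,0,0,0,0]}' 35
python3 -m creep '{"hand":[20,20,20,20,20],"delta_pos":[[-0.002,0,0],[0,0,0],[0,0,0],[0,0,0],[0,0,0]],"turn":[0,0,0,0,0]}' 35
python3 -c "
from h import *
go(cw(-36,-37,21.5),87.8)
snap('wrist','w28.png')"
python3 -m creep '{"hand":[20,20,20,20,20],"delta_pos":[[0.006,0,0],[0.006,0,0],[0,0,-0.02],[0,0,-0.04],[0,0,-0.05]],"turn":[0,0,0,0,0]}' 35
python3 -m creep '{"hand":[60,60,60,60,60],"delta_pos":[[0.005,-0.045,-0.02],[0,-0.05,0],[0,-0.05,0],[0,-0.05,0],[0,-0.05,0]],"turn":[0,0,0,0,0]}' 35
python3 -m creep '{"hand":[60,60,60,60,60],"delta_pos":[[0,-0.05,0],[0,-0.05,0],[0,-0.03,0],[0,0,0],[0,0,0]],"turn":[0,0,0,0,0]}' 35
python3 -c "
from h import *
plates_top()
go([.4983,-.2974,.06],69.6)
c=snap('wrist','w29.png')
for d in env.pinpoint('wrist','plate1'): print(np.round(d['location'],1),round(d['score'],2),onz(c,*d['location'],0.009,fish=True).round(4))
"
```

```text
clock: 41.23
tcp_pos: [0.4806, 0.2026, 0.0233]
orientation: [-0.002, 0.019, 1.0, 0.0]
wrist_force: [-9.6, 1.0, 6.5]
finger_gap: 0.0201
clock: 41.65
tcp_pos: [0.4806, 0.2027, 0.0233]
orientation: [-0.003, 0.019, 1.0, 0.0]
wrist_force: [-7.6, 1.3, 5.7]
finger_gap: 0.0203
t 41.65 tcp [0.4806 0.2027 0.0233] R [[-0.999, 0.037, -0.005], [0.037, 0.999, 0.001], [0.005, 0.0, -1.0]] F [-7.6  1.3  5.7] gap 0.0203
case tcp mm [-34.  -37.1  23.3] j [ 0.24  0.39 -0.43  0.76  0.    0.28]
turn units 0.011
delta tool units (after turn) [0.0025 0.0001 0.0023] mm [2.  0.1 1.8]
clock: 42.12
tcp_pos: [0.4719, 0.2022, 0.1101]
orientation: [-0.002, 0.019, 1.0, -0.001]
wrist_force: [1.2, 0.4, -0.3]
finger_gap: 0.0198
clock: 42.53
tcp_pos: [0.4626, 0.0054, 0.128]
orientation: [0.001, 0.019, 1.0, -0.0]
wrist_force: [0.9, 0.1, 0.7]
finger_gap: 0.06
clock: 42.95
tcp_pos: [0.4586, -0.0984, 0.1275]
orientation: [0.001, 0.021, 1.0, -0.0]
wrist_force: [-0.2, 0.4, -0.7]
finger_gap: 0.0601
plate 433 [ 0.5492 -0.3065] ang -6.5 size [0.0488 0.1568] grasp [ 0.5372 -0.3052] yaw_y 83.5
plate 209 [ 0.4673 -0.1415] ang 59.3 size [0.0521 0.0685] grasp [ 0.4612 -0.1518] yaw_y 149.3
t 43.0 tcp [ 0.4584 -0.0972  0.1274] R [[-0.999, 0.04, 0.001], [0.04, 0.999, 0.0], [-0.001, 0.0, -1.0]] F [ 0.7 -0.  -0.1] gap 0.0598
case tcp mm [ -44.7 -337.6  127.4] j [-0.38  0.18 -0.42  0.97  0.   -0.34]
turn units 3.623
delta tool units (after turn) [-0.1339 -0.2172  0.0843] mm [-107.1 -173.7   67.4]
[265.   77.8] 0.87 [ 0.5061 -0.2955  0.009 ]
[256.1 541.8] 0.76 [0.5235 0.2002 0.009 ]
[260.2 496.4] 0.58 [0.5203 0.1269 0.009 ]
```

View pics/w28.png

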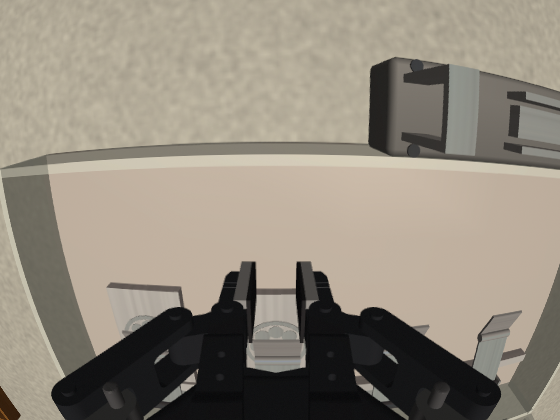

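View pics/w29.png

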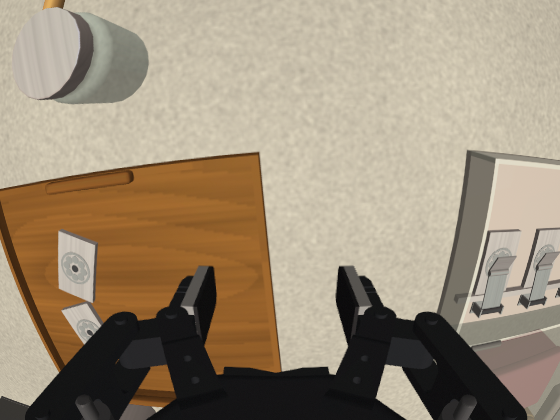

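```bash

python3 -m creep '{"hand":[60,60,60,60,60],"delta_pos":[[0,0,0],[0,0,0],[0,0,0],[0,0,0],[-0.0223,-0.0362,0.014]],"turn":[1,1,1,0.62,0]}' 35
python3 -m creep '{"hand":[60,60,60,60,60],"delta_pos":[[-0.0223,-0.0362,0.014],[-0.0223,-0.0362,0.014],[-0.0223,-0.0362,0.014],[-0.0223,-0.0362,0.014],[-0.0223,-0.0362,0.014]],"turn":[0,0,0,0,0]}' 35
python3 -m creep '{"hand":[56,56,56,56,56],"delta_pos":[[0,0,0],[0,0,0],[0,0,0],[0,0,0],[0,0,0]],"turn":[0,0,0,0,0]}' 35
python3 -c "
from h import *
c=snap('wrist','w30.png')
go([.498,-.2974,.0157],69.6)"
```

```text
clock: 43.52
tcp_pos: [0.4649, -0.1252, 0.1174]
orientation: [0.0, 0.173, 0.985, 0.001]
wrist_force: [0.5, -0.2, 0.1]
finger_gap: 0.0597
clock: 43.93
tcp_pos: [0.4995, -0.2968, 0.0595]
orientation: [0.0, 0.175, 0.985, 0.0]
wrist_force: [0.2, 0.0, 0.7]
finger_gap: 0.0603
clock: 44.35
tcp_pos: [0.4988, -0.2953, 0.0606]
orientation: [0.0, 0.175, 0.985, 0.0]
wrist_force: [-0.8, 0.5, 0.4]
finger_gap: 0.0562
t 44.4 tcp [ 0.4988 -0.2955  0.0607] R [[-0.939, 0.345, 0.001], [0.345, 0.939, -0.0], [-0.001, 0.0, -1.0]] F [-0.1 -0.3 -0.4] gap 0.0559
case tcp mm [   3.3 -534.2   60.7] j [-0.67  0.44 -0.24  0.9   0.   -0.32]
turn units 0.044
delta tool units (after turn) [ 0.0002 -0.0026  0.0563] mm [ 0.1 -2.1 45. ]
```

View pics/w30.png

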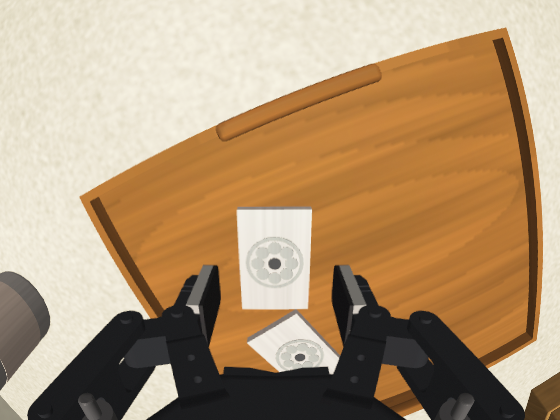

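```bash

python3 -m creep '{"hand":[54,54,54,54,50],"delta_pos":[[0,-0.0023,0.015],[0,0,0.02],[0,0,0.015],[0,0,0.006],[0,0,0]],"turn":[0.04,0,0,0,0]}' 35
python3 -m creep '{"hand":[50,50,50,50,50],"delta_pos":[[0,0,0],[0,0,0],[0,0,0],[0,0,0],[0,0,0]],"turn":[0,0,0,0,0]}' 35
python3 -m creep '{"hand":[40,40,40,40,40],"delta_pos":[[0,0,0],[0,0,0],[0,0,0],[0,0,0],[0,0,0]],"turn":[0,0,0,0,0]}' 40
python3 -m creep '{"hand":[40,40,40,40,40],"delta_pos":[[0,0,0],[0,0,-0.0005],[0,0,-0.005],[0,0,-0.02],[0,0,-0.03]],"turn":[0,0,0,0,0]}' 40
python3 -m creep '{"hand":[40,40,40,40,40],"delta_pos":[[0,0,-0.03],[0,0,-0.03],[0,0,-0.015],[0,0,0],[0,0,0]],"turn":[0,0,0,0,0]}' 40
python3 -c "
from h import *
c=snap('wrist','w31.png')
go(cw(10-54-12,37,120),87.8)"
```

```text
clock: 44.82
tcp_pos: [0.4975, -0.2976, 0.0148]
orientation: [-0.001, 0.177, 0.984, 0.0]
wrist_force: [1.1, 0.2, -0.3]
finger_gap: 0.05
clock: 45.23
tcp_pos: [0.4982, -0.2989, 0.0157]
orientation: [0.0, 0.178, 0.984, -0.0]
wrist_force: [-0.5, 1.0, 0.3]
finger_gap: 0.0499
clock: 45.65
tcp_pos: [0.4982, -0.2989, 0.0159]
orientation: [0.0, 0.178, 0.984, -0.0]
wrist_force: [-0.5, 1.9, 6.1]
finger_gap: 0.0426
clock: 46.07
tcp_pos: [0.4959, -0.2971, 0.0575]
orientation: [-0.003, 0.178, 0.984, 0.001]
wrist_force: [-0.0, -0.1, -0.8]
finger_gap: 0.0425
clock: 46.48
tcp_pos: [0.4981, -0.2989, 0.1199]
orientation: [0.0, 0.178, 0.984, -0.0]
wrist_force: [-0.6, -0.2, -0.9]
finger_gap: 0.0425
t 46.5333 tcp [ 0.4975 -0.2983  0.1188] R [[-0.937, 0.35, -0.001], [0.35, 0.937, 0.001], [0.001, 0.0, -1.0]] F [-0.8 -0.5 -1.2] gap 0.0426
case tcp mm [   2.  -537.   118.8] j [-0.68  0.39 -0.16  1.03  0.   -0.32]
turn units -3.659
delta tool units (after turn) [ 0.0726  0.7176 -0.0011] mm [ 58.1 574.   -0.9]
```

View pics/w31.png

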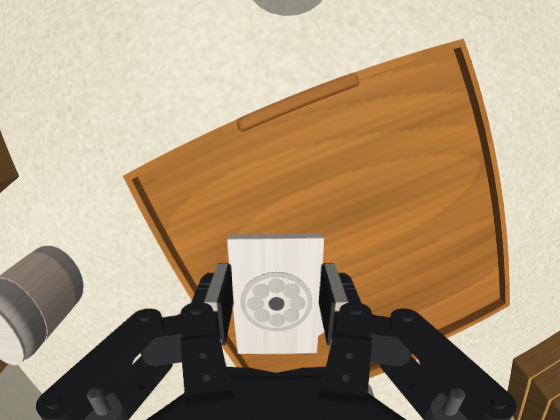

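```bash

python3 -m creep '{"hand":[40,40,40,40,40],"delta_pos":[[0,0,0],[0,0,0],[0,0,0],[0,0,0],[0.0045,0.0449,0]],"turn":[-1,-1,-1,-0.66,0]}' 40
python3 -m creep '{"hand":[40,40,40,40,40],"delta_pos":[[0.0045,0.0449,0],[0.0045,0.0449,0],[0.0045,0.0449,0],[0.0045,0.0449,0],[0.0045,0.0449,0]],"turn":[0,0,0,0,0]}' 40
python3 -m creep '{"hand":[40,40,40,40,40],"delta_pos":[[0.0045,0.0449,0],[0.0045,0.0449,0],[0.0045,0.0449,0],[0.0045,0.0449,0],[0.0045,0.0449,0]],"turn":[0,0,0,0,0]}' 40
python3 -m creep '{"hand":[40,40,40,40,40],"delta_pos":[[0.0045,0.0449,0],[0.0045,0.0449,0],[0.0045,0.0449,0],[0.0045,0.0449,0],[0.0045,0.0449,0]],"turn":[0,0,0,0,0]}' 40
python3 -m creep '{"hand":[40,40,40,40,40],"delta_pos":[[0,0,0],[0,0,0],[0,0,0],[0,0,0],[0,0,0]],"turn":[0,0,0,0,0]}' 40
python3 -c "
from h import *
c=snap('wrist','w32.png')
go(cw(10-54-12,37,20),87.8)"
```

```text
clock: 46.95
tcp_pos: [0.4961, -0.2669, 0.1177]
orientation: [0.0, 0.02, 1.0, -0.001]
wrist_force: [2.1, 0.4, 0.2]
finger_gap: 0.0424
clock: 47.37
tcp_pos: [0.4828, -0.0805, 0.1177]
orientation: [-0.002, 0.019, 1.0, 0.001]
wrist_force: [1.4, -0.0, -0.1]
finger_gap: 0.043
clock: 47.78
tcp_pos: [0.4717, 0.0993, 0.1179]
orientation: [-0.002, 0.019, 1.0, -0.0]
wrist_force: [0.9, 0.1, -0.4]
finger_gap: 0.0423
clock: 48.2
tcp_pos: [0.4606, 0.2792, 0.1177]
orientation: [-0.001, 0.019, 1.0, -0.001]
wrist_force: [0.6, 0.4, -0.7]
finger_gap: 0.0425
clock: 48.62
tcp_pos: [0.4622, 0.2765, 0.1192]
orientation: [-0.001, 0.02, 1.0, -0.0]
wrist_force: [0.4, -0.5, -0.9]
finger_gap: 0.0423
t 48.6667 tcp [0.4624 0.2765 0.1194] R [[-0.999, 0.04, -0.001], [0.04, 0.999, -0.0], [0.001, -0.0, -1.0]] F [-0.2  0.7 -0.4] gap 0.0424
case tcp mm [-55.   36.  119.4] j [ 0.39  0.31 -0.27  0.99 -0.    0.43]
turn units -0.022
delta tool units (after turn) [0.0012 0.0012 0.1242] mm [ 0.9  1.  99.4]
```

View pics/w32.png

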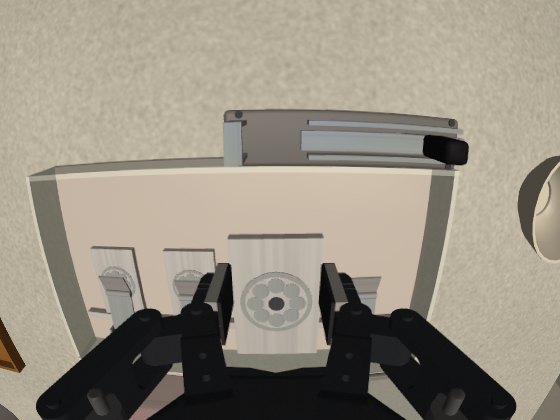

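```bash

python3 -m creep '{"hand":[40,40,40,40,40],"delta_pos":[[0.001,0.0015,0.03],[0,0,0.03],[0,0,0.03],[0,0,0.02],[0,0,0.01]],"turn":[0,0,0,0,0]}' 40
python3 -m creep '{"hand":[40,40,40,40,40],"delta_pos":[[0,0,0.003],[0,0,0.002],[0,0,0],[0,0,0],[0,0,0]],"turn":[0,0,0,0,0]}' 40
python3 -m creep '{"hand":[40,40,50,50,50],"delta_pos":[[0,0,0],[0,0,0],[0,0,0],[0,0,0],[0,0,0]],"turn":[0,0,0,0,0]}' 35
python3 -m creep '{"hand":[40,40,40,40,40],"delta_pos":[[0,0,0],[0,0,0],[0,0,0],[0,0,0],[0,0,0]],"turn":[0,0,0,0,0]}' 35
python3 -c "
from h import *
c=snap('wrist','w33.png')
go(cw(10-54-12,37,19),87.8)"

```

```text
clock: 49.08
tcp_pos: [0.4603, 0.2774, 0.0215]
orientation: [-0.002, 0.02, 1.0, -0.001]
wrist_force: [-1.0, -0.1, -0.5]
finger_gap: 0.0425
clock: 49.5
tcp_pos: [0.4625, 0.2795, 0.0208]
orientation: [0.001, 0.019, 1.0, 0.0]
wrist_force: [0.2, 0.2, 0.0]
finger_gap: 0.0424
clock: 49.92
tcp_pos: [0.4617, 0.2792, 0.0198]
orientation: [0.0, 0.019, 1.0, 0.0]
wrist_force: [-0.2, 0.8, -0.5]
finger_gap: 0.05
clock: 50.33
tcp_pos: [0.4617, 0.2792, 0.0201]
orientation: [0.0, 0.019, 1.0, 0.0]
wrist_force: [-1.9, -0.9, 5.1]
finger_gap: 0.0426
t 50.3833 tcp [0.4617 0.2792 0.0201] R [[-0.999, 0.038, 0.0], [0.038, 0.999, 0.0], [-0.0, 0.0, -1.0]] F [-2.2 -0.5  5.1] gap 0.042
case tcp mm [-55.8  38.7  20.1] j [ 0.4   0.42 -0.39  0.76  0.    0.43]
turn units 0.003
delta tool units (after turn) [ 0.0002 -0.0022  0.0014] mm [ 0.2 -1.7  1.1]
```

View pics/w33.png

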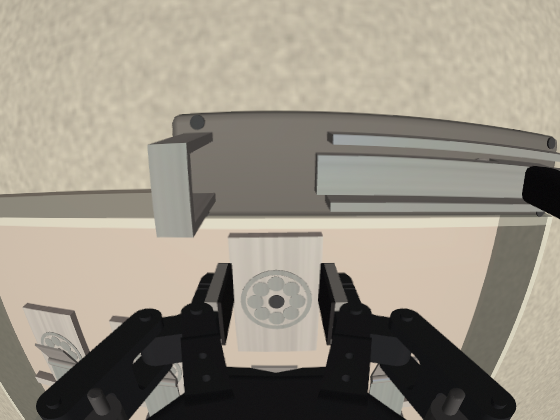

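```bash

python3 -m creep '{"hand":[40,40,40,40,40],"delta_pos":[[0,0,-0.0008],[0,-0.002,0],[-0.006,0,0],[-0.006,0,0],[-0.006,0,0]],"turn":[0,0,0,0,0]}' 35
python3 -c "
from h import *
st()"
python3 -m creep '{"hand":[40,40,40,40,40],"delta_pos":[[-0.006,0,0],[-0.006,0,0],[-0.006,0,0],[-0.006,0,0],[-0.006,0,0]],"turn":[0,0,0,0,0]}' 35
python3 -c "
from h import *
st()"
python3 -m creep '{"hand":[40,40,40,40,40],"delta_pos":[[-0.005,0,0],[-0.005,0,0],[-0.005,0,0],[-0.004,0,0],[0,0,0]],"turn":[0,0,0,0,0]}' 35
python3 -c "
from h import *
go(cw(10-12,37,19),87.8)
c=snap('wrist','w34.png')"

```

```text
clock: 50.8
tcp_pos: [0.4762, 0.2768, 0.0201]
orientation: [-0.0, 0.019, 1.0, -0.0]
wrist_force: [-0.4, 0.6, 0.7]
finger_gap: 0.0421
t 50.8 tcp [0.4762 0.2768 0.0201] R [[-0.999, 0.038, -0.0], [0.038, 0.999, -0.0], [0.0, -0.0, -1.0]] F [-0.4  0.6  0.7] gap 0.0421
clock: 51.22
tcp_pos: [0.4969, 0.2758, 0.0201]
orientation: [-0.003, 0.019, 1.0, -0.0]
wrist_force: [-8.1, 0.7, 8.1]
finger_gap: 0.0423
t 51.2167 tcp [0.4969 0.2758 0.0201] R [[-0.999, 0.037, -0.006], [0.037, 0.999, -0.0], [0.006, -0.0, -1.0]] F [-8.1  0.7  8.1] gap 0.0423
clock: 51.63
tcp_pos: [0.5138, 0.2753, 0.0201]
orientation: [-0.002, 0.019, 1.0, -0.0]
wrist_force: [-5.9, 0.4, 6.1]
finger_gap: 0.0426
t 51.6333 tcp [0.5138 0.2753 0.0201] R [[-0.999, 0.038, -0.003], [0.038, 0.999, 0.0], [0.003, -0.0, -1.0]] F [-5.9  0.4  6.1] gap 0.0426
case tcp mm [-3.6 36.8 20.1] j [ 0.35  0.49 -0.27  0.82  0.    0.39]
turn units 0.004
delta tool units (after turn) [-0.002   0.0002  0.0014] mm [-1.6  0.2  1.1]
```

View pics/w34.png

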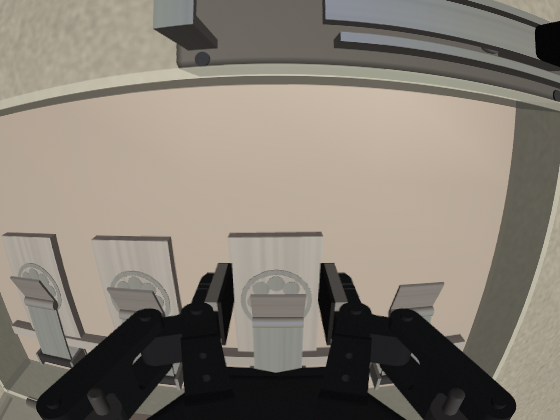

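```bash

python3 -m creep '{"hand":[40,52,52,52,52],"delta_pos":[[-0.002,0,0],[0,0,0],[0,0,0],[0,0,0],[0,0,-0.005]],"turn":[0,0,0,0,0]}' 35
python3 -m creep '{"hand":[52,52,52,20,20],"delta_pos":[[0,0,-0.015],[0,0,-0.02],[0.02,0,0],[0.025,0,0],[0.012,0,0]],"turn":[0,0,0,0,0]}' 35
python3 -m creep '{"hand":[20,20,20,20,20],"delta_pos":[[0,0,0],[0,0,0],[0,0,0.01],[0,0,0.015],[0,0,0.012]],"turn":[0,0,0,0,0]}' 35
python3 -c "
from h import *
go(cw(-36,37,22),87.8)"
python3 -m creep '{"hand":[20,20,20,20,20],"delta_pos":[[-0.003,0,0],[-0.004,0,0],[-0.003,0,0],[-0.003,0,0],[-0.002,0,0]],"turn":[0,0,0,0,0]}' 35
python3 -c "
from h import *
st()"
python3 -m creep '{"hand":[20,20,20,20,20],"delta_pos":[[-0.003,0,0],[-0.001,0,0],[0,0,0],[0,0,0],[0,0,0]],"turn":[0,0,0,0,0]}' 35
python3 -c "
from h import *
go(cw(-36,37,21.5),87.8)
snap('wrist','w35.png')"

```

```text
clock: 52.1
tcp_pos: [0.5167, 0.2751, 0.0236]
orientation: [-0.0, 0.019, 1.0, -0.0]
wrist_force: [-0.2, -0.0, -0.1]
finger_gap: 0.052
clock: 52.52
tcp_pos: [0.4696, 0.277, 0.0526]
orientation: [-0.0, 0.019, 1.0, -0.0]
wrist_force: [-0.2, -0.2, -0.7]
finger_gap: 0.029
clock: 52.93
tcp_pos: [0.4723, 0.2772, 0.0218]
orientation: [0.001, 0.019, 1.0, 0.0]
wrist_force: [-0.1, -0.2, 0.0]
finger_gap: 0.0201
t 52.9333 tcp [0.4723 0.2772 0.0218] R [[-0.999, 0.039, 0.001], [0.039, 0.999, 0.0], [-0.001, 0.0, -1.0]] F [-0.1 -0.2  0. ] gap 0.0201
case tcp mm [-45.2  37.1  21.8] j [ 0.38  0.43 -0.37  0.77 -0.    0.42]
turn units -0.005
delta tool units (after turn) [-0.0115 -0.0001 -0.0002] mm [-9.2 -0.1 -0.2]
clock: 53.35
tcp_pos: [0.4825, 0.2767, 0.0228]
orientation: [-0.001, 0.019, 1.0, 0.0]
wrist_force: [-6.0, 1.7, 1.9]
finger_gap: 0.0201
t 53.35 tcp [0.4825 0.2767 0.0228] R [[-0.999, 0.038, -0.002], [0.038, 0.999, 0.0], [0.002, 0.0, -1.0]] F [-6.   1.7  1.9] gap 0.0201
clock: 53.77
tcp_pos: [0.4827, 0.2767, 0.0226]
orientation: [-0.003, 0.018, 1.0, 0.0]
wrist_force: [-10.1, 0.7, 5.9]
finger_gap: 0.0197
t 53.7667 tcp [0.4827 0.2767 0.0226] R [[-0.999, 0.037, -0.006], [0.037, 0.999, 0.001], [0.006, 0.0, -1.0]] F [-10.1   0.7   5.9] gap 0.0197
case tcp mm [-34.7  37.   22.6] j [ 0.37  0.44 -0.34  0.79  0.    0.41]
turn units 0.017
delta tool units (after turn) [ 0.0016 -0.      0.0014] mm [ 1.2 -0.   1.1]
```

View pics/w35.png

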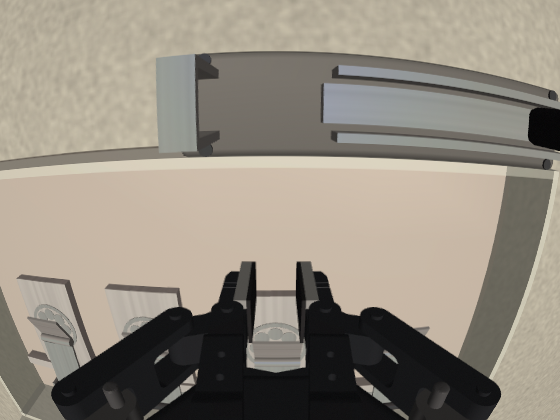

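```bash

python3 -m creep '{"hand":[20,20,20,20,20],"delta_pos":[[0.006,0,0],[0.006,0,0],[0,0,-0.02],[0,0,-0.04],[0,0,-0.05]],"turn":[0,0,0,0,0]}' 35
python3 -m creep '{"hand":[60,60,60,60,60],"delta_pos":[[0.005,-0.045,-0.02],[0,-0.05,0],[0,-0.05,0],[0,-0.05,0],[0,-0.05,0]],"turn":[0,0,0,0,0]}' 35
python3 -m creep '{"hand":[60,60,60,60,60],"delta_pos":[[0,-0.05,0],[0,-0.05,0],[0,-0.05,0],[0,-0.05,0],[0,-0.03,0]],"turn":[0,0,0,0,0]}' 35
python3 -c "
from h import *
snap('top');c=snap('top','t36.png');plates_top(c)
cv2.imwrite('pics/t36z.png',cv2.resize(c['pixels'][150:290,130:400,::-1],None,fx=2.9,fy=2.9,interpolation=cv2.INTER_CUBIC))
go([.5787,-.3154,.06],108)
"
```

```text
clock: 54.23
tcp_pos: [0.4751, 0.276, 0.1095]
orientation: [-0.002, 0.019, 1.0, -0.001]
wrist_force: [1.0, 0.2, -1.1]
finger_gap: 0.0202
clock: 54.65
tcp_pos: [0.4657, 0.0795, 0.1275]
orientation: [0.002, 0.019, 1.0, -0.0]
wrist_force: [0.5, -0.6, 0.6]
finger_gap: 0.0598
clock: 55.07
tcp_pos: [0.4587, -0.1067, 0.1274]
orientation: [0.001, 0.021, 1.0, -0.001]
wrist_force: [-0.2, 0.4, -0.1]
finger_gap: 0.0598
plate 213 [ 0.5901 -0.3117] ang 18.3 size [0.0446 0.0715] grasp [ 0.5787 -0.3155] yaw_y 108.3
plate 215 [ 0.4683 -0.1548] ang 55.0 size [0.0461 0.0754] grasp [ 0.4614 -0.1646] yaw_y 145.0
t 55.1667 tcp [ 0.4591 -0.1068  0.1274] R [[-0.999, 0.044, 0.003], [0.044, 0.999, -0.002], [-0.003, -0.002, -1.0]] F [ 0.7  0.  -0.7] gap 0.0598
case tcp mm [ -43.6 -347.1  127.4] j [-0.4   0.18 -0.42  0.97 -0.   -0.35]
turn units -4.106
delta tool units (after turn) [-0.0613 -0.294   0.0851] mm [ -49.  -235.2   68.1]
```

View pics/t36z.png

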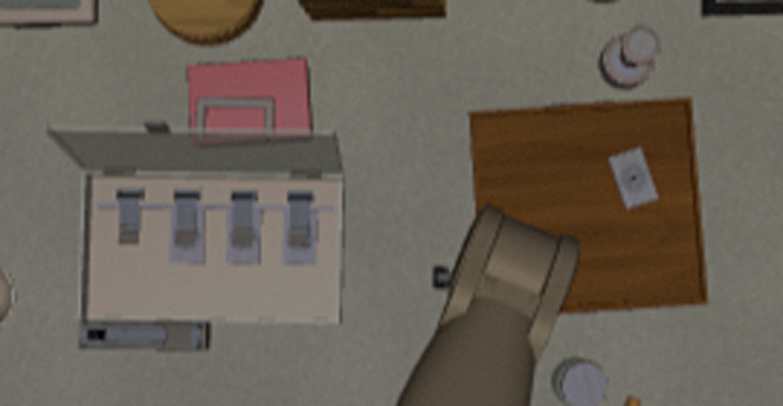

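```bash

python3 -m creep '{"hand":[60,60,60,60,60],"delta_pos":[[0,0,0],[0,0,0],[0,0,0],[0,0,0],[0,0,0]],"turn":[-1,-1,-1,-1,-0.1]}' 35
python3 -m creep '{"hand":[60,60,60,60,60],"delta_pos":[[-0.0061,-0.0294,0.0085],[-0.0061,-0.0294,0.0085],[-0.0061,-0.0294,0.0085],[-0.0061,-0.0294,0.0085],[-0.0061,-0.0294,0.0085]],"turn":[0,0,0,0,0]}' 35
python3 -m creep '{"hand":[60,60,60,60,60],"delta_pos":[[-0.0061,-0.0294,0.0085],[-0.0061,-0.0294,0.0085],[-0.0061,-0.0294,0.0085],[-0.0061,-0.0294,0.0085],[-0.0061,-0.0294,0.0085]],"turn":[0,0,0,0,0]}' 35
python3 -m creep '{"hand":[56,56,56,56,56],"delta_pos":[[0,0,0],[0,0,0],[0,0,0],[0,0,0],[0,0,0]],"turn":[0,0,0,0,0]}' 35
python3 -c "
from h import *
c=snap('wrist','w37.png')
go([.5787,-.3154,.0157],108.1)"
```

```text
clock: 55.58
tcp_pos: [0.4585, -0.1021, 0.127]
orientation: [0.0, -0.161, 0.987, -0.0]
wrist_force: [0.1, 1.1, -0.1]
finger_gap: 0.0602
clock: 56.0
tcp_pos: [0.5192, -0.207, 0.0926]
orientation: [0.0, -0.158, 0.987, -0.0]
wrist_force: [1.2, 0.0, 0.8]
finger_gap: 0.0603
clock: 56.42
tcp_pos: [0.5794, -0.311, 0.0584]
orientation: [0.0, -0.158, 0.987, -0.0]
wrist_force: [-0.6, 0.2, 1.0]
finger_gap: 0.06
clock: 56.83
tcp_pos: [0.5783, -0.3095, 0.0593]
orientation: [0.0, -0.159, 0.987, 0.0]
wrist_force: [-0.6, 0.8, 0.5]
finger_gap: 0.0563
t 56.8833 tcp [ 0.5784 -0.3096  0.0593] R [[-0.949, -0.315, 0.0], [-0.315, 0.949, -0.0], [-0.0, -0.0, -1.0]] F [-0.2  1.4  0.3] gap 0.0557
case tcp mm [  83.3 -545.2   59.3] j [-0.61  0.57 -0.02  0.98  0.   -0.93]
turn units 0.049
delta tool units (after turn) [ 0.0018 -0.007   0.0545] mm [ 1.5 -5.6 43.6]
```

View pics/w37.png

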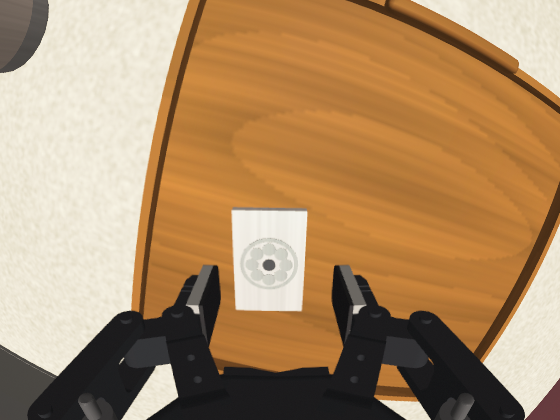

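```bash

python3 -m creep '{"hand":[56,56,56,56,50],"delta_pos":[[0.0015,-0.0065,0.005],[0,0,0.02],[0,0,0.02],[0,0,0.009],[0,0,0]],"turn":[0.05,0,0,0,0]}' 35
python3 -m creep '{"hand":[50,50,50,50,50],"delta_pos":[[0,0,0],[0,0,0],[0,0,0],[0,0,0],[0,0,0]],"turn":[0,0,0,0,0]}' 35
python3 -m creep '{"hand":[40,40,40,40,40],"delta_pos":[[0,0,0],[0,0,0],[0,0,0],[0,0,0],[0,0,0]],"turn":[0,0,0,0,0]}' 40
python3 -m creep '{"hand":[40,40,40,40,40],"delta_pos":[[0,0,0],[0,0,-0.0005],[0,0,-0.005],[0,0,-0.02],[0,0,-0.03]],"turn":[0,0,0,0,0]}' 40
python3 -m creep '{"hand":[40,40,40,40,40],"delta_pos":[[0,0,-0.03],[0,0,-0.03],[0,0,-0.015],[0,0,0],[0,0,0]],"turn":[0,0,0,0,0]}' 40
python3 -c "
from h import *
c=snap('wrist','w38.png')
go(cw(10-54-12,111,120),87.8)"
```

```text
clock: 57.3
tcp_pos: [0.5788, -0.3162, 0.0148]
orientation: [-0.0, -0.157, 0.988, -0.0]
wrist_force: [-0.1, 0.6, 0.6]
finger_gap: 0.0501
clock: 57.72
tcp_pos: [0.5789, -0.3159, 0.0157]
orientation: [0.0, -0.157, 0.988, -0.0]
wrist_force: [-0.3, 0.3, 0.1]
finger_gap: 0.0499
clock: 58.13
tcp_pos: [0.5792, -0.3161, 0.016]
orientation: [0.0, -0.157, 0.988, -0.0]
wrist_force: [0.3, -0.7, 4.6]
finger_gap: 0.0428
clock: 58.55
tcp_pos: [0.5765, -0.3143, 0.0569]
orientation: [-0.003, -0.157, 0.988, 0.003]
wrist_force: [-0.1, 0.0, -0.0]
finger_gap: 0.0426
clock: 58.97
tcp_pos: [0.579, -0.316, 0.12]
orientation: [0.0, -0.157, 0.988, -0.0]
wrist_force: [-0.1, -0.0, -1.2]
finger_gap: 0.0424
t 59.0167 tcp [ 0.5783 -0.3156  0.1187] R [[-0.951, -0.31, -0.001], [-0.31, 0.951, 0.001], [0.001, 0.001, -1.0]] F [-0.5  0.2 -0.8] gap 0.0423
case tcp mm [  83.5 -551.2  118.7] j [-0.62  0.53  0.07  1.11  0.   -0.94]
turn units 4.051
delta tool units (after turn) [ 1.744e-01  8.277e-01 -3.000e-04] mm [ 1.395e+02  6.621e+02 -2.000e-01]
```

View pics/w38.png

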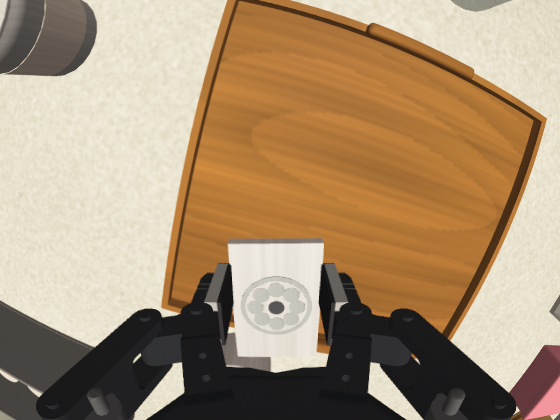

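```bash

python3 -m creep '{"hand":[40,40,40,40,40],"delta_pos":[[0,0,0],[0,0,0],[0,0,0],[0,0,0],[0,0,0]],"turn":[1,1,1,1,0.05]}' 40
python3 -m creep '{"hand":[40,40,40,40,40],"delta_pos":[[0.02,0.04,0],[0.02,0.04,0],[0.02,0.04,0],[0.02,0.04,0],[0.02,0.04,0]],"turn":[0,0,0,0,0]}' 40
python3 -m creep '{"hand":[40,40,40,40,40],"delta_pos":[[0.0053,0.0448,0],[0.0053,0.0448,0],[0.0053,0.0448,0],[0.0053,0.0448,0],[0.0053,0.0448,0]],"turn":[0,0,0,0,0]}' 40
python3 -m creep '{"hand":[40,40,40,40,40],"delta_pos":[[0.0053,0.0448,0],[0.0053,0.0448,0],[0.0053,0.0448,0],[0.0053,0.0448,0],[0.0053,0.0448,0]],"turn":[0,0,0,0,0]}' 40
python3 -m creep '{"hand":[40,40,40,40,40],"delta_pos":[[0.0053,0.0448,0],[0.0053,0.0448,0],[0.0053,0.0448,0],[0.0053,0.0448,0],[0,0,0]],"turn":[0,0,0,0,0]}' 40
python3 -m creep '{"hand":[40,40,40,40,40],"delta_pos":[[0,0,0],[0,0,0],[0,0,0],[0,0,0],[0,0,0]],"turn":[0,0,0,0,0]}' 40
python3 -c "
from h import *
c=snap('wrist','w39.png')
go(cw(10-54-12,111,20),87.8)"
```

```text
clock: 59.43
tcp_pos: [0.5777, -0.3152, 0.1175]
orientation: [-0.002, 0.02, 1.0, 0.001]
wrist_force: [0.7, 0.7, -1.1]
finger_gap: 0.0428
clock: 59.85
tcp_pos: [0.5032, -0.1513, 0.1183]
orientation: [-0.001, 0.018, 1.0, 0.001]
wrist_force: [-0.0, -0.1, 0.9]
finger_gap: 0.0428
clock: 60.27
tcp_pos: [0.4893, 0.0286, 0.1188]
orientation: [-0.001, 0.018, 1.0, 0.0]
wrist_force: [0.5, 0.7, -0.9]
finger_gap: 0.0426
clock: 60.68
tcp_pos: [0.475, 0.2083, 0.1187]
orientation: [-0.001, 0.018, 1.0, -0.0]
wrist_force: [0.7, 0.1, -1.1]
finger_gap: 0.0426
clock: 61.1
tcp_pos: [0.4636, 0.3561, 0.1186]
orientation: [-0.0, 0.015, 1.0, 0.001]
wrist_force: [0.4, 0.3, -0.6]
finger_gap: 0.0424
clock: 61.52
tcp_pos: [0.4652, 0.3494, 0.1199]
orientation: [-0.0, 0.02, 1.0, -0.0]
wrist_force: [-0.0, 0.0, -1.0]
finger_gap: 0.0424
t 61.5667 tcp [0.4653 0.3496 0.12  ] R [[-0.999, 0.04, -0.0], [0.04, 0.999, 0.0], [0.0, 0.0, -1.0]] F [-0.4 -0.1 -0.6] gap 0.0425
case tcp mm [-55.  109.2 120. ] j [ 0.51  0.39 -0.15  1.03  0.    0.55]
turn units -0.016
delta tool units (after turn) [0.0013 0.0023 0.125 ] mm [  1.    1.8 100. ]
```

View pics/w39.png

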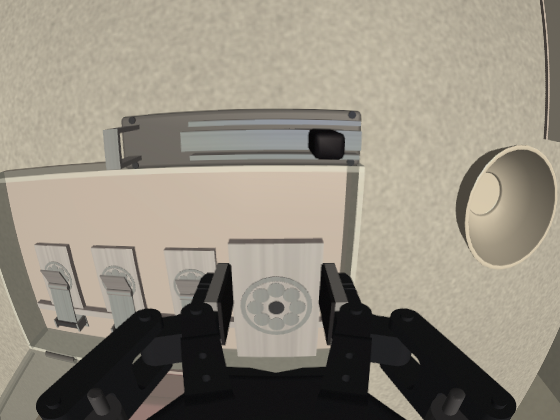

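```bash

python3 -m creep '{"hand":[40,40,40,40,40],"delta_pos":[[0.0005,0.0015,0.03],[0,0,0.03],[0,0,0.03],[0,0,0.02],[0,0,0.01]],"turn":[0,0,0,0,0]}' 40
python3 -m creep '{"hand":[40,40,40,40,40],"delta_pos":[[0,0,0.003],[0,0,0.0025],[0,0,0],[0,0,0],[0,0,0]],"turn":[0,0,0,0,0]}' 40
python3 -m creep '{"hand":[40,40,50,50,50],"delta_pos":[[0,0,0],[0,0,0],[0,0,0],[0,0,0],[0,0,0]],"turn":[0,0,0,0,0]}' 35
python3 -m creep '{"hand":[40,40,40,40,40],"delta_pos":[[0,0,0],[0,0,0],[0,0,0],[0,0,0],[0,0,0]],"turn":[0,0,0,0,0]}' 35
python3 -c "
from h import *
c=snap('wrist','w40.png')
go(cw(10-54-12,111,19),87.8)"

```

```text
clock: 61.98
tcp_pos: [0.4634, 0.3504, 0.0216]
orientation: [-0.002, 0.02, 1.0, -0.001]
wrist_force: [-0.6, -0.7, 0.4]
finger_gap: 0.042
clock: 62.4
tcp_pos: [0.4655, 0.3523, 0.0207]
orientation: [0.001, 0.019, 1.0, 0.001]
wrist_force: [-0.4, 0.7, -0.9]
finger_gap: 0.0427
clock: 62.82
tcp_pos: [0.4647, 0.352, 0.0197]
orientation: [0.0, 0.019, 1.0, 0.0]
wrist_force: [-0.7, 0.6, 0.4]
finger_gap: 0.0499
clock: 63.23
tcp_pos: [0.4647, 0.352, 0.0199]
orientation: [0.0, 0.019, 1.0, 0.0]
wrist_force: [-1.5, -0.1, 5.0]
finger_gap: 0.0424
t 63.2833 tcp [0.4648 0.352  0.0199] R [[-0.999, 0.038, 0.001], [0.038, 0.999, 0.0], [-0.001, 0.0, -1.0]] F [-1.9  0.3  5.5] gap 0.0422
case tcp mm [-55.6 111.6  19.9] j [ 0.51  0.49 -0.27  0.81  0.    0.55]
turn units 0.002
delta tool units (after turn) [ 0.0006 -0.0007  0.0012] mm [ 0.4 -0.6  0.9]
```

View pics/w40.png

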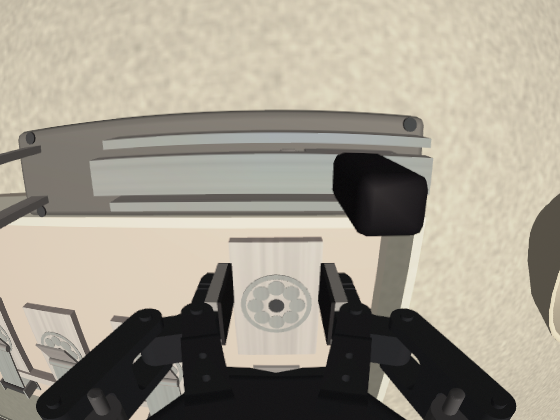

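```bash

python3 -m creep '{"hand":[40,40,40,40,40],"delta_pos":[[0,0,-0.001],[0,-0.0005,0],[-0.006,0,0],[-0.006,0,0],[-0.006,0,0]],"turn":[0,0,0,0,0]}' 35
python3 -m creep '{"hand":[40,40,40,40,40],"delta_pos":[[-0.006,0,0],[-0.006,0,0],[-0.006,0,0],[-0.006,0,0],[-0.006,0,0]],"turn":[0,0,0,0,0]}' 35
python3 -c "
from h import *
st()"
python3 -m creep '{"hand":[40,40,40,40,40],"delta_pos":[[-0.005,0,0],[-0.005,0,0],[-0.005,0,0],[-0.005,0,0],[0,0,0]],"turn":[0,0,0,0,0]}' 35
python3 -c "
from h import *
go(cw(10-12,111,19),87.8)
c=snap('wrist','w41.png')"
python3 -m creep '{"hand":[40,40,40,40,40],"delta_pos":[[-0.002,0,0],[-0.001,0,0],[0,0,0],[0,0,0],[0,0,0]],"turn":[0,0,0,0,0]}' 35
python3 -c "
from h import *
st()"

```

```text
clock: 63.7
tcp_pos: [0.4796, 0.3509, 0.0201]
orientation: [0.0, 0.019, 1.0, -0.0]
wrist_force: [-0.2, 0.1, -0.3]
finger_gap: 0.042
clock: 64.12
tcp_pos: [0.5015, 0.3498, 0.02]
orientation: [-0.002, 0.019, 1.0, -0.0]
wrist_force: [-5.3, 0.9, 3.9]
finger_gap: 0.0426
t 64.1167 tcp [0.5015 0.3498 0.02  ] R [[-0.999, 0.038, -0.004], [0.038, 0.999, -0.0], [0.004, -0.0, -1.0]] F [-5.3  0.9  3.9] gap 0.0426
clock: 64.53
tcp_pos: [0.5169, 0.3492, 0.0199]
orientation: [-0.003, 0.019, 1.0, 0.0]
wrist_force: [-7.4, 1.0, 5.7]
finger_gap: 0.0425
t 64.5333 tcp [0.5169 0.3492 0.0199] R [[-0.999, 0.038, -0.005], [0.038, 0.999, 0.0], [0.005, -0.0, -1.0]] F [-7.4  1.   5.7] gap 0.0425
case tcp mm [ -3.4 110.8  19.9] j [ 0.46  0.56 -0.15  0.87  0.    0.5 ]
turn units 0.005
delta tool units (after turn) [-0.0017  0.0003  0.0012] mm [-1.4  0.2  0.9]
clock: 65.0
tcp_pos: [0.517, 0.3493, 0.0199]
orientation: [-0.004, 0.018, 1.0, -0.0]
wrist_force: [-11.9, 1.3, 9.9]
finger_gap: 0.0425
t 65.0 tcp [0.517  0.3493 0.0199] R [[-0.999, 0.037, -0.008], [0.037, 0.999, 0.0], [0.008, -0.0, -1.0]] F [-11.9   1.3   9.9] gap 0.0425
```

View pics/w41.png

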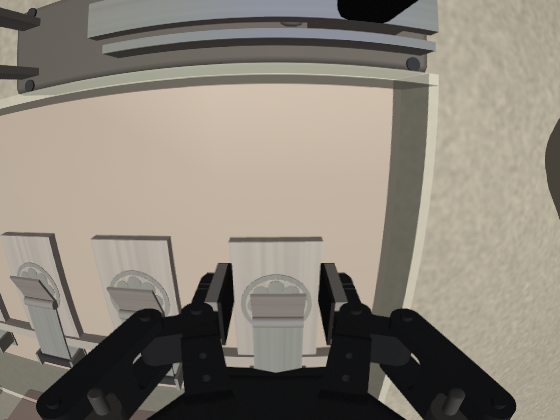

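Stopped against the rail. Release, check from behind, then rise for a full look.

```bash

python3 -m creep '{"hand":[52,52,52,52,52],"delta_pos":[[0,0,0],[0,0,0],[0,0,0],[0,0,0],[0,0,-0.005]],"turn":[0,0,0,0,0]}' 35
python3 -m creep '{"hand":[52,52,52,20,20],"delta_pos":[[0,0,-0.015],[0,0,-0.02],[0.02,0,0],[0.025,0,0],[0.012,0,0]],"turn":[0,0,0,0,0]}' 35
python3 -m creep '{"hand":[20,20,20,20,20],"delta_pos":[[0,0,0],[0,0,0],[0,0,0.01],[0,0,0.015],[0,0,0.012]],"turn":[0,0,0,0,0]}' 35
python3 -m creep '{"hand":[20,20,20,20,20],"delta_pos":[[-0.003,0,0],[-0.004,0,0],[-0.003,0,0],[-0.003,0,0],[-0.002,0,0]],"turn":[0,0,0,0,0]}' 35
python3 -c "
from h import *
go(cw(-36,111,22),87.8)"
python3 -m creep '{"hand":[20,20,20,20,20],"delta_pos":[[-0.003,0,0],[-0.001,0,0],[0,0,0],[0,0,0],[0,0,0]],"turn":[0,0,0,0,0]}' 35
python3 -c "
from h import *
go(cw(-36,111,21.5),87.8)"
python3 -m creep '{"hand":[20,20,20,20,20],"delta_pos":[[0.006,0,0],[0.006,0,0],[0,0,-0.02],[0,0,-0.04],[0,0,-0.05]],"turn":[0,0,0,0,0]}' 35
python3 -m creep '{"hand":[40,40,40,40,40],"delta_pos":[[0,-0.045,-0.02],[0,-0.05,-0.02],[0,-0.045,-0.02],[0,0,-0.05],[0,0,-0.05]],"turn":[0,0,0,0,0]}' 35
python3 -c "
from h import *
snap('wrist');c=snap('wrist','w42.png')
overlay(c,(110,310,140,440),2.6,'ov2.png')
go(cw(120,-50,300))
c=snap('side','s42.png')
cv2.imwrite('pics/s42z.png',cv2.resize(c['pixels'][70:230,140:290,::-1],None,fx=3.5,fy=3.5,interpolation=cv2.INTER_CUBIC))
"

```

```text
clock: 65.42
tcp_pos: [0.5215, 0.3489, 0.0237]
orientation: [-0.0, 0.019, 1.0, -0.0]
wrist_force: [-0.2, -0.2, 0.2]
finger_gap: 0.052
clock: 65.83
tcp_pos: [0.4746, 0.3511, 0.0536]
orientation: [0.0, 0.019, 1.0, 0.0]
wrist_force: [-0.5, 0.2, -1.4]
finger_gap: 0.0286
clock: 66.25
tcp_pos: [0.4769, 0.3511, 0.0218]
orientation: [0.0, 0.019, 1.0, 0.0]
wrist_force: [-0.0, -0.1, -0.1]
finger_gap: 0.0198
clock: 66.67
tcp_pos: [0.4854, 0.3507, 0.0226]
orientation: [-0.003, 0.019, 1.0, 0.0]
wrist_force: [-10.7, 0.7, 4.7]
finger_gap: 0.02
t 66.6667 tcp [0.4854 0.3507 0.0226] R [[-0.999, 0.038, -0.005], [0.038, 0.999, 0.001], [0.005, 0.001, -1.0]] F [-10.7   0.7   4.7] gap 0.02
case tcp mm [-34.9 111.   22.6] j [ 0.49  0.51 -0.22  0.84  0.    0.53]
turn units 0.01
delta tool units (after turn) [ 0.0014 -0.      0.0008] mm [ 1.1 -0.   0.6]
clock: 67.08
tcp_pos: [0.4856, 0.3507, 0.0225]
orientation: [-0.005, 0.018, 1.0, 0.0]
wrist_force: [-15.0, 1.4, 8.3]
finger_gap: 0.0204
t 67.0833 tcp [0.4856 0.3507 0.0225] R [[-0.999, 0.036, -0.01], [0.036, 0.999, 0.001], [0.01, 0.0, -1.0]] F [-15.    1.4   8.3] gap 0.0204
case tcp mm [-34.7 111.   22.5] j [ 0.49  0.51 -0.22  0.85  0.01  0.53]
turn units 0.026
delta tool units (after turn) [ 0.0016 -0.      0.0013] mm [ 1.3 -0.   1. ]
clock: 67.5
tcp_pos: [0.48, 0.3498, 0.1094]
orientation: [-0.002, 0.019, 1.0, -0.001]
wrist_force: [0.7, -0.2, -1.0]
finger_gap: 0.0199
clock: 67.92
tcp_pos: [0.4758, 0.2374, 0.2383]
orientation: [-0.002, 0.021, 1.0, -0.001]
wrist_force: [2.3, 1.1, -0.1]
finger_gap: 0.0404
t 68.0167 tcp [0.4811 0.2404 0.2458] R [[-0.999, 0.04, 0.013], [0.04, 0.999, 0.004], [-0.013, 0.004, -1.0]] F [ 0.7  0.2 -0.1] gap 0.0399
case tcp mm [-34.9   0.6 245.8] j [ 0.31  0.23 -0.06  1.27 -0.    0.35]
delta tool units (after turn) [-0.1946 -0.0626 -0.0655] mm [-155.7  -50.1  -52.4]
```

View pics/ov2.png

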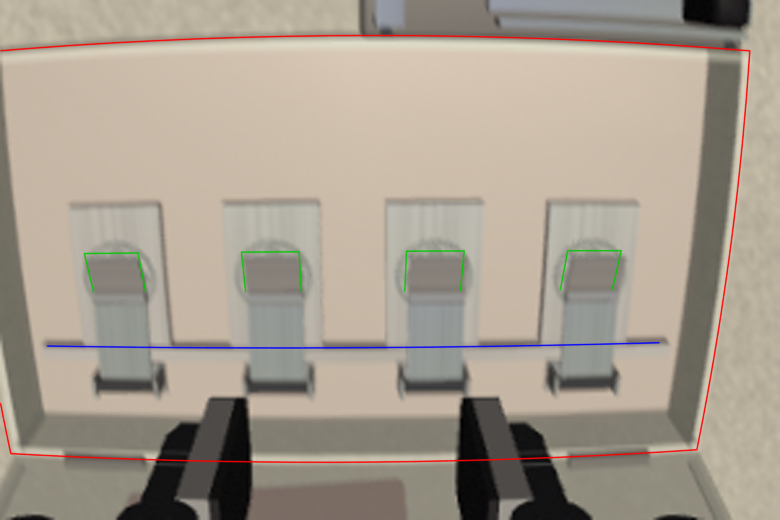

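View pics/s42z.png

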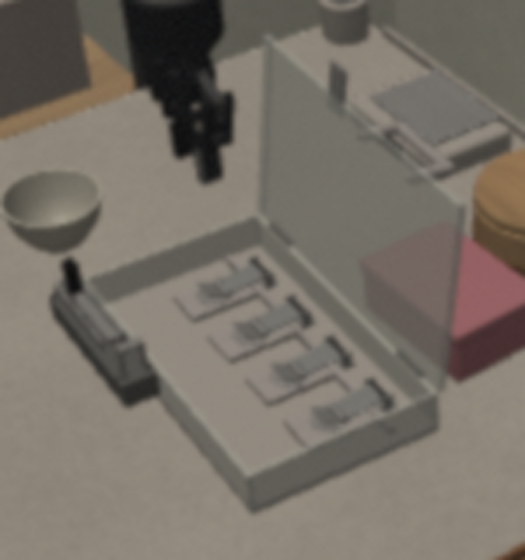

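```bash

python3 -m creep '{"hand":[26,26,26,26,26],"delta_pos":[[0,0,-0.03],[0,0,-0.04],[0,0,-0.03],[0,0,0],[0,0,0]],"turn":[0,0,-1,-1,-1]}' 35
python3 -m creep '{"hand":[26,26,26,26,26],"delta_pos":[[0,0,0],[0,0,0],[0,0,0],[0,0,0],[0,0,0]],"turn":[-1,-1,-1,-1,-1]}' 35
python3 -m creep '{"hand":[26,26,26,26,26],"delta_pos":[[0,0,0],[0,0,0],[0,0,0],[0,0,0],[0,0,0]],"turn":[-1,-1,-1,-1,-1]}' 35
python3 -m creep '{"hand":[26,26,26,26,26],"delta_pos":[[0,0,0],[0,0,0],[0,0,0],[0,0,0],[0,0,0]],"turn":[-1,-1,-1,-1,-1]}' 35
python3 -c "
from h import *
go([.669,.1819,.32],-2.2)"

```

```text
clock: 68.48
tcp_pos: [0.4782, 0.2405, 0.3195]
orientation: [0.002, -0.114, 0.994, 0.0]
wrist_force: [-0.1, -0.2, -0.6]
finger_gap: 0.0259
clock: 68.9
tcp_pos: [0.4773, 0.2402, 0.3173]
orientation: [-0.0, -0.326, 0.945, -0.0]
wrist_force: [-0.2, 1.3, 0.0]
finger_gap: 0.0261
clock: 69.32
tcp_pos: [0.4772, 0.2402, 0.3173]
orientation: [-0.0, -0.523, 0.852, -0.0]
wrist_force: [0.4, 0.6, -1.1]
finger_gap: 0.0258
clock: 69.73
tcp_pos: [0.4772, 0.2402, 0.3173]
orientation: [-0.0, -0.695, 0.719, 0.0]
wrist_force: [0.2, 1.2, -0.9]
finger_gap: 0.0259
t 69.7333 tcp [0.4772 0.2402 0.3173] R [[-0.034, -0.999, -0.001], [-0.999, 0.034, -0.0], [0.0, 0.001, -1.0]] F [ 0.2  1.2 -0.9] gap 0.0259
case tcp mm [-3.880e+01  3.000e-01  3.173e+02] j [ 0.32  0.22  0.11  1.46 -0.   -1.22]
turn units 0.052
delta tool units (after turn) [ 0.0636 -0.2423 -0.0035] mm [  50.9 -193.9   -2.8]
```

```bash

python3 -m creep '{"hand":[26,26,26,26,26],"delta_pos":[[0.0126,-0.04,-0.0007],[0.0126,-0.04,-0.0007],[0.0126,-0.04,-0.0007],[0.0126,-0.04,-0.0007],[0.0126,-0.04,-0.0007]],"turn":[0,0,0,0,0]}' 35
python3 -m creep '{"hand":[26,26,26,26,26],"delta_pos":[[0,-0.02,0],[0,-0.02,0],[0,-0.0023,0],[0,0,0],[0,0,0]],"turn":[0.05,0,0,0,0]}' 35
python3 -c "
from h import *
snap('wrist');c=snap('wrist','w43.png')
for d in env.pinpoint('wrist','lid_handle'): print(d,wc(onz(c,*d['location'],.219,fish=True)))
go([.669,.1819,.2115],-2.2)"

```

```text
clock: 70.15
tcp_pos: [0.6365, 0.1832, 0.3201]
orientation: [-0.0, -0.694, 0.72, -0.0]
wrist_force: [0.3, 1.0, 0.0]
finger_gap: 0.026
clock: 70.57
tcp_pos: [0.6684, 0.1825, 0.3202]
orientation: [-0.001, -0.692, 0.722, 0.0]
wrist_force: [-0.1, 0.9, 0.1]
finger_gap: 0.0257
{'location': [215.8, 272.2], 'score': 0.87} [156.99885506 -51.53852803 219.        ]
{'location': [198.2, 377.8], 'score': 0.58} [ 76.04121712 -65.2701194  219.        ]
t 70.7167 tcp [0.668  0.1828 0.3216] R [[-0.042, -0.999, 0.0], [-0.999, 0.042, 0.0], [-0.0, -0.0, -1.0]] F [0.3 0.7 0.7] gap 0.0265
case tcp mm [154.  -49.7 321.6] j [ 0.15  0.58  0.65  1.64  0.   -1.38]
turn units -0.039
delta tool units (after turn) [ 0.0011 -0.0013  0.1377] mm [  0.9  -1.  110.1]
```

View pics/w43.png

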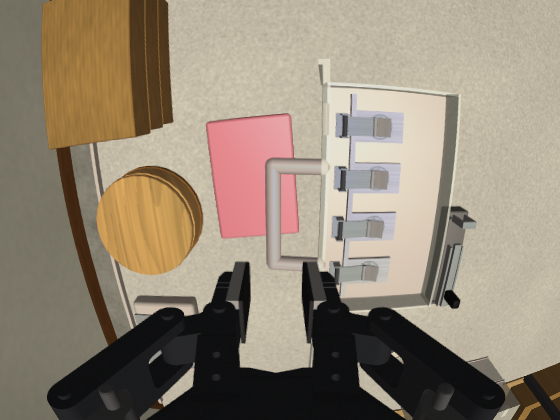

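```bash

python3 -m creep '{"hand":[26,26,26,26,26],"delta_pos":[[0.001,-0.0015,0.03],[0,0,0.035],[0,0,0.035],[0,0,0.025],[0,0,0.015]],"turn":[-0.04,0,0,0,0]}' 35
python3 -m creep '{"hand":[26,26,8,8,8],"delta_pos":[[0,0,0],[0,0,0],[0,0,0],[0,0,0],[0,0,0]],"turn":[0,0,0,0,0]}' 30
python3 -m creep '{"hand":[8,8,8,8,8],"delta_pos":[[0,0,0],[0,0,0],[0,0,0],[0,0,0],[0,0,0]],"turn":[0,0,0,0,0]}' 30
cat > arc.py <<'E'
from h import *
go(cw(155,-50,209),-2.2)
p=wc(env.get_state()['tcp_pos'])
# bar angle from x
r0=179.7
a0=np.degrees(np.arccos(np.clip(-(p[0]-90)/r0,-1,1)))-np.degrees(np.arctan2(41,175))
print('theta est',a0, 'bar z',45.5+r0*np.sin(np.radians(a0+13.19)))
import sys
th=a0;pt=lambda t:np.array([90-r0*np.cos(np.radians(t+13.19)),45.5+r0*np.sin(np.radians(t+13.19))])
while th>0:
    n=max(th-5,0);d=pt(n)-pt(th);th=n;print(round(th,1),(-d/800).round(4),pt(th).round(1))
E
python3 arc.py
python3 -c "
from h import *
snap('wrist','w44.png')"

```

```text
clock: 71.13
tcp_pos: [0.668, 0.1817, 0.2067]
orientation: [-0.001, -0.693, 0.721, 0.001]
wrist_force: [0.4, 0.2, 0.7]
finger_gap: 0.026
clock: 71.55
tcp_pos: [0.6705, 0.1818, 0.211]
orientation: [0.001, -0.693, 0.721, -0.001]
wrist_force: [-0.7, 0.5, 3.3]
finger_gap: 0.0109
clock: 71.97
tcp_pos: [0.6711, 0.1818, 0.2107]
orientation: [0.002, -0.693, 0.721, -0.001]
wrist_force: [-0.5, 0.7, 5.7]
finger_gap: 0.0105
t 71.9667 tcp [0.6711 0.1818 0.2107] R [[-0.039, -0.999, 0.003], [-0.999, 0.039, 0.001], [-0.001, -0.003, -1.0]] F [-0.5  0.7  5.7] gap 0.0105
case tcp mm [157.1 -50.6 210.7] j [ 0.15  0.56  0.35  1.36  0.   -1.38]
turn units -0.007
delta tool units (after turn) [-0.0008  0.0027  0.0021] mm [-0.6  2.1  1.7]
theta est 98.74968878605566 bar z 212.18570598394342
93.7 [ 0.0185 -0.0065] [142.4 217.4]
88.7 [ 0.019  -0.0049] [127.2 221.3]
83.7 [ 0.0193 -0.0032] [111.7 223.9]
78.7 [ 0.0195 -0.0015] [ 96.1 225.1]
73.7 [0.0196 0.0002] [ 80.4 224.9]
68.7 [0.0195 0.0019] [ 64.8 223.4]
63.7 [0.0193 0.0036] [ 49.4 220.6]
58.7 [0.0189 0.0053] [ 34.3 216.3]
53.7 [0.0183 0.0069] [ 19.6 210.8]
48.7 [0.0177 0.0085] [  5.5 204.1]
43.7 [0.0169 0.01  ] [ -8.  196.1]
38.7 [0.0159 0.0114] [-20.8 187. ]
33.7 [0.0149 0.0127] [-32.7 176.8]
28.7 [0.0137 0.014 ] [-43.7 165.6]
23.7 [0.0124 0.0151] [-53.6 153.5]
18.7 [0.0111 0.0162] [-62.5 140.6]
13.7 [0.0096 0.0171] [-70.2 126.9]
8.7 [0.0081 0.0178] [-76.7 112.6]
3.7 [0.0065 0.0185] [-81.9  97.9]
0 [0.0038 0.0142] [-85.   86.5]
```

View pics/w44.png

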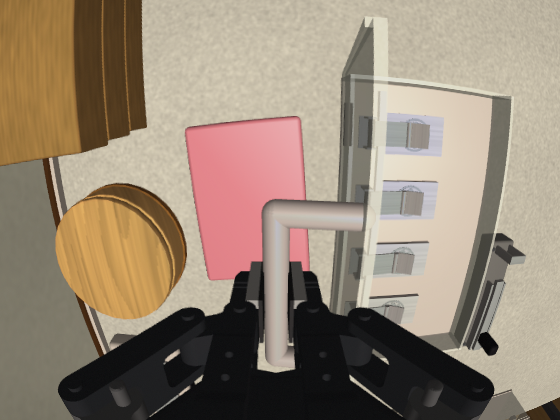

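```bash

python3 -m creep '{"hand":[8,8,8,8,8],"delta_pos":[[0,0.0185,-0.0065],[0,0.019,-0.0049],[0,0.0193,-0.0032],[0,0.0195,-0.0015],[0,0.0196,0.0002]],"turn":[0,0,0,0,0]}' 30
python3 -m creep '{"hand":[8,8,8,8,8],"delta_pos":[[0,0,0],[0,0,0],[0,0,0],[0,0,0],[0,0,0]],"turn":[0,0,0,0,0]}' 30
python3 arc.py | head -5

```

```text
clock: 72.43
tcp_pos: [0.5956, 0.1846, 0.2239]
orientation: [0.003, -0.693, 0.721, -0.002]
wrist_force: [5.1, 0.9, -4.1]
finger_gap: 0.0106
clock: 72.85
tcp_pos: [0.5941, 0.1846, 0.2237]
orientation: [0.001, -0.693, 0.721, -0.001]
wrist_force: [-3.2, 0.7, 10.5]
finger_gap: 0.0106
t 72.85 tcp [0.5941 0.1846 0.2237] R [[-0.039, -0.999, 0.002], [-0.999, 0.039, 0.001], [-0.001, -0.002, -1.0]] F [-3.2  0.7 10.5] gap 0.0106
case tcp mm [ 80.1 -50.8 223.7] j [ 0.17  0.41  0.14  1.3   0.   -1.36]
turn units -0.008
delta tool units (after turn) [-0.0009 -0.0936  0.0186] mm [ -0.8 -74.8  14.9]
theta est 73.66415445448541 bar z 224.9292063328423
```

```bash

python3 -m creep '{"hand":[8,8,8,8,8],"delta_pos":[[0,0.0195,0.0],[0,0.0193,0.0036],[0,0.0189,0.0053],[0,0.0183,0.0069],[0,0.0177,0.0085]],"turn":[0,0,0,0,0]}' 30
python3 -m creep '{"hand":[8,8,8,8,8],"delta_pos":[[0,0,0],[0,0,0],[0,0,0],[0,0,0],[0,0,0]],"turn":[0,0,0,0,0]}' 30
python3 arc.py 

```

```text
clock: 73.27
tcp_pos: [0.52, 0.1874, 0.203]
orientation: [0.001, -0.693, 0.721, -0.001]
wrist_force: [0.8, 0.3, 2.9]
finger_gap: 0.0105
clock: 73.68
tcp_pos: [0.518, 0.1874, 0.2022]
orientation: [-0.001, -0.693, 0.721, 0.001]
wrist_force: [-5.9, 0.2, 4.0]
finger_gap: 0.0106
t 73.6833 tcp [0.518  0.1874 0.2022] R [[-0.039, -0.999, -0.003], [-0.999, 0.039, 0.0], [0.0, 0.003, -1.0]] F [-5.9  0.2  4. ] gap 0.0106
case tcp mm [  3.9 -50.9 202.2] j [ 0.2   0.28 -0.09  1.2   0.   -1.33]
turn units -0.008
delta tool units (after turn) [-0.0011 -0.1888 -0.009 ] mm [  -0.9 -151.1   -7.2]
theta est 48.18732708252822 bar z 203.23948838390115
43.2 [0.0168 0.0101] [ -9.5 195.1]
38.2 [0.0158 0.0116] [-22.2 185.9]
33.2 [0.0148 0.0129] [-34.  175.6]
28.2 [0.0136 0.0141] [-44.8 164.3]
23.2 [0.0123 0.0153] [-54.7 152.1]
18.2 [0.0109 0.0163] [-63.4 139.1]
13.2 [0.0095 0.0172] [-71.  125.3]
8.2 [0.0079 0.0179] [-77.3 111. ]
3.2 [0.0063 0.0185] [-82.4  96.2]
0 [0.0032 0.0121] [-85.   86.5]
```

```bash

python3 -m creep '{"hand":[8,8,8,8,8],"delta_pos":[[0,0.0168,0.0101],[0,0.0158,0.0116],[0,0.0148,0.0129],[0,0.0136,0.0141],[0,0.0123,0.0153]],"turn":[0,0,0,0,0]}' 30
python3 -m creep '{"hand":[8,8,8,8,8],"delta_pos":[[0,0,0],[0,0,0],[0,0,0],[0,0,0],[0,0,0]],"turn":[0,0,0,0,0]}' 30
python3 arc.py 
python3 -c "
from h import *
c=snap('side','s45.png')
cv2.imwrite('pics/s45z.png',cv2.resize(c['pixels'][70:230,140:290,::-1],None,fx=3.5,fy=3.5,interpolation=cv2.INTER_CUBIC))"

```

```text
clock: 74.1
tcp_pos: [0.4616, 0.1895, 0.1518]
orientation: [0.001, -0.693, 0.721, -0.001]
wrist_force: [0.9, -1.3, 1.9]
finger_gap: 0.0105
clock: 74.52
tcp_pos: [0.4608, 0.1896, 0.1511]
orientation: [0.0, -0.693, 0.721, -0.0]
wrist_force: [3.5, -1.5, -7.6]
finger_gap: 0.0104
t 74.5167 tcp [0.4608 0.1896 0.1511] R [[-0.04, -0.999, 0.0], [-0.999, 0.04, -0.0], [0.0, -0.0, -1.0]] F [ 3.5 -1.5 -7.6] gap 0.0104
case tcp mm [-53.3 -50.9 151.1] j [ 0.23  0.21 -0.32  1.04 -0.   -1.3 ]
turn units -0.014
delta tool units (after turn) [-0.0011 -0.2603 -0.0723] mm [  -0.9 -208.3  -57.9]
theta est 23.95165641342812 bar z 154.00065057779938
19.0 [0.0111 0.0161] [-62.2 141.1]
14.0 [0.0097 0.017 ] [-69.9 127.5]
9.0 [0.0082 0.0178] [-76.4 113.2]
4.0 [0.0066 0.0185] [-81.7  98.5]
0 [0.0041 0.0149] [-85.   86.5]
```

View pics/s45z.png

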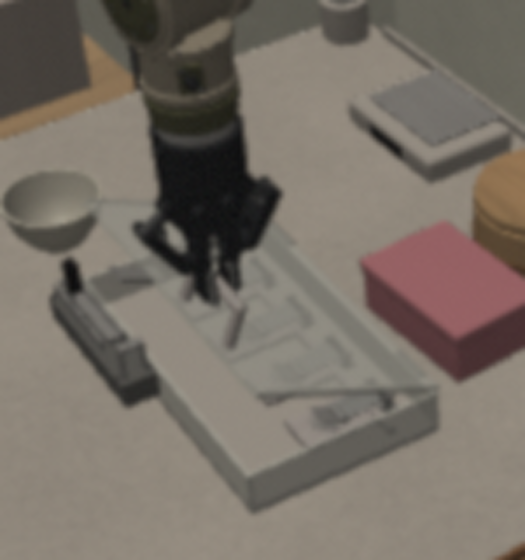

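```bash

python3 -m creep '{"hand":[8,8,8,8,8],"delta_pos":[[0,0.0111,0.0161],[0,0.0097,0.017],[0,0.0082,0.0178],[0,0.0066,0.0185],[0,0.002,0.0065]],"turn":[0,0,0,0,0]}' 30
python3 -m creep '{"hand":[8,8,8,8,8],"delta_pos":[[0,0,0],[0,0,0],[0,0,0],[0,0,0],[0,0,0]],"turn":[0,0,0,0,0]}' 30
python3 arc.py 
python3 -m creep '{"hand":[8,8,8,8,8],"delta_pos":[[0,0.001,0.004],[0,0.001,0.004],[0,0,0.003],[0,0,0],[0,0,0]],"turn":[0,0,0,0,0]}' 30
python3 arc.py 

```

```text
clock: 74.98
tcp_pos: [0.4312, 0.1909, 0.0904]
orientation: [0.001, -0.693, 0.721, -0.001]
wrist_force: [3.2, -1.9, 1.7]
finger_gap: 0.0106
clock: 75.4
tcp_pos: [0.4312, 0.1909, 0.091]
orientation: [0.001, -0.693, 0.721, -0.001]
wrist_force: [5.1, -2.4, -5.1]
finger_gap: 0.0106
t 75.4 tcp [0.4312 0.1909 0.091 ] R [[-0.04, -0.999, 0.002], [-0.999, 0.04, -0.0], [0.0, -0.002, -1.0]] F [ 5.1 -2.4 -5.1] gap 0.0106
case tcp mm [-82.9 -50.8  91. ] j [ 0.25  0.22 -0.47  0.88 -0.   -1.28]
turn units -0.013
delta tool units (after turn) [-0.001  -0.2977 -0.1468] mm [  -0.8 -238.1 -117.5]
theta est 2.643950422351546 bar z 94.5312093789378
0 [0.0026 0.01  ] [-85.   86.5]
clock: 75.82
tcp_pos: [0.4292, 0.1911, 0.0829]
orientation: [0.001, -0.693, 0.721, -0.001]
wrist_force: [2.9, -4.4, 8.2]
finger_gap: 0.0107
t 75.8167 tcp [0.4292 0.1911 0.0829] R [[-0.039, -0.999, 0.002], [-0.999, 0.039, 0.0], [-0.0, -0.002, -1.0]] F [ 2.9 -4.4  8.2] gap 0.0107
case tcp mm [-84.9 -50.6  82.9] j [ 0.25  0.23 -0.49  0.85 -0.   -1.28]
turn units -0.009
delta tool units (after turn) [-0.0009 -0.3002 -0.157 ] mm [  -0.7 -240.2 -125.6]
theta est 0.08035185032652414 bar z 86.74943909100469
0 [0.0001 0.0003] [-85.   86.5]
```

```bash

python3 -m creep '{"hand":[8,8,8,8,8],"delta_pos":[[0,0,0.003],[0,0,0.001],[0,0,0],[0,0,0],[0,0,0]],"turn":[0,0,0,0,0]}' 30
python3 -m creep '{"hand":[30,30,30,30,30],"delta_pos":[[0,0,-0.003],[0,0,0],[0,0,0],[0,0,0],[0,0,0]],"turn":[0,0,0,0,0]}' 30
python3 -m creep '{"hand":[30,30,30,30,30],"delta_pos":[[0,0,-0.015],[0,0,-0.03],[0,0,-0.03],[0,0,-0.03],[0,0,0]],"turn":[0,0,0,0,0]}' 30
python3 -m creep '{"hand":[5,5,5,5,5],"delta_pos":[[0,0,0],[0,0,0],[0,0,0],[0,0,0],[0,0,0]],"turn":[0,0,0,0,0]}' 30
python3 -c "
from h import *
c=snap('wrist','w46.png')
go(cw(-85,-50,110),-2.2)
c=snap('side','s46.png')
cv2.imwrite('pics/s46z.png',cv2.resize(c['pixels'][90:230,140:290,::-1],None,fx=4,fy=4,interpolation=cv2.INTER_CUBIC))"

```

```text
clock: 76.23
tcp_pos: [0.4293, 0.1911, 0.0824]
orientation: [0.002, -0.693, 0.721, -0.001]
wrist_force: [-7.0, -7.2, 34.7]
finger_gap: 0.0107
clock: 76.65
tcp_pos: [0.4274, 0.1911, 0.08]
orientation: [-0.001, -0.693, 0.721, 0.001]
wrist_force: [-0.5, -1.4, -0.7]
finger_gap: 0.03
clock: 77.07
tcp_pos: [0.4305, 0.1918, 0.1685]
orientation: [0.003, -0.693, 0.721, -0.001]
wrist_force: [-0.1, 0.2, 0.7]
finger_gap: 0.03
clock: 77.48
tcp_pos: [0.4275, 0.1909, 0.1637]
orientation: [-0.001, -0.693, 0.721, 0.001]
wrist_force: [-0.3, 0.2, 0.5]
finger_gap: 0.0048
t 77.5333 tcp [0.4277 0.1909 0.1639] R [[-0.039, -0.999, -0.002], [-0.999, 0.039, -0.0], [0.0, 0.002, -1.0]] F [-0.1 -0.8 -0.7] gap 0.0049
case tcp mm [-86.4 -50.9 163.9] j [ 0.25  0.15 -0.36  1.06  0.   -1.28]
turn units -0.009
delta tool units (after turn) [-0.0011 -0.0019  0.0674] mm [-0.9 -1.5 53.9]
```

View pics/s46z.png

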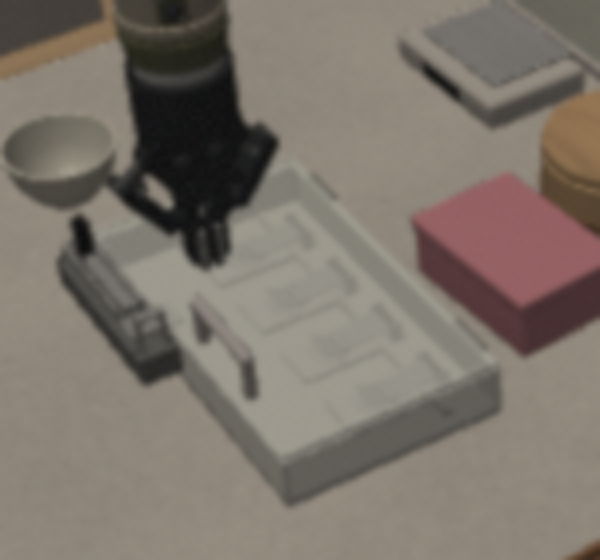

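View pics/w46.png

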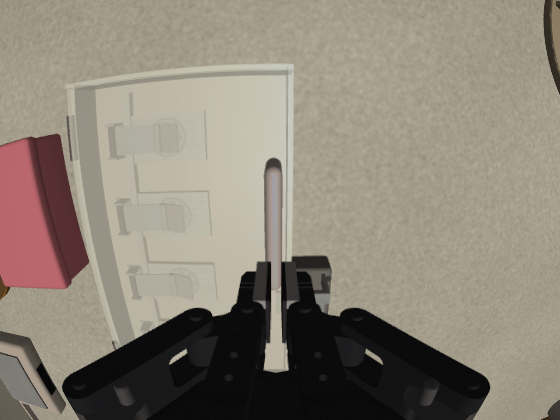

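```bash

python3 -m creep '{"hand":[36,36,36,36,36],"delta_pos":[[0,0,0],[0,0,0],[0,0,0],[0,0,0],[0,0,0]],"turn":[1,1,1,1,1]}' 30
python3 -m creep '{"hand":[36,36,36,36,36],"delta_pos":[[0,0,0],[0,0,0],[0,0,0],[0,0,0],[0,0,0]],"turn":[1,1,1,1,1]}' 30
python3 -m creep '{"hand":[36,36,36,36,36],"delta_pos":[[0,0,0],[0,0,0],[0,0,0],[0,0,0],[0,0,0]],"turn":[1,1,1,1,1]}' 30
python3 -m creep '{"hand":[36,36,36,36,36],"delta_pos":[[0,0,0],[0,0,0],[0,0,0],[0,0,0],[0,0,0]],"turn":[1,1,1,0,0]}' 30
python3 -c "
from h import *
go(cw(-117.5,136,125),87.8)"

```

```text
clock: 78.0
tcp_pos: [0.4281, 0.191, 0.1645]
orientation: [-0.0, -0.519, 0.855, 0.0]
wrist_force: [-0.3, 0.1, 0.3]
finger_gap: 0.036
clock: 78.42
tcp_pos: [0.4281, 0.191, 0.1645]
orientation: [-0.0, -0.322, 0.947, 0.0]
wrist_force: [0.8, 0.5, -0.5]
finger_gap: 0.036
clock: 78.83
tcp_pos: [0.4281, 0.191, 0.1645]
orientation: [-0.0, -0.109, 0.994, 0.0]
wrist_force: [-0.2, -0.1, -1.0]
finger_gap: 0.0361
clock: 79.25
tcp_pos: [0.4281, 0.191, 0.1645]
orientation: [-0.0, 0.018, 1.0, 0.0]
wrist_force: [-0.0, 0.2, -0.2]
finger_gap: 0.0362
t 79.25 tcp [0.4281 0.191  0.1645] R [[-0.999, 0.037, -0.0], [0.037, 0.999, 0.0], [0.0, 0.0, -1.0]] F [-0.   0.2 -0.2] gap 0.0362
case tcp mm [-86.  -50.7 164.5] j [ 0.25  0.15 -0.36  1.06  0.    0.28]
turn units 0.019
delta tool units (after turn) [0.0394 0.2334 0.0494] mm [ 31.5 186.7  39.6]
```

```bash

python3 -m creep '{"hand":[36,36,36,36,36],"delta_pos":[[0.0079,0.0467,0.0],[0.0079,0.0467,0.01],[0.0079,0.0467,0.01],[0.0079,0.0467,0.01],[0.0079,0.0467,0.01]],"turn":[0,0,0,0,0]}' 30
python3 -m creep '{"hand":[36,36,36,36,36],"delta_pos":[[0,0,0.009],[0,0,0],[0,0,0],[0,0,0],[0,0,0]],"turn":[0,0,0,0,0]}' 30
python3 -c "
from h import *
c=snap('wrist','w47.png')
for d in env.pinpoint('wrist','catch_knob'): print(d,wc(onz(c,*d['location'],.081,fish=True)))
go(cw(-117.5,136,75),87.8)"

```

```text
clock: 79.67
tcp_pos: [0.4036, 0.3806, 0.1324]
orientation: [0.0, 0.019, 1.0, 0.0]
wrist_force: [-0.1, -0.1, 0.1]
finger_gap: 0.0358
clock: 80.08
tcp_pos: [0.4045, 0.3778, 0.1262]
orientation: [0.0, 0.02, 1.0, 0.0]
wrist_force: [0.0, -0.9, -0.2]
finger_gap: 0.0361
{'location': [249.8, 275.3], 'score': 0.63} [-116.61735304  134.98536347   81.        ]
t 80.1833 tcp [0.4047 0.378  0.1263] R [[-0.999, 0.041, 0.001], [0.041, 0.999, 0.001], [-0.001, 0.001, -1.0]] F [-0.7  0.2  0.3] gap 0.0362
case tcp mm [-116.6  135.2  126.3] j [ 0.61  0.33 -0.22  1.02 -0.    0.65]
turn units -0.026
delta tool units (after turn) [0.0012 0.0009 0.0641] mm [ 1.   0.7 51.3]
```

View pics/w47.png

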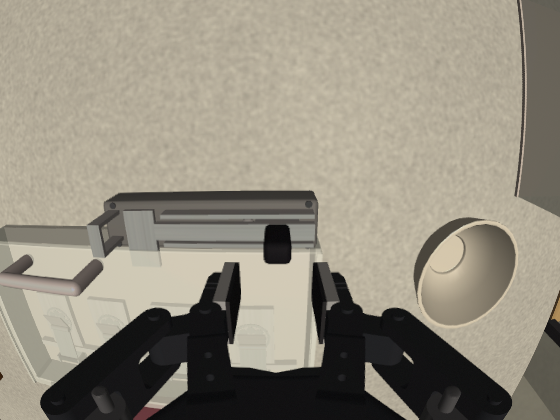

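```bash

python3 -m creep '{"hand":[36,36,36,36,36],"delta_pos":[[0.0012,0.001,0.02],[0,0,0.02],[0,0,0.015],[0,0,0.0095],[0,0,0]],"turn":[0,0,0,0,0]}' 30
python3 -m creep '{"hand":[10,10,10,10,10],"delta_pos":[[0,0,0],[0,0,0],[0,0,0],[0,0,0],[0,0,0]],"turn":[0,0,0,0,0]}' 40
python3 -c "
from h import *
go(cw(-118,95,75),87.8)"
python3 -m creep '{"hand":[10,10,10,10,10],"delta_pos":[[0,0,-0.004],[0,0,-0.004],[0,0,-0.0035],[0,0,0],[0,0,0]],"turn":[0,0,0,0,0]}' 40
python3 -c "
from h import *
go(cw(-118,95,84),87.8)
c=snap('wrist','w48.png')"

```

```text
clock: 80.6
tcp_pos: [0.4024, 0.3785, 0.0727]
orientation: [-0.001, 0.02, 1.0, -0.001]
wrist_force: [0.0, 0.2, 0.5]
finger_gap: 0.0362
clock: 81.02
tcp_pos: [0.4036, 0.3801, 0.0748]
orientation: [0.001, 0.02, 1.0, 0.0]
wrist_force: [-0.4, -0.5, 2.0]
finger_gap: 0.0151
t 81.0167 tcp [0.4036 0.3801 0.0748] R [[-0.999, 0.039, 0.001], [0.039, 0.999, 0.001], [-0.001, 0.001, -1.0]] F [-0.4 -0.5  2. ] gap 0.0151
case tcp mm [-117.7  137.2   74.8] j [ 0.61  0.38 -0.29  0.9  -0.    0.65]
turn units -0.009
delta tool units (after turn) [ 0.0003 -0.0528 -0.0003] mm [  0.3 -42.2  -0.2]
clock: 81.43
tcp_pos: [0.4036, 0.3799, 0.0834]
orientation: [0.001, 0.02, 1.0, 0.0]
wrist_force: [3.5, 0.8, -2.7]
finger_gap: 0.015
t 81.4333 tcp [0.4036 0.3799 0.0834] R [[-0.999, 0.039, 0.001], [0.039, 0.999, 0.0], [-0.001, 0.001, -1.0]] F [ 3.5  0.8 -2.7] gap 0.015
case tcp mm [-117.8  137.1   83.4] j [ 0.61  0.37 -0.28  0.92 -0.    0.65]
turn units -0.01
delta tool units (after turn) [ 0.0003 -0.0527 -0.0008] mm [  0.2 -42.1  -0.7]
```

View pics/w48.png

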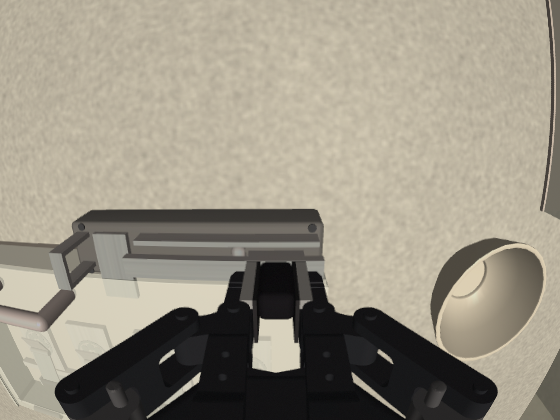

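```bash

python3 -m creep '{"hand":[10,10,10,10,10],"delta_pos":[[0,-0.012,0],[0,-0.015,0],[0,-0.015,0],[0,-0.0105,0],[0,0,0]],"turn":[0,0,0,0,0]}' 40
python3 -m creep '{"hand":[10,10,10,10,10],"delta_pos":[[0,-0.001,0],[0,0,0],[0,0,0],[0,0,0],[0,0,0]],"turn":[0,0,0,0,0]}' 40
python3 -c "
from h import *
go(cw(-118,95,84),87.8)
c=snap('wrist','w49.png')"

```

```text
clock: 81.9
tcp_pos: [0.402, 0.3382, 0.0839]
orientation: [0.0, 0.02, 1.0, 0.003]
wrist_force: [2.7, 7.4, -3.6]
finger_gap: 0.0154
clock: 82.32
tcp_pos: [0.402, 0.3382, 0.0839]
orientation: [0.001, 0.019, 1.0, 0.003]
wrist_force: [3.3, 8.1, -3.2]
finger_gap: 0.0153
t 82.3167 tcp [0.402  0.3382 0.0839] R [[-0.999, 0.039, 0.001], [0.039, 0.999, 0.005], [-0.001, 0.005, -1.0]] F [ 3.3  8.1 -3.2] gap 0.0153
case tcp mm [-117.7   95.3   83.9] j [ 0.54  0.32 -0.35  0.89  0.    0.58]
turn units -0.006
delta tool units (after turn) [ 0.0004 -0.0004 -0.0001] mm [ 0.3 -0.3 -0.1]
```

View pics/w49.png

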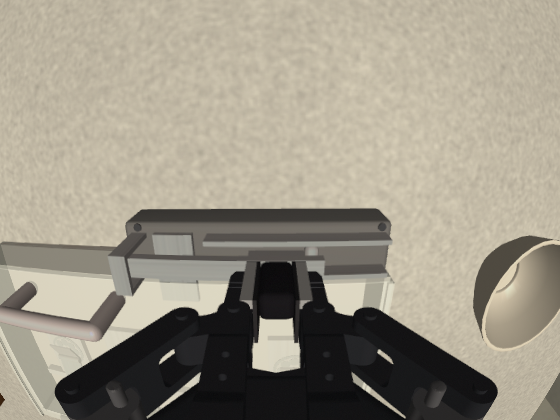

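At the locked end stop (8 N). Lower and release.

```bash

python3 -m creep '{"hand":[10,10,10,10,10],"delta_pos":[[0,0.001,0.004],[0,0,0.004],[0,0,0.0035],[0,0,0.001],[0,0,0]],"turn":[0,0,0,0,0]}' 40
python3 -c "
from h import *
go(cw(-118,95,75),87.8)"
python3 -m creep '{"hand":[30,30,30,30,30],"delta_pos":[[0,0,0],[0,0,0],[0,0,0],[0,0,0],[0,0,0]],"turn":[0,0,0,0,0]}' 40
python3 -m creep '{"hand":[40,40,40,40,40],"delta_pos":[[0,0,-0.01],[0,0,-0.02],[0,0,-0.03],[0,0,-0.04],[0,0,-0.03]],"turn":[0,0,0,0,0]}' 40
python3 -m creep '{"hand":[40,40,40,40,40],"delta_pos":[[0,0,0],[0,0,0],[0,0,0],[0,0,0],[0,0,0]],"turn":[0,0,0,0,0]}' 40
python3 -c "
from h import *
c=snap('wrist','w50.png');st()
cv2.imwrite('pics/w50z.png',cv2.resize(c['pixels'][150:350,0:350,::-1],None,fx=2.2,fy=2.2,interpolation=cv2.INTER_CUBIC))
for d in env.pinpoint('wrist','catch_knob'): print(d,wc(onz(c,*d['location'],.081,fish=True)))
c=snap('side','s50.png')
cv2.imwrite('pics/s50z.png',cv2.resize(c['pixels'][110:230,140:290,::-1],None,fx=5,fy=5,interpolation=cv2.INTER_CUBIC))"

```

```text
clock: 82.78
tcp_pos: [0.402, 0.3383, 0.0749]
orientation: [0.001, 0.02, 1.0, 0.002]
wrist_force: [0.8, 4.0, 4.5]
finger_gap: 0.0152
t 82.7833 tcp [0.402  0.3383 0.0749] R [[-0.999, 0.039, 0.002], [0.039, 0.999, 0.004], [-0.002, 0.004, -1.0]] F [0.8 4.  4.5] gap 0.0152
case tcp mm [-117.7   95.5   74.9] j [ 0.55  0.33 -0.37  0.87  0.    0.58]
turn units -0.009
delta tool units (after turn) [ 0.0004 -0.0006 -0.0002] mm [ 0.3 -0.5 -0.1]
clock: 83.2
tcp_pos: [0.4009, 0.3372, 0.0728]
orientation: [-0.001, 0.02, 1.0, -0.0]
wrist_force: [-1.0, 0.5, -0.4]
finger_gap: 0.03
clock: 83.62
tcp_pos: [0.4014, 0.3378, 0.1794]
orientation: [0.0, 0.019, 1.0, 0.0]
wrist_force: [1.1, -0.5, -0.0]
finger_gap: 0.0398
clock: 84.03
tcp_pos: [0.4006, 0.3373, 0.1758]
orientation: [-0.001, 0.02, 1.0, -0.001]
wrist_force: [-0.8, 1.2, 0.8]
finger_gap: 0.0401
t 84.0833 tcp [0.4007 0.3373 0.1759] R [[-0.999, 0.039, -0.002], [0.039, 0.999, -0.001], [0.002, -0.001, -1.0]] F [-0.2  0.4 -1. ] gap 0.0397
{'location': [222.1, 276.8], 'score': 0.66} [-118.64768196   95.19374717   81.        ]
{'location': [290.3, 193.1], 'score': 0.29} [-58.45757943  25.8635353   81.        ]
```

View pics/w50z.png

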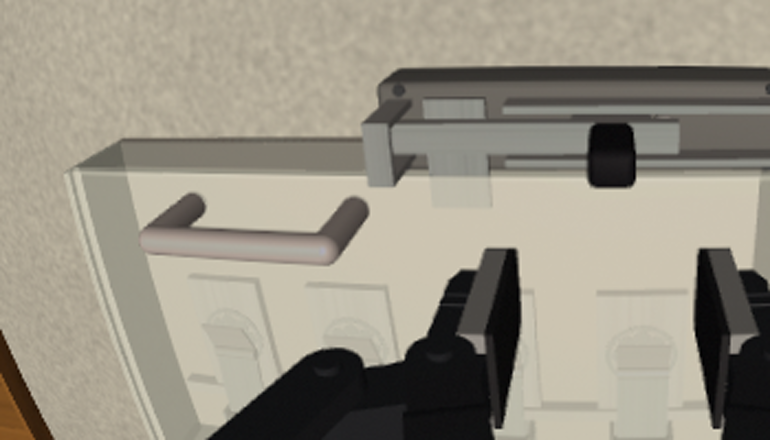

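View pics/s50z.png

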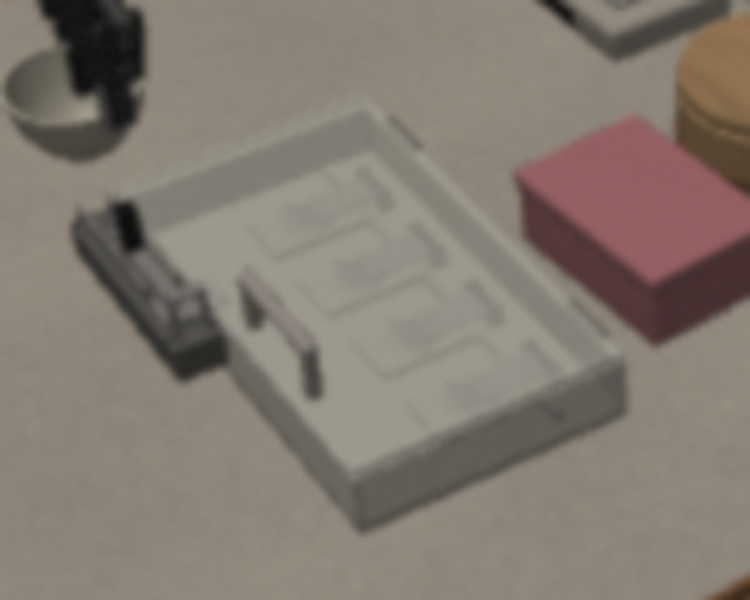

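```bash
python3 -c "
from h import *
a=cv2.imread('pics/side0.png').astype(int);b=cv2.imread('pics/s50.png').astype(int)
for dr in range(-3,4):
  print(dr,[round(float(np.abs(a[150:180,150:180]-b[150+dr:180+dr,150+dc:180+dc]).mean()),2) for dc in (-2,-1,0,1,2)])
d=np.abs(a-b).max(2)
im=(np.clip(d*3,0,255)).astype(np.uint8);cv2.imwrite('pics/diff.png',im)
"

```

```text
-3 [12.3, 13.24, 15.88, 18.99, 21.99]
-2 [10.91, 9.25, 11.65, 15.53, 19.27]
-1 [12.04, 6.51, 6.63, 11.49, 16.35]
0 [13.69, 7.78, 1.84, 7.98, 14.15]
1 [15.87, 11.21, 6.36, 6.45, 12.44]
2 [18.44, 14.81, 11.01, 8.79, 10.74]
3 [20.56, 17.64, 14.68, 12.24, 11.39]
```

View pics/diff.png

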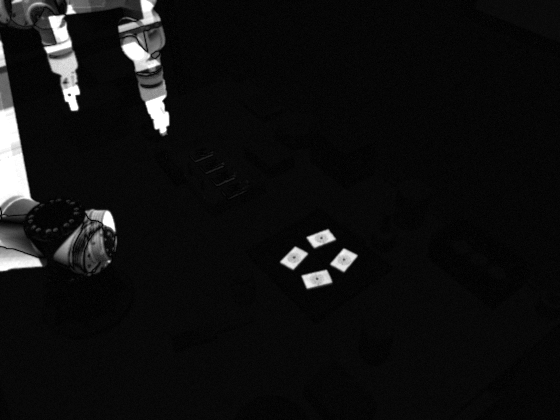

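The difference image shows only the arm, the four plates gone from the tray (around pixels (240–280, 293–345)) and the plates' rear edges in the case. The catch and lid match their starting locked look to the pixel, and the other objects have not moved.

```bash
python3 -c "
from workcell import env
print(env.hand_in())"
```

```text
the job is handed in; nothing more can be done
None
```

All four plates are in the clear case, one under each clip. The lid is shut and the catch is locked over the tongue. I handed the job in at about 84 s of the 210 s allowed.

**Catch and lid:** I lifted the catch over its bump, drew it back and let it drop, then opened the lid by its handle to about 98°.

**Plates:** I slid each plate under its own clip until it met the stop rail, then pushed its rear end with two fingers. Each pushed back at about 8–15 N without moving further. The fingers stopped within 1.3 mm of the same depth for all four plates. One plate on the tray was knocked aside during the run, and I found it again before picking it up.

**Closing:** I shut the lid until it met a hard stop, then lifted the catch back over the bump to its end stop and let it drop in.

**Last checks:**
- The catch knob came back to the height it had when first locked (TCP 74.9 mm, was 75.0 mm) and to y ≈ 95 mm.
- Comparing the first and last side pictures, the catch region lines up best with no shift. Only the arm, the emptied tray and the plates' edges in the case differ; the other objects look unmoved.

**Things to note:**
- The final press on the lid read about 35 N at the wrist for a moment, below the 40 N limit.
- While sliding the first two plates the fingertips pressed on the case floor with about 20–28 N; I raised them slightly afterwards.
- The wrist and top camera estimates of the case position differed by about 2–3 mm. I corrected this from contact before placing any plates.
- No check failed.

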